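# Strip the burr mill and put its parts away

### The job

The coffee mill has to go for repair, so strip it: take the cap nut off its spindle (left-hand thread, so it undoes clockwise seen from above), lift off the ring burr under it, and put the nut, that burr and every washed ring burr from the drying mat into the rack on the inside of the cupboard door, one part to a bay, the burrs lying flat. Then swing the door to without slamming it until its roller catch snaps shut, and leave the other things on the worktop where they are.

Things in the scene. Friction and masses are not known exactly. Their poses are not given: they have to be found in the camera images.
- mill: burr mill without its hopper, fixed on the worktop: round housing about 120 mm across at the foot, 102 mm at the top, flat bed 70 mm up, with an upright spindle in the middle; origin at the centre of its underside on the worktop, z up
- spindle (a point): point on the spindle's axis at the height of the underside of the burr on the mill (74 mm above the mill's origin). The spindle rises 50 mm above it and is at most 17 mm across; its threaded end carries the nut, whose underside starts 28 to 29 mm above this point
- nut: brass hex cap nut on the spindle, on the burr: 32 mm across flats, 37 mm across corners, flats 24 mm high, 30 mm with the dome; origin at the centre of its underside, z up through the dome, flats face +x, -x and every 60 degrees on. LEFT-HAND thread: clockwise seen from above it climbs 14 mm a turn, free after 1 to 1.5 turns; turns easily, stays where left, cannot be pulled off before
- burr_0: steel ring burr, 36 mm across, 20 mm bore, 28 mm high, alike either way up; origin at its centre (14 mm above its underside), z along its axis. This one sits on the mill under the nut, loose on the spindle with its underside 74 mm above the worktop
- burr_1: steel ring burr, 36 mm across, 20 mm bore, 28 mm high, alike either way up; origin at its centre (14 mm above its underside), z along its axis. Washed spare on the drying mat (may be absent)
- burr_2: steel ring burr, 36 mm across, 20 mm bore, 28 mm high, alike either way up; origin at its centre (14 mm above its underside), z along its axis. Washed spare on the drying mat (may be absent)
- burr_3: steel ring burr, 36 mm across, 20 mm bore, 28 mm high, alike either way up; origin at its centre (14 mm above its underside), z along its axis. Washed spare on the drying mat (may be absent)
- drying_mat: grey ribbed mat 150 x 210 mm, 4 mm thick, fixed on the worktop; origin at the centre of its underside
- door (a joint): door hinge: 0 shut, grows as it opens towards the robot, at most 1.75 rad; vertical axis at the door's left edge seen from the robot, opens clockwise seen from above. A sprung roller catch holds it shut: about 10 N at the handle pulls it free within 0.06 rad; shutting, it meets the catch at 0.06 rad and snaps home past 0.03. Elsewhere it swings easily and stays where left
- handle (a point): middle of the door's horizontal bar handle: bar 10 mm thick, 84 mm long, axis 45 mm in front of the door's face, 158 mm above the worktop (door's top 170 mm, cupboard's top 183 mm). Axes turn with the door: x from the bar into the door (front face at x = 45 mm, inner face at 61 mm), y along the bar towards the hinge, z up
- door_hinge (a point): point on the hinge axis at the handle's height; the handle is 200 mm from it along the door and 61 mm in front of it. Axes turn with the door as those of handle
- rack (a point): middle of the floor of the rack inside the door, 110 mm above the worktop. Axes turn with the door: x away from its inner face, y towards the hinge, z up. Five bays centred at y = -88, -44, 0, 44, 88 mm, each 41 mm (y) by 44 mm (x), walls 9 mm high. Inner face at x = -62 mm, door's top 60 mm above this floor. Reached from above with the door open 1.35 rad or more: fingers have room only along x
- hopper: the mill's own clear funnel hopper with a black lid, 114 mm across, 126 mm high, stands loose on the worktop (leave alone); origin at the centre of its underside
- pepper_shaker: pepper shaker 44 mm across, 90 mm high (leave alone); origin at the centre of its underside
- candle: pillar candle 52 mm across, 144 mm high (leave alone); origin at the centre of its underside
- spoon_2: table spoon 187 x 31 x 6 mm lying flat (leave alone); origin under its middle
Mind the look-alikes: they are no part of the job. Several things have the shape of the nut; the one meant has the colours described above.

How it is judged:
By the outcome, as a careful person would: the job done as asked, in the order asked, and still so for the second after the job is handed in, with the robot touching nothing.
Of burr_1, burr_2, burr_3 only 1 to 3 are there at a start; the rules pass over those that are not, and their reading is None.
At some moment in a run one of burr_1, burr_2, burr_3 may be knocked a few centimetres aside while the robot is not near it.
Once in a run the grip may slacken for a moment while it holds something.
It also fails if it takes over 210 s, if anything falls off the work surface, if the arm or the gripper's body presses on something with over 40 N, if the wrist force passes 120 N, or if a joint passes its speed limit or range.

### The arm

A 6-joint arm with a two-finger parallel gripper is mounted at the origin on a cart in front of the work surface, level with it; the furniture and walls round the work are solid. World frame = base frame: x ahead of the robot, y to its left, z up, the work surface at z = 0. Lengths are in m, angles in degrees, forces in N, time in s.
With the tool pointing down it reaches from about 0.4 to 0.825 m from the base axis. Payload 7 kg.
Tool frame: the origin (TCP) lies at the very end of the fingers, on their centre line; the grasp point (between the pads) lies 19 mm behind it (ctrl.grip_depth is the z of the grasp point in the tool frame, in m); z points along the fingers, y is the direction in which the jaws open and shut (so a half turn about z gives the same grasp; the last joint's range is limited). The gripper opens to 88 mm and grips with 3 to 60 N. Pads are 19 mm wide; open, the fingers measure 130 mm over their backs; the gripper's body (78 mm by 193 mm) begins 47 mm behind the grasp point.
Start: joints at [80.564, 20.546, 0.682, 0, -70.136, -16.507], TCP at [0.295, 0.607, 0.227] pointing down, gripper open.
Joint ranges: [-176.03, 176.03], [-82.01, 121.73], [-58.28, 71.71], [-173.87, 95.51], [-174.79, -0.11], [-173.66, 173.66]. Speed limits (degrees/s): [136.94, 136.94, 172.46, 180, 180, 180].

### API

Orientations are given as [roll, pitch, yaw] about the fixed x, y, z axes, in that order (R = Rz(yaw) Ry(pitch) Rx(roll)).
In Python, from plant import telemetry, snapshot, job, models, ctrl gives the robot as it stands.
- The arm moves only by the tool jog_arm, never from a script. Its argument "targets" is text: rows parted by semicolons, each of 7 numbers parted by spaces: the shift along the tool's x, y, z in m, then the turn, a rotation vector about the tool's x, y, z in degrees, then the gripper command: -1 is shut, 1 is fully open, values between are in proportion. A call has exactly 8 rows; each row is the pose to reach, as a shift and turn from the pose measured when the call began, along the tool's axes at that moment; what a row does not reach only later rows make up. A row lasts 1/8 s, in which the tool goes at most 62.5 mm and 10.7 degrees, less where a joint would pass 70% of its speed; a pose out of reach is approached as far as the arm can. A call with a gripper value outside its range is refused whole. The fingers move at their own pace and stop on an object; the grip force is fixed at half the most. Time passes only in rows, so rows that repeat a pose let the fingers close, or fill a call up. It gives the time, the measured TCP pose, the force and the opening at its end, in the units of the state.
- telemetry.get_obs(): the state, without advancing time (a new reading comes with each control period).
- snapshot(name): name is "side" or "top"; returns a dict with "img" (384x512x3 uint8, red, green, blue), "range_z" (384x512 float32, m along the optical axis (not along the pixel's ray), 0 where there is no reading), "intrinsics" (3x3 intrinsics, pixels), "R" (3x3) and "t" (3): a world point X has camera coordinates R X + t. Camera axes: x right, y down, z forward; pixel columns grow to the right and rows downward; lengths in m; the calibration is good to about 2 mm. A picture is of the moment at which its call begins.
- job.close_job(): hands the job in, once; it reports no verdict.
Trained networks look in a picture, given as the dict that the camera call returned (one of the last four; its "shot" number tells which), for a name from the list of things; names that differ only in an ending like _2 or _b are one class to them, and where a whole thing is asked for, a point or a joint stands for the part that bears it (a point fixed in the world has none). Each returns a list of dicts, best first, with "conf" (0 to 1); they miss things now and then, are a little off and sometimes report something else, mostly with a low value. They report only what shows in the picture. A call takes as long as a camera call. They do not tell look-alikes from the thing itself.
- models.cut_out(name, picture): "region" (384x512 bool, what is visible of it) and "uv" ([column, row] in pixels, amid what is visible of it).
- models.spot_point(name, picture): "uv" ([column, row] in pixels: a listed point, or the origin of a listed thing).
The state is a dict: "clock": time; "joint_pos": joint angles; "qvel": joint speeds; "tau": joint torques, N m; "tool_pos": TCP position; "orientation": TCP orientation; "force": force on the tool from outside, world axes, zero at the start; "moment": the same for the moment, N m; "opening": finger opening in m.
Only numpy, scipy, OpenCV 4.12 (cv2) and the standard library are available. Lean on these libraries where they do the work, as an engineer would, in place of code of your own. Each camera call takes 0.05 s, during which the arm holds its last target.

## Working session

There is one attempt and no reset: what is moved stays moved. The work goes in short steps, Python scripts to look and compute and a tool call to move; the robot and the scene stay as the last step left them, time stands still between calls to the robot, and variables do not carry over. Pictures are saved under pics/ and viewed, and the job is handed in when it is done.

Besides the shell and the picture viewer there is one more tool, called after "Request:" as name(argument=value, ...) on one line, values as JSON. jog_arm: Moves the arm, as the interface text tells. Its arguments: {"type":"object","properties":{"targets":{"type":"string"}},"required":["targets"]}

```bash
ls; mkdir -p pics; python3 - <<'E'
from plant import telemetry, snapshot, job, models, ctrl
import cv2
print(telemetry.get_obs()); print(ctrl.grip_depth)
for n in("side","top"):
    p=snapshot(n); cv2.imwrite(f"pics/{n}0.png",p["img"][:,:,::-1]); print(n,p["intrinsics"],p["R"],p["t"],p["shot"])
E
```

```text
pics
{'clock': 0.0, 'joint_pos': array([ 8.05611852e+01,  2.05896680e+01,  6.32455133e-01, -1.82317448e-02,
       -7.01351519e+01, -1.65076137e+01]), 'qvel': array([ 0.06263671, -0.0110764 , -0.07514741,  0.02107365, -0.055535  ,
       -0.14796825]), 'tau': array([-1.41306173e-03, -5.82718527e+01,  2.93050110e+01,  6.99699014e+00,
        6.95468858e-03, -1.54247537e-04]), 'tool_pos': array([0.29514609, 0.60650494, 0.22563855]), 'orientation': array([ 1.79906572e+02, -9.81449864e-03, -2.59526295e+01]), 'force': array([-0.74829957, -0.84962117, -0.33252247]), 'moment': array([-0.05781472, -0.01456023,  0.03229293]), 'opening': 0.08764781456668191}
-0.0188
side [[432.47245842   0.         258.43670378]
 [  0.         432.47245842 190.80205899]
 [  0.           0.           1.        ]] [[-0.93506035 -0.35434918  0.00994003]
 [-0.31603981  0.8206126  -0.47614472]
 [ 0.16056458 -0.44836549 -0.87931075]] [0.50462919 0.17820405 1.29294538] 1
top [[432.40412043   0.         258.59601505]
 [  0.         432.40412043 184.97941907]
 [  0.           0.           1.        ]] [[ 0.00485897 -0.99998698 -0.0015619 ]
 [-0.99033555 -0.00459556 -0.13861595]
 [ 0.13860697  0.00222034 -0.99034498]] [0.04739823 0.51718256 1.31181485] 2
```

View pics/side0.png

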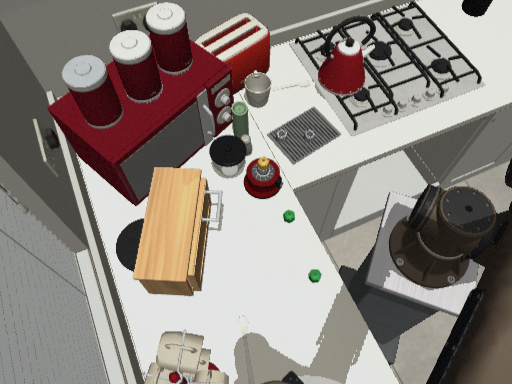

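View pics/top0.png

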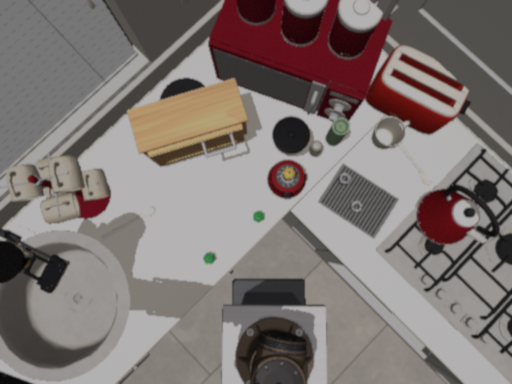

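```bash
cat > h.py <<'E'
import numpy as np, cv2
from plant import telemetry, snapshot, job, models, ctrl
def ray(p,uv):
    K=p["intrinsics"];R=np.array(p["R"]);t=np.array(p["t"])
    d=R.T@np.linalg.solve(K,[uv[0],uv[1],1.]); o=-R.T@t
    return o,d
def atz(p,uv,z):
    o,d=ray(p,uv); return o+d*(z-o[2])/d[2]
def proj(p,X):
    c=np.array(p["R"])@np.array(X)+np.array(p["t"]); q=p["intrinsics"]@c; return q[:2]/q[2]
def cloud(p):
    h,w=p["range_z"].shape;u,v=np.meshgrid(np.arange(w),np.arange(h));z=p["range_z"]
    K=p["intrinsics"]
    c=np.stack([(u-K[0,2])/K[0,0]*z,(v-K[1,2])/K[1,1]*z,z],-1)
    X=(c-np.array(p["t"]))@np.array(p["R"]); X[z==0]=np.nan
    return X
def tri(p1,a,p2,b):
    o1,d1=ray(p1,a);o2,d2=ray(p2,b);d1/=np.linalg.norm(d1);d2/=np.linalg.norm(d2)
    A=np.stack([d1,-d2],1);s=np.linalg.lstsq(A,o2-o1,rcond=None)[0]
    x,y=o1+s[0]*d1,o2+s[1]*d2
    return (x+y)/2,np.linalg.norm(x-y)
def save(p,name,crop=None,k=1):
    im=p["img"][:,:,::-1]
    if crop: a,b,c,d=crop; im=im[b:d,a:c]
    im=cv2.resize(im,None,fx=k,fy=k,interpolation=cv2.INTER_CUBIC); cv2.imwrite("pics/"+name+".png",im)
def st():
    o=telemetry.get_obs(); print("t",round(o["clock"],2),"tcp",o["tool_pos"].round(4),"rpy",o["orientation"].round(2),"J",o["joint_pos"].round(1),"F",o["force"].round(1),"op",round(o["opening"],4)); return o
E
python3 - <<'E'
from h import *
np.set_printoptions(precision=4,suppress=True)
s=snapshot("side");t=snapshot("top")
save(s,"s1",(110,90,360,290),3.2);save(t,"t1",(110,70,410,270),2.6)
R={}
for n in ["spindle","nut","handle","door_hinge","rack","burr_1","drying_mat","mill","hopper","pepper_shaker","candle","spoon_2"]:
    a=models.spot_point(n,s);b=models.spot_point(n,t)
    for nm,x in(("s",a),("t",b)):
        print(n,nm,[(np.round(q["uv"],1),round(q["conf"],2)) for q in x[:5]])
    if a and b and n not in("burr_1",): print("   tri",*tri(s,a[0]["uv"],t,b[0]["uv"]))
E
```

```text
spindle s [(array([261.7, 169.4]), 0.97)]
spindle t [(array([288.7, 177.7]), 0.86), (array([287.8, 169.4]), 0.25)]
   tri [ 0.5393 -0.0407  0.0802] 0.011703560231144527
nut s [(array([241.8, 135.2]), 0.74), (array([260.7, 165.8]), 0.62), (array([316.2, 276.1]), 0.52)]
nut t [(array([260.7, 216.2]), 0.67), (array([208.2, 256.2]), 0.56), (array([289.2, 172.3]), 0.47)]
   tri [0.4704 0.0701 0.4296] 0.16245781393376962
handle s [(array([218.3, 206.2]), 0.95)]
handle t [(array([219.5, 152.6]), 0.88)]
   tri [0.5934 0.1612 0.169 ] 0.005572537446925103
door_hinge s [(array([189.2, 276.5]), 0.68)]
door_hinge t [(array([288.5, 175.8]), 0.69), (array([343.6, 179.5]), 0.59), (array([147.8, 156.9]), 0.56)]
   tri [ 0.9122 -0.0927 -1.5481] 0.24579719508235676
rack s [(array([260.2, 168.9]), 0.16)]
rack t []
burr_1 s [(array([264.7, 166.8]), 0.59), (array([283.2, 137.2]), 0.58), (array([307.2, 137.3]), 0.49)]
burr_1 t [(array([342.7, 179. ]), 0.64), (array([288.7, 174.6]), 0.52), (array([353.4, 206.5]), 0.51)]
drying_mat s [(array([305.5, 137.2]), 0.76)]
drying_mat t [(array([126.6, 221.5]), 0.67)
[... 197 characters left out ...]
ri [ 0.5403 -0.0419  0.0021] 0.000989730317996883
hopper s [(array([227.4, 169.2]), 0.83)]
hopper t [(array([291.2, 140.9]), 0.74)]
   tri [ 0.6715 -0.0565 -0.0177] 0.00018899617110021546
pepper_shaker s [(array([245.3, 153.7]), 0.71), (array([261.5, 166.3]), 0.36)]
pepper_shaker t [(array([315.2, 153.8]), 0.5)]
   tri [ 0.6332 -0.1344 -0.0164] 0.009865296634661746
candle s [(array([238.5, 136.1]), 0.76)]
candle t [(array([333.8, 137.1]), 0.69), (array([284.3, 179.3]), 0.2)]
   tri [ 0.6874 -0.1976 -0.0221] 0.0028410726150301813
spoon_2 s [(array([244.7, 351.7]), 0.91)]
spoon_2 t [(array([289. , 176.4]), 0.64), (array([128.3, 222.1]), 0.5)]
   tri [ 0.6281  0.0768 -1.3294] 0.5047963412889156
```

View pics/s1.png

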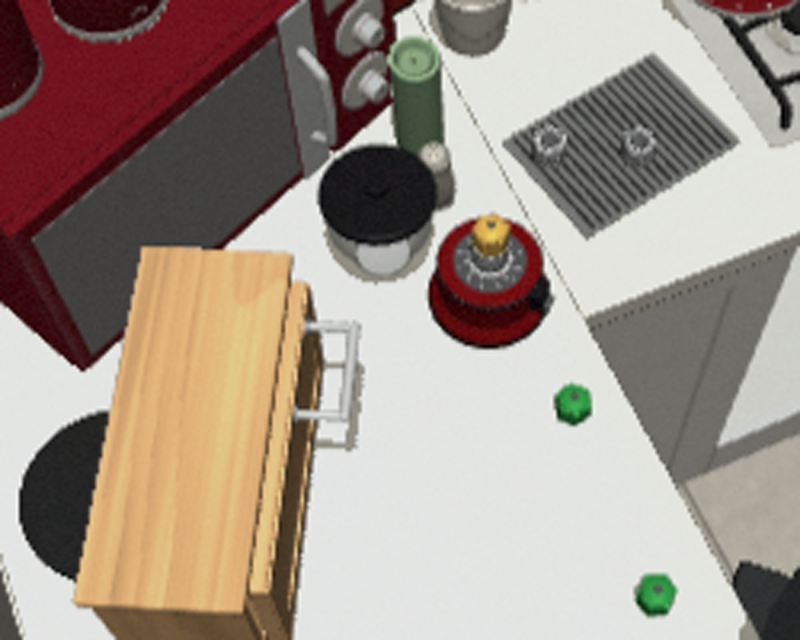

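View pics/t1.png

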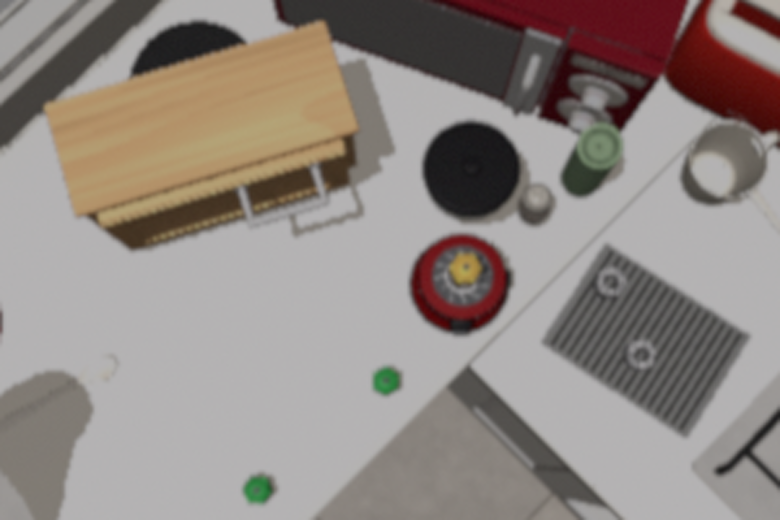

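```bash
cat > m.py <<'E'
from h import *
from scipy.optimize import least_squares
np.set_printoptions(precision=4,suppress=True)
def circ(P,r0=None):
    if r0: f=lambda c:np.hypot(P[:,0]-c[0],P[:,1]-c[1])-r0
    else: f=lambda c:np.hypot(P[:,0]-c[0],P[:,1]-c[1])-c[2]
    x0=list(P[:,:2].mean(0))+([] if r0 else [0.02])
    r=least_squares(f,x0,loss="soft_l1",f_scale=0.002); return r.x
E
python3 - <<'E'
from m import *
P={}
for n in("side","top"):
    p=snapshot(n);X=cloud(p);im=p["img"].astype(int);P[n]=p
    r,g,b=im[...,0],im[...,1],im[...,2]
    near=np.hypot(X[...,0]-.54,X[...,1]+.042)
    y=(near<.06)&(r>140)&(g>90)&(b<100)&(r-b>70)
    vv,uu=np.nonzero(y); Q=X[y]; print(n,"nut px",y.sum(),uu.mean(),vv.mean(),"z",np.nanpercentile(Q[:,2],[5,50,95]),"xy",np.nanmean(Q,0))
    top=Q[Q[:,2]>.124]; print(" top part",top.mean(0))
    # housing top rim
    m=(near<.08)&(X[...,2]>.045)&(X[...,2]<.085)
    print(" housing pts z hist",np.histogram(X[m][:,2],bins=8))
    # cupboard top
    m=(abs(X[...,2]-.183)<.006)&(X[...,1]>0.05)&(X[...,1]<.6)&(X[...,0]>.5)&(r>b+30)
    print(" cup",m.sum()); q=X[m][:,:2].astype(np.float32); rect=cv2.minAreaRect(q);print(rect,cv2.boxPoints(rect))
    m=(abs(X[...,2]-.170)<.004)&(X[...,1]>0.05)&(X[...,1]<.6)&(X[...,0]>.5)&(r>b+30)
    q=X[m][:,:2].astype(np.float32); rect=cv2.minAreaRect(q);print(" door",m.sum(),rect,cv2.boxPoints(rect))
    m=(abs(X[...,2]-.160)<.009)&(X[...,1]>0.05)&(X[...,1]<.4)&(X[...,0]>.5)&(abs(r-b)<25)&(r>100)
    q=X[m][:,:2].astype(np.float32);rect=cv2.minAreaRect(q);print(" handle",m.sum(),rect,cv2.boxPoints(rect))
    # burrs
    for c in models.cut_out("burr_1",p):
        m=c["region"]; Q=X[m]; Q=Q[~np.isnan(Q[:,0])]
        print(" burr",c["conf"],np.round(c["uv"],1),m.sum(),"med",np.median(Q,0),"z",np.percentile(Q[:,2],[5,95]))
        t=Q[Q[:,2]>np.percentile(Q[:,2],95)-.008]
        if len(t)>6: print("   circ",circ(t,.0145),t.mean(0), atz(p,c["uv"],.018))
E
```

```text
side nut px 69 262.8840579710145 161.69565217391303 z [0.1259 0.1315 0.1361] xy [ 0.5412 -0.0375  0.1315]
 top part [ 0.5412 -0.0375  0.1315]
 housing pts z hist (array([ 28,  38,  15,   8, 108, 403,  87,  20]), array([0.0452, 0.0501, 0.0549, 0.0597, 0.0646, 0.0694, 0.0742, 0.079 ,
       0.0839]))
 cup 5775
((0.8030188083648682, 0.1688210666179657), (0.28438305854797363, 0.6029303073883057), 52.05839157104492) [[ 0.4778  0.242 ]
 [ 0.9533 -0.1287]
 [ 1.1282  0.0956]
 [ 0.6527  0.4663]]
 door 655 ((0.8003654479980469, 0.15532386302947998), (0.2507306933403015, 0.5936070680618286), 56.98491668701172) [[ 0.4832  0.2119]
 [ 0.9809 -0.1115]
 [ 1.1175  0.0987]
 [ 0.6198  0.4222]]
 handle 234 ((0.7618655562400818, 0.2513035535812378), (0.4095304012298584, 0.0972539559006691), 31.755756378173828) [[0.5622 0.1849]
 [0.6133 0.1022]
 [0.9616 0.3177]
 [0.9104 0.4004]]
 burr 0.56 [309.2 135.8] 123 med [ 0.4548 -0.2523  0.0281] z [0.0087 0.0357]
   circ [ 0.4547 -0.2568] [ 0.4552 -0.2568  0.0325] [ 0.454  -0.2591  0.018 ]
 burr 0.47 [282.6 136.9] 113 med [ 0.5433 -0.2179  0.0279] z [0.0085 0.036 
[... 388 characters left out ...]
 hist (array([ 10,  19,  10,  16, 255, 428,  73,   9]), array([0.0474, 0.0521, 0.0568, 0.0615, 0.0662, 0.0708, 0.0755, 0.0802,
       0.0849]))
 cup 4924
((0.6925168037414551, 0.25234454870224), (0.14496012032032013, 0.3219498097896576), 17.726083755493164) [[0.5745 0.3836]
 [0.6725 0.0769]
 [0.8106 0.1211]
 [0.7125 0.4277]]
 door 558 ((0.6274967193603516, 0.23143480718135834), (0.02092449739575386, 0.2805235683917999), 17.92279815673828) [[0.5744 0.3617]
 [0.6607 0.0948]
 [0.6806 0.1012]
 [0.5943 0.3681]]
 handle 183 ((0.7264454364776611, 0.19598475098609924), (0.28130611777305603, 0.09336410462856293), 15.919825553894043) [[0.5784 0.2023]
 [0.604  0.1125]
 [0.8745 0.1897]
 [0.8489 0.2795]]
```

```bash
cat > ov.py <<'E'
from m import *
def mask_sil(p,shapes):
    m=np.zeros((384*4,512*4),np.uint8)
    for S in shapes:
        uv=np.array([proj(p,x) for x in S]); h=cv2.convexHull(((uv+.5)*4).astype(np.int32)); cv2.fillConvexPoly(m,h,1)
    return cv2.resize(m.astype(np.float32),(512,384),interpolation=cv2.INTER_AREA)
def ring(c,r,z,n=40):
    a=np.linspace(0,2*np.pi,n,endpoint=False); return [[c[0]+r*np.cos(t),c[1]+r*np.sin(t),z] for t in a]
def fit(p,region,shapef,x0,span=.012):
    best=None;x=np.array(x0,float)
    rg=region.astype(np.float32)
    for step in(.003,.001,.0005):
        imp=True
        while imp:
            imp=False
            for dx,dy in[(0,0)]+[(a*step,b*step) for a in(-1,0,1) for b in(-1,0,1)]:
                q=x+[dx,dy];s=mask_sil(p,shapef(q));v=np.minimum(s,rg).sum()/np.maximum(s,rg).sum()
                if best is None or v>best[0]+1e-6: best=(v,q); imp=True
            x=best[1]
    return x,best[0]
E
python3 - <<'E'
from ov import *
mill=lambda c:[ring(c,.060,0.002)+ring(c,.060,.012),ring(c,.051,.05)+ring(c,.051,.070),ring(c,.018,.074)+ring(c,.018,.102),ring(c,.0175,.102)+ring(c,.0175,.126)+ring(c,.008,.132)]
for n in("side","top"):
    p=snapshot(n)
    c=models.cut_out("mill",p)
    print(n,c[0]["conf"],c[0]["region"].sum(),fit(p,c[0]["region"],mill,[.540,-.040]))
    im=cv2.resize(p["img"][:,:,::-1],None,fx=4,fy=4,interpolation=cv2.INTER_CUBIC)
    def dr(P,col):
        uv=((np.array([proj(p,x) for x in P])+.5)*4).astype(np.int32); cv2.polylines(im,[uv],True,col,1)
    C=(.540,-.0415)
    dr(ring(C,.06,0),(255,255,0));dr(ring(C,.051,.07),(255,255,0));dr(ring(C,.018,.102),(0,255,0));dr(ring(C,.0185,.126,6),(255,0,0))
    # handle
    uh={'side':(218.3,206.2),'top':(219.5,152.6)}[n]; print(" handle",atz(p,uh,.158))
    th=np.deg2rad(17.8);yy=np.array([-np.sin(th),np.cos(th),0]);xx=np.array([np.cos(th),np.sin(th),0])
    H=np.array([.5945,.159,.158])
    L=lambda a,b,z=0:H+a*xx+b*yy+[0,0,z]
    dr([L(0,-.042),L(0,.042)],(0,0,255))
    dr([L(.045,-.08,.012),L(.045,.2,.012),L(.061,.2,.012),L(.061,-.08,.012)],(0,0,255))
    a={'side':(165,95),'top':(125,90)}[n]
    cv2.imwrite(f"pics/ov_{n}.png",im[a[1]*4:a[1]*4+600,a[0]*4:a[0]*4+800])
E
```

```text
side 0.6 1044 (array([ 0.542, -0.041]), np.float32(0.81125075))
 handle [0.5992 0.1565 0.158 ]
top 0.95 1073 (array([ 0.5415, -0.0385]), np.float32(0.85174966))
 handle [0.593 0.162 0.158]
```

View pics/ov_side.png

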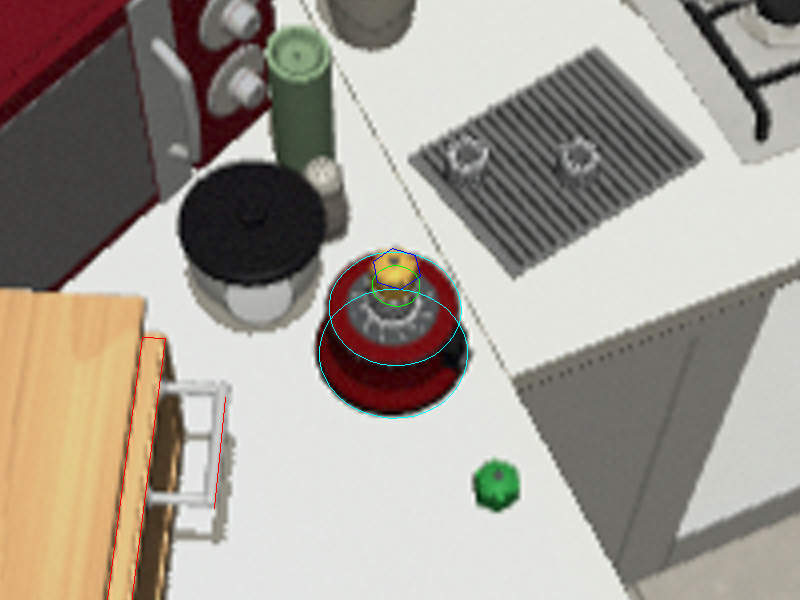

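View pics/ov_top.png

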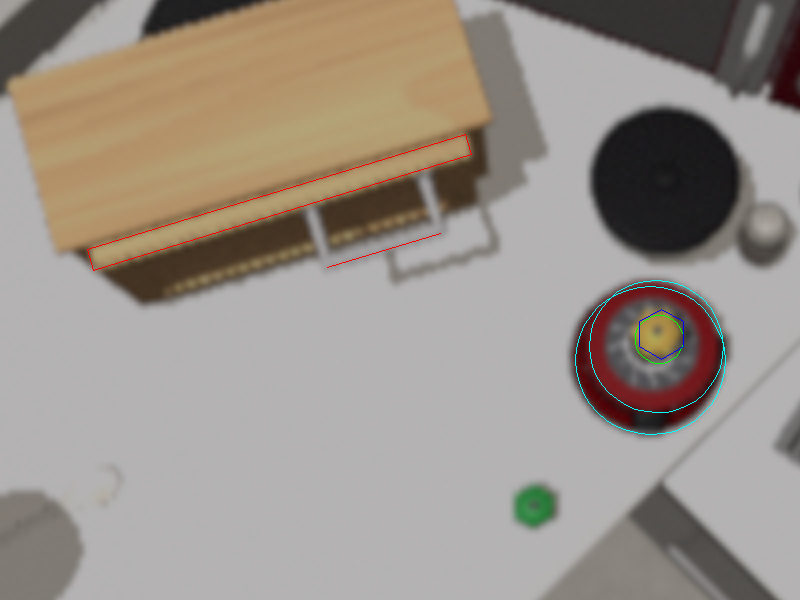

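```bash
python3 - <<'E'
from ov import *
out=[]
for n in("side","top"):
    p=snapshot(n)
    im=cv2.resize(p["img"][:,:,::-1],None,fx=12,fy=12,interpolation=cv2.INTER_CUBIC)
    raw=im.copy()
    def dr(P,col,c=True):
        uv=((np.array([proj(p,x) for x in P])+.5)*12).astype(np.int32); cv2.polylines(im,[uv],c,col,1)
    th=np.deg2rad(17.8);yy=np.array([-np.sin(th),np.cos(th),0]);xx=np.array([np.cos(th),np.sin(th),0])
    H=np.array([.597,.158,.158])
    L=lambda a,b,z=0:H+a*xx+b*yy+[0,0,z]
    dr([L(-.005,-.042),L(-.005,.042),L(.005,.042),L(.005,-.042)],(0,0,255))
    def cr(i,c,w=200,h=200):
        u,v=int(c[0]*12),int(c[1]*12);return i[v-h:v+h,u-w:u+w]
    a=cr(im,proj(p,H),200,240); 
    N=proj(p,[.541,-.040,.126])
    b=cr(raw,N,200,240)
    out.append(np.hstack([a,b]))
    cv2.imwrite(f"pics/z_{n}.png",out[-1])
E
```

```text
(no output)
```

View pics/z_side.png

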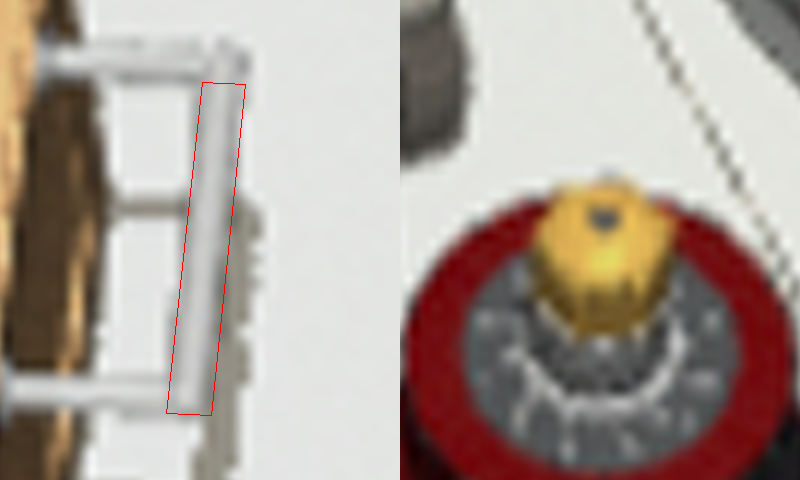

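View pics/z_top.png

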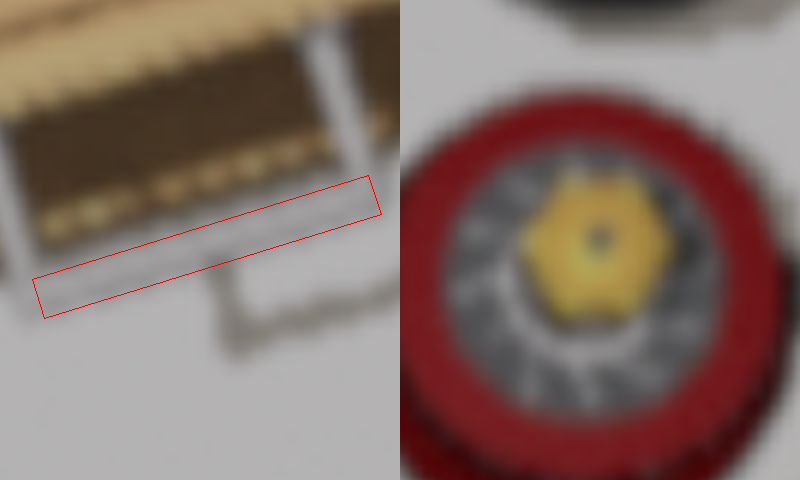

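```bash
cat > mv.py <<'E'
from h import *
from scipy.spatial.transform import Rotation as Ro
def rows(targets):
    """targets: list of (x,y,z,yaw,op_mm) world tool-down; prints rows"""
    o=telemetry.get_obs(); p=o["tool_pos"];R=Ro.from_euler("xyz",o["orientation"],degrees=True)
    out=[]
    for x,y,z,yaw,op in targets:
        T=Ro.from_euler("xyz",[180,0,yaw],degrees=True)
        d=R.inv().apply(np.array([x,y,z])-p); w=(R.inv()*T).as_rotvec(degrees=True)
        out.append(" ".join(f"{v:.4f}" for v in d)+" "+" ".join(f"{v:.1f}" for v in w)+f" {max(-1,min(1,op/44-1)):.2f}")
    while len(out)<8: out.append(out[-1])
    print(";".join(out)); st()
H0=np.array([.5975,.159]);TH=17.8
def door(a,z=None,hp=None):
    """handle xy and yaw-normal angle deg at door angle a rad"""
    th=np.deg2rad(TH);yy=np.array([-np.sin(th),np.cos(th)]);xx=np.array([np.cos(th),np.sin(th)])
    hinge=H0+.2*yy+.061*xx
    c,s=np.cos(-a),np.sin(-a);M=np.array([[c,-s],[s,c]])
    return hinge,M@xx,M@yy
def handle(a):
    h,x,y=door(a); return h-.2*y-.061*x
def rack(a,b=0):
    h,x,y=door(a); return None
E
python3 -c "
from mv import *
rows([(.5975,.159,.215,-72.2,34)])
print([handle(a) for a in (0,.7,1.45)],door(0))"
```

```text
0.4677 0.2706 0.0116 0.0 0.0 46.3 -0.23;0.4677 0.2706 0.0116 0.0 0.0 46.3 -0.23;0.4677 0.2706 0.0116 0.0 0.0 46.3 -0.23;0.4677 0.2706 0.0116 0.0 0.0 46.3 -0.23;0.4677 0.2706 0.0116 0.0 0.0 46.3 -0.23;0.4677 0.2706 0.0116 0.0 0.0 46.3 -0.23;0.4677 0.2706 0.0116 0.0 0.0 46.3 -0.23;0.4677 0.2706 0.0116 0.0 0.0 46.3 -0.23
t 1.9 tcp [0.2953 0.6069 0.2266] rpy [180.     0.   -25.95] J [ 80.6  20.5   0.7  -0.  -70.1 -16.5] F [ 0.4  0.1 -0.3] op 0.0871
[array([0.5975, 0.159 ]), array([0.4620919 , 0.20619445]), array([0.3872597 , 0.33984251])] (array([0.59444083, 0.36807329]), array([0.95212939, 0.3056953 ]), array([-0.3056953 ,  0.95212939]))
```

Request:
jog_arm(targets="0.4677 0.2706 0.0116 0 0 46.3 -0.23;0.4677 0.2706 0.0116 0 0 46.3 -0.23;0.4677 0.2706 0.0116 0 0 46.3 -0.23;0.4677 0.2706 0.0116 0 0 46.3 -0.23;0.4677 0.2706 0.0116 0 0 46.3 -0.23;0.4677 0.2706 0.0116 0 0 46.3 -0.23;0.4677 0.2706 0.0116 0 0 46.3 -0.23;0.4677 0.2706 0.0116 0 0 46.3 -0.23")

```text
clock: 2.9
tool_pos: [0.5759, 0.1908, 0.2162]
orientation: [-180.0, 0.0, -72.2]
force: [0.5, 0.8, -0.1]
opening: 0.0335
```

```bash
python3 -c "
from mv import *
rows([(.5975,.159,.215,-72.2,34)]*4+[(.5975,.159,.142,-72.2,34)])"
```

```text
0.0369 -0.0109 0.0012 -0.0 0.0 -0.0 -0.23;0.0369 -0.0109 0.0012 -0.0 0.0 -0.0 -0.23;0.0369 -0.0109 0.0012 -0.0 0.0 -0.0 -0.23;0.0369 -0.0109 0.0012 -0.0 0.0 -0.0 -0.23;0.0369 -0.0108 0.0742 -0.0 0.0 -0.0 -0.23;0.0369 -0.0108 0.0742 -0.0 0.0 -0.0 -0.23;0.0369 -0.0108 0.0742 -0.0 0.0 -0.0 -0.23;0.0369 -0.0108 0.0742 -0.0 0.0 -0.0 -0.23
t 2.9 tcp [0.5759 0.1908 0.2162] rpy [-1.7995e+02  1.0000e-02 -7.2220e+01] J [ 36.8  14.5  -9.2   0.  -66.2 -19. ] F [ 0.5  0.8 -0.1] op 0.0335
```

Request:
jog_arm(targets="0.0369 -0.0109 0.0012 0 0 0 -0.23;0.0369 -0.0109 0.0012 0 0 0 -0.23;0.0369 -0.0109 0.0012 0 0 0 -0.23;0.0369 -0.0109 0.0012 0 0 0 -0.23;0.0369 -0.0109 0.025 0 0 0 -0.23;0.0369 -0.0109 0.050 0 0 0 -0.23;0.0369 -0.0109 0.0742 0 0 0 -0.23;0.0369 -0.0109 0.0742 0 0 0 -0.23")

```text
clock: 3.9
tool_pos: [0.596, 0.1595, 0.1404]
orientation: [179.8, -0.0, -72.1]
force: [-0.1, -0.2, 0.7]
opening: 0.0335
```

```bash
python3 -c "
from ov import *
s=snapshot('side');t=snapshot('top');st();print(proj(s,[.5975,.159,.158]),proj(t,[.5975,.159,.158]))
save(s,'s2',(150,120,300,270),4);save(t,'t2',(150,90,300,220),4)
a=cv2.imread('pics/s2.png');b=cv2.imread('pics/t2.png');cv2.imwrite('pics/c2.png',cv2.resize(np.hstack([a[:520],b]),None,fx=.66,fy=.66))"
```

```text
t 4.0 tcp [0.5978 0.1599 0.1429] rpy [-179.91   -0.    -72.14] J [ 33.   18.9 -13.3   0.  -57.7 -15.2] F [ 0.3 -0.   0.2] op 0.0339
[218.5012 207.1728] [220.5604 151.0525]
```

View pics/c2.png

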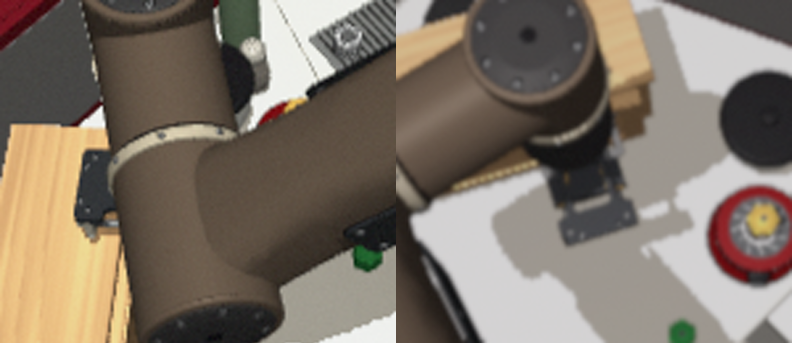

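The arm hides the handle in both views, and there's no contact force. I'll close on the bar.

Request:
jog_arm(targets="0 0 0 0 0 0 -1;0 0 0 0 0 0 -1;0 0 0 0 0 0 -1;0 0 0 0 0 0 -1;0 0 0 0 0 0 -1;0 0 0 0 0 0 -1;0 0 0 0 0 0 -1;0 0 0 0 0 0 -1")

```text
clock: 5.0
tool_pos: [0.5984, 0.1602, 0.1434]
orientation: [-179.8, -0.0, -72.1]
force: [3.2, 0.9, 5.5]
opening: 0.009
```

```bash
python3 -c "
from mv import *
st()
rows([(*handle(a),.142,-72.2-np.rad2deg(a),0) for a in (.015,.03,.05,.07,.1,.13,.16,.19)])"
```

```text
t 5.0 tcp [0.5984 0.1602 0.1434] rpy [-179.82   -0.    -72.13] J [ 33.1  18.9 -13.2   0.1 -57.7 -15.2] F [3.2 0.9 5.5] op 0.009
-0.0001 0.0042 0.0014 -0.2 -0.0 0.9 -1.00;-0.0011 0.0072 0.0014 -0.2 0.0 1.8 -1.00;-0.0025 0.0111 0.0014 -0.2 0.0 2.9 -1.00;-0.0039 0.0151 0.0014 -0.2 0.0 4.1 -1.00;-0.0063 0.0209 0.0014 -0.2 0.0 5.8 -1.00;-0.0088 0.0266 0.0014 -0.2 0.0 7.5 -1.00;-0.0115 0.0323 0.0013 -0.2 0.0 9.2 -1.00;-0.0143 0.0379 0.0013 -0.2 0.0 11.0 -1.00
t 5.0 tcp [0.5984 0.1602 0.1434] rpy [-179.82   -0.    -72.13] J [ 33.1  18.9 -13.2   0.1 -57.7 -15.2] F [3.2 0.9 5.5] op 0.009
```

Request:
jog_arm(targets="-0.0001 0.0032 0.0010 0 0 0.9 -1;-0.0010 0.0062 0.0010 0 0 1.8 -1;-0.0025 0.0101 0.0010 0 0 2.9 -1;-0.0039 0.0141 0.0010 0 0 4.1 -1;-0.0063 0.0200 0.0010 0 0 5.8 -1;-0.0088 0.0256 0.0010 0 0 7.5 -1;-0.0115 0.0313 0.0010 0 0 9.2 -1;-0.0143 0.0370 0.0010 0 0 11 -1")

```text
clock: 6.0
tool_pos: [0.5595, 0.1633, 0.1434]
orientation: [-179.7, 0.1, -83.2]
force: [1.3, 4.3, 7.5]
opening: 0.0092
```

```bash
python3 -c "
from mv import *
st()
rows([(*handle(a),.142,-72.2-np.rad2deg(a),0) for a in np.linspace(.23,.52,8)])"
```

```text
t 6.0 tcp [0.5595 0.1633 0.1434] rpy [-1.7969e+02  1.0000e-01 -8.3150e+01] J [ 35.5  15.6 -18.    0.1 -56.  -28.7] F [1.3 4.3 7.5] op 0.0092
-0.0016 0.0096 0.0013 -0.3 0.1 2.2 -1.00;-0.0046 0.0177 0.0013 -0.3 0.1 4.6 -1.00;-0.0080 0.0257 0.0012 -0.3 0.1 7.0 -1.00;-0.0117 0.0336 0.0012 -0.3 0.1 9.3 -1.00;-0.0157 0.0413 0.0012 -0.3 0.1 11.7 -1.00;-0.0200 0.0488 0.0011 -0.3 0.1 14.1 -1.00;-0.0246 0.0561 0.0011 -0.3 0.1 16.5 -1.00;-0.0295 0.0632 0.0011 -0.3 0.2 18.8 -1.00
t 6.0 tcp [0.5595 0.1633 0.1434] rpy [-1.7969e+02  1.0000e-01 -8.3150e+01] J [ 35.5  15.6 -18.    0.1 -56.  -28.7] F [1.3 4.3 7.5] op 0.0092
```

Catch freed; forces are low. Continuing the arc.

Request:
jog_arm(targets="-0.0016 0.0096 0.001 0 0 2.2 -1;-0.0046 0.0177 0.001 0 0 4.6 -1;-0.0080 0.0257 0.001 0 0 7.0 -1;-0.0117 0.0336 0.001 0 0 9.3 -1;-0.0157 0.0413 0.001 0 0 11.7 -1;-0.0200 0.0488 0.001 0 0 14.1 -1;-0.0246 0.0561 0.001 0 0 16.5 -1;-0.0295 0.0632 0.001 0 0 18.8 -1")

```text
clock: 7.0
tool_pos: [0.4947, 0.1867, 0.1434]
orientation: [-179.6, 0.4, -102.0]
force: [4.6, 4.8, 7.3]
opening: 0.0088
```

```bash
python3 -c "
from mv import *
st()
rows([(*handle(a),.142,-72.2-np.rad2deg(a),0) for a in np.linspace(.57,.92,8)])"
```

```text
t 7.0 tcp [0.4947 0.1867 0.1434] rpy [-179.56    0.39 -101.99] J [ 42.   10.6 -24.9   0.2 -53.9 -54.1] F [4.6 4.8 7.3] op 0.0088
-0.0014 0.0110 0.0013 -0.4 0.4 2.9 -1.00;-0.0052 0.0207 0.0013 -0.4 0.4 5.7 -1.00;-0.0095 0.0303 0.0012 -0.4 0.4 8.6 -1.00;-0.0142 0.0396 0.0012 -0.4 0.4 11.5 -1.00;-0.0194 0.0487 0.0012 -0.4 0.4 14.3 -1.00;-0.0251 0.0575 0.0011 -0.4 0.5 17.2 -1.00;-0.0312 0.0660 0.0011 -0.4 0.5 20.1 -1.00;-0.0377 0.0741 0.0011 -0.4 0.5 22.9 -1.00
t 7.0 tcp [0.4947 0.1867 0.1434] rpy [-179.56    0.39 -101.99] J [ 42.   10.6 -24.9   0.2 -53.9 -54.1] F [4.6 4.8 7.3] op 0.0088
```

Request:
jog_arm(targets="-0.0014 0.0110 0.001 0 0 2.9 -1;-0.0052 0.0207 0.001 0 0 5.7 -1;-0.0095 0.0303 0.001 0 0 8.6 -1;-0.0142 0.0396 0.001 0 0 11.5 -1;-0.0194 0.0487 0.001 0 0 14.3 -1;-0.0251 0.0575 0.001 0 0 17.2 -1;-0.0312 0.0660 0.001 0 0 20.1 -1;-0.0377 0.0741 0.001 0 0 22.9 -1")

```text
clock: 8.0
tool_pos: [0.4305, 0.2398, 0.1425]
orientation: [-179.7, 0.6, -125.0]
force: [5.2, 2.4, 1.8]
opening: 0.0086
```

```bash
python3 -c "
from mv import *
st()
rows([(*handle(a),.142,-72.2-np.rad2deg(a),0) for a in np.linspace(.97,1.32,8)])"
```

```text
t 8.0 tcp [0.4305 0.2398 0.1425] rpy [-179.71    0.63 -124.96] J [ 52.2   7.2 -29.3   0.3 -52.8 -87.4] F [5.2 2.4 1.8] op 0.0086
-0.0023 0.0099 0.0005 -0.3 0.6 2.8 -1.00;-0.0061 0.0197 0.0005 -0.3 0.6 5.7 -1.00;-0.0104 0.0292 0.0005 -0.2 0.6 8.5 -1.00;-0.0151 0.0386 0.0005 -0.2 0.7 11.4 -1.00;-0.0203 0.0476 0.0005 -0.2 0.7 14.3 -1.00;-0.0259 0.0564 0.0005 -0.2 0.7 17.1 -1.00;-0.0320 0.0649 0.0005 -0.2 0.7 20.0 -1.00;-0.0385 0.0731 0.0006 -0.2 0.7 22.9 -1.00
t 8.0 tcp [0.4305 0.2398 0.1425] rpy [-179.71    0.63 -124.96] J [ 52.2   7.2 -29.3   0.3 -52.8 -87.4] F [5.2 2.4 1.8] op 0.0086
```

Request:
jog_arm(targets="-0.0023 0.0099 0.0005 0 0.3 2.8 -1;-0.0061 0.0197 0.0005 0 0.5 5.7 -1;-0.0104 0.0292 0.0005 0 0.5 8.5 -1;-0.0151 0.0386 0.0005 0 0.5 11.4 -1;-0.0203 0.0476 0.0005 0 0.5 14.3 -1;-0.0259 0.0564 0.0005 0 0.5 17.1 -1;-0.0320 0.0649 0.0005 0 0.5 20.0 -1;-0.0385 0.0731 0.0005 0 0.5 22.9 -1")

```text
clock: 9.0
tool_pos: [0.3938, 0.3138, 0.1425]
orientation: [-179.8, 0.3, -147.9]
force: [8.2, 1.4, 0.6]
opening: 0.0089
```

```bash
python3 -c "
from mv import *
st()
rows([(*handle(a),.142,-72.2-np.rad2deg(a),0) for a in np.linspace(1.35,1.5,6)])"
```

```text
t 9.0 tcp [0.3938 0.3138 0.1425] rpy [-179.84    0.33 -147.93] J [  61.2    8.5  -27.8    0.4  -53.5 -119.3] F [8.2 1.4 0.6] op 0.0089
-0.0007 0.0060 0.0005 -0.2 0.3 1.6 -1.00;-0.0027 0.0120 0.0005 -0.1 0.3 3.3 -1.00;-0.0050 0.0178 0.0005 -0.1 0.3 5.1 -1.00;-0.0074 0.0236 0.0005 -0.1 0.3 6.8 -1.00;-0.0101 0.0293 0.0005 -0.1 0.3 8.5 -1.00;-0.0128 0.0349 0.0005 -0.1 0.3 10.2 -1.00;-0.0128 0.0349 0.0005 -0.1 0.3 10.2 -1.00;-0.0128 0.0349 0.0005 -0.1 0.3 10.2 -1.00
t 9.0 tcp [0.3938 0.3138 0.1425] rpy [-179.84    0.33 -147.93] J [  61.2    8.5  -27.8    0.4  -53.5 -119.3] F [8.2 1.4 0.6] op 0.0089
```

Request:
jog_arm(targets="-0.0007 0.0060 0.0005 0 0.3 1.6 -1;-0.0027 0.0120 0.0005 0 0.3 3.3 -1;-0.0050 0.0178 0.0005 0 0.3 5.1 -1;-0.0074 0.0236 0.0005 0 0.3 6.8 -1;-0.0101 0.0293 0.0005 0 0.3 8.5 -1;-0.0128 0.0349 0.0005 0 0.3 10.2 -1;-0.0128 0.0349 0.0005 0 0.3 10.2 -1;-0.0128 0.0349 0.0005 0 0.3 10.2 -0.35")

```text
clock: 10.0
tool_pos: [0.3857, 0.3493, 0.1415]
orientation: [-179.8, -0.0, -158.2]
force: [0.1, -0.1, -0.4]
opening: 0.0141
```

```bash
python3 -c "
from mv import *
st()"
```

```text
t 10.0 tcp [0.3857 0.3493 0.1415] rpy [-1.7981e+02 -4.0000e-02 -1.5816e+02] J [ 6.390e+01  1.040e+01 -2.550e+01  1.000e-01 -5.430e+01 -1.321e+02] F [ 0.1 -0.1 -0.4] op 0.0141
```

Request:
jog_arm(targets="0 0 0 0 0 0 -0.35;0 0 0 0 0 0 -0.35;0 0 -0.05 0 0 0 -0.35;0 0 -0.1 0 0 0 -0.35;0 0 -0.1 0 0 -10 0;0 0 -0.1 0 0 -20 0.3;0 0 -0.1 0 0 -30 0.3;0 0 -0.1 0 0 -40 0.3")

```text
clock: 11.0
tool_pos: [0.3853, 0.3493, 0.2411]
orientation: [-179.9, -0.2, -117.8]
force: [0.1, 0.1, -0.4]
opening: 0.0562
```

```bash
python3 -c "
from mv import *
rows([(.45,.10,.24,-40,64)])"
```

```text
0.1903 -0.1736 0.0021 0.1 -0.2 -77.8 0.45;0.1903 -0.1736 0.0021 0.1 -0.2 -77.8 0.45;0.1903 -0.1736 0.0021 0.1 -0.2 -77.8 0.45;0.1903 -0.1736 0.0021 0.1 -0.2 -77.8 0.45;0.1903 -0.1736 0.0021 0.1 -0.2 -77.8 0.45;0.1903 -0.1736 0.0021 0.1 -0.2 -77.8 0.45;0.1903 -0.1736 0.0021 0.1 -0.2 -77.8 0.45;0.1903 -0.1736 0.0021 0.1 -0.2 -77.8 0.45
t 11.0 tcp [0.3853 0.3493 0.2411] rpy [-179.91   -0.2  -117.83] J [ 63.9   5.4 -17.3   0.1 -67.5 -91.8] F [ 0.1  0.1 -0.4] op 0.0562
```

Request:
jog_arm(targets="0.19 -0.174 0.002 0 0 -78 0.45;0.19 -0.174 0.002 0 0 -78 0.45;0.19 -0.174 0.002 0 0 -78 0.45;0.19 -0.174 0.002 0 0 -78 0.45;0.19 -0.174 0.002 0 0 -78 0.45;0.19 -0.174 0.002 0 0 -78 0.45;0.19 -0.174 0.002 0 0 -78 0.45;0.19 -0.174 0.002 0 0 -78 0.45")

```text
clock: 12.0
tool_pos: [0.45, 0.0997, 0.2398]
orientation: [179.8, -0.1, -39.6]
force: [-0.9, -0.2, 0.2]
opening: 0.0637
```

```bash
python3 -c "
from mv import *
rows([(.541,-.04,.20,40,64)])
t=snapshot('top');s=snapshot('side');save(t,'t3',(110,60,410,280),2.6);save(s,'s3',(110,90,360,340),2.4)"
```

```text
0.1591 0.0495 0.0403 0.3 0.1 -79.6 0.45;0.1591 0.0495 0.0403 0.3 0.1 -79.6 0.45;0.1591 0.0495 0.0403 0.3 0.1 -79.6 0.45;0.1591 0.0495 0.0403 0.3 0.1 -79.6 0.45;0.1591 0.0495 0.0403 0.3 0.1 -79.6 0.45;0.1591 0.0495 0.0403 0.3 0.1 -79.6 0.45;0.1591 0.0495 0.0403 0.3 0.1 -79.6 0.45;0.1591 0.0495 0.0403 0.3 0.1 -79.6 0.45
t 12.0 tcp [0.45   0.0997 0.2398] rpy [ 1.7977e+02 -1.1000e-01 -3.9580e+01] J [ 37.2  -0.6 -23.8   0.2 -66.9  13.1] F [-0.9 -0.2  0.2] op 0.0637
```

View pics/t3.png

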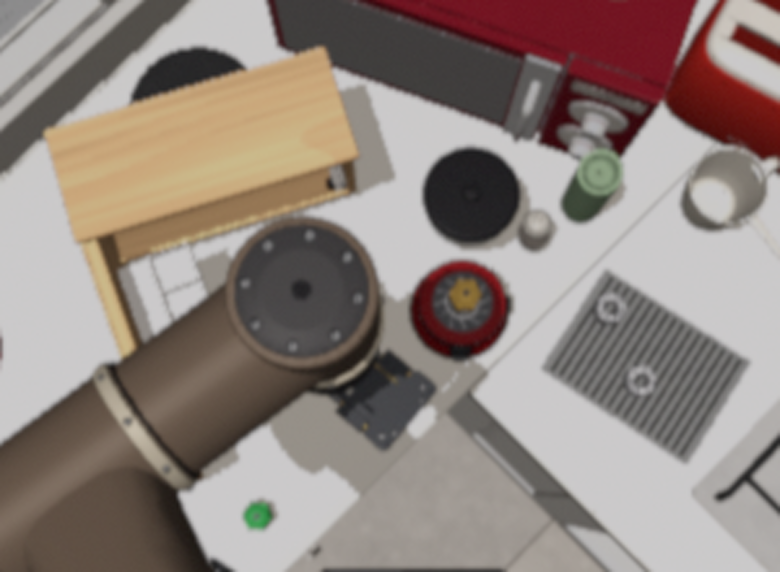

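View pics/s3.png

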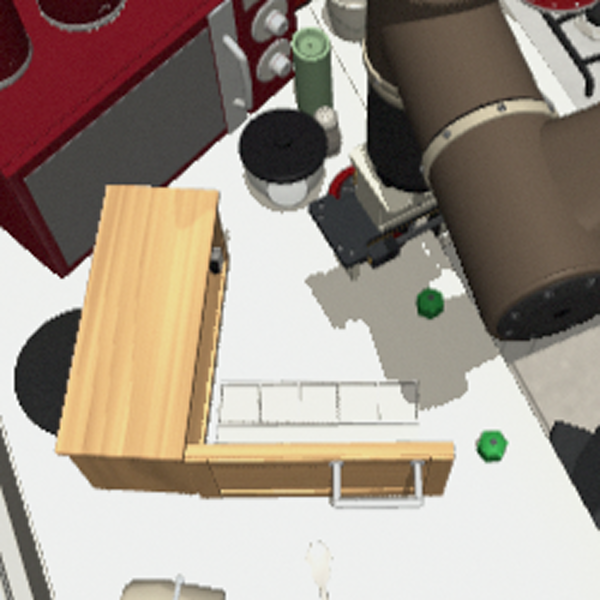

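Request:
jog_arm(targets="0.159 0.0495 0.0403 0 0 -80 0.45;0.159 0.0495 0.0403 0 0 -80 0.45;0.159 0.0495 0.0403 0 0 -80 0.45;0.159 0.0495 0.0403 0 0 -80 0.45;0.159 0.0495 0.0403 0 0 -80 0.45;0.159 0.0495 0.0403 0 0 -80 0.45;0.159 0.0495 0.0403 0 0 -80 0.45;0.159 0.0495 0.0403 0 0 -80 0.45")

```text
clock: 13.1
tool_pos: [0.5402, -0.0401, 0.1997]
orientation: [179.9, 0.2, 40.4]
force: [-0.2, 0.3, -0.4]
opening: 0.0635
```

```bash
python3 -c "
from mv import *
rows([(.541,-.04,.20,90,64)]*5+[(.541,-.04,.16,90,64),(.541,-.04,.13,90,64),(.541,-.04,.108,90,64)])"
```

```text
0.0007 0.0005 -0.0003 0.0 0.3 -49.6 0.45;0.0007 0.0005 -0.0003 0.0 0.3 -49.6 0.45;0.0007 0.0005 -0.0003 0.0 0.3 -49.6 0.45;0.0007 0.0005 -0.0003 0.0 0.3 -49.6 0.45;0.0007 0.0005 -0.0003 0.0 0.3 -49.6 0.45;0.0009 0.0004 0.0397 0.0 0.3 -49.6 0.45;0.0010 0.0003 0.0697 0.0 0.3 -49.6 0.45;0.0011 0.0003 0.0917 0.0 0.3 -49.6 0.45
t 13.1 tcp [ 0.5402 -0.0401  0.1997] rpy [179.88   0.24  40.38] J [ 16.6   9.2 -18.5   0.2 -62.5 113.6] F [-0.2  0.3 -0.4] op 0.0635
```

Request:
jog_arm(targets="0.0007 0.0005 0 0 0 -10 0.45;0.0007 0.0005 0 0 0 -20 0.45;0.0007 0.0005 0 0 0 -30 0.45;0.0007 0.0005 0 0 0 -40 0.45;0.0007 0.0005 0 0 0 -49.6 0.45;0.0009 0.0004 0.04 0 0 -49.6 0.45;0.001 0.0003 0.07 0 0 -49.6 0.45;0.001 0.0003 0.092 0 0 -49.6 0.2")

```text
clock: 14.1
tool_pos: [0.5401, -0.0401, 0.1062]
orientation: [-179.8, 0.3, 89.8]
force: [1.5, -0.1, 1.5]
opening: 0.0577
```

```bash
python3 -c "
from mv import *
rows([(.541,-.04,.1055,90,50)]*2+[(.541,-.04,.1055,90,0)])"
```

```text
0.0001 0.0009 0.0007 -0.2 0.3 -0.2 0.14;0.0001 0.0009 0.0007 -0.2 0.3 -0.2 0.14;0.0001 0.0009 0.0007 -0.2 0.3 -0.2 -1.00;0.0001 0.0009 0.0007 -0.2 0.3 -0.2 -1.00;0.0001 0.0009 0.0007 -0.2 0.3 -0.2 -1.00;0.0001 0.0009 0.0007 -0.2 0.3 -0.2 -1.00;0.0001 0.0009 0.0007 -0.2 0.3 -0.2 -1.00;0.0001 0.0009 0.0007 -0.2 0.3 -0.2 -1.00
t 14.1 tcp [ 0.5401 -0.0401  0.1062] rpy [-179.79    0.26   89.79] J [ 16.6  14.6 -25.3   0.2 -50.4 163. ] F [ 1.5 -0.1  1.5] op 0.0577
```

Request:
jog_arm(targets="0 0.0009 0.0005 0 0 0 0.1;0 0.0009 0.0005 0 0 0 -0.2;0 0.0009 0.0005 0 0 0 -1;0 0.0009 0.0005 0 0 0 -1;0 0.0009 0.0005 0 0 0 -1;0 0.0009 0.0005 0 0 0 -1;0 0.0009 0.0005 0 0 0 -1;0 0.0009 0.0005 0 0 0 -1")

```text
clock: 15.1
tool_pos: [0.5419, -0.0399, 0.1066]
orientation: [-179.9, 0.2, 89.8]
force: [1.1, 1.2, 5.6]
opening: 0.0316
```

```bash
python3 -c "
from mv import *
rows([(.541,-.04,.106,90,50)]);t=snapshot('top');save(t,'t4',(240,130,340,220),7)"
```

```text
-0.0001 -0.0009 0.0006 -0.1 0.2 -0.2 0.14;-0.0001 -0.0009 0.0006 -0.1 0.2 -0.2 0.14;-0.0001 -0.0009 0.0006 -0.1 0.2 -0.2 0.14;-0.0001 -0.0009 0.0006 -0.1 0.2 -0.2 0.14;-0.0001 -0.0009 0.0006 -0.1 0.2 -0.2 0.14;-0.0001 -0.0009 0.0006 -0.1 0.2 -0.2 0.14;-0.0001 -0.0009 0.0006 -0.1 0.2 -0.2 0.14;-0.0001 -0.0009 0.0006 -0.1 0.2 -0.2 0.14
t 15.1 tcp [ 0.5419 -0.0399  0.1066] rpy [-179.91    0.25   89.82] J [ 16.6  14.7 -25.2   0.3 -50.3 163. ] F [1.1 1.2 5.6] op 0.0316
```

View pics/t4.png

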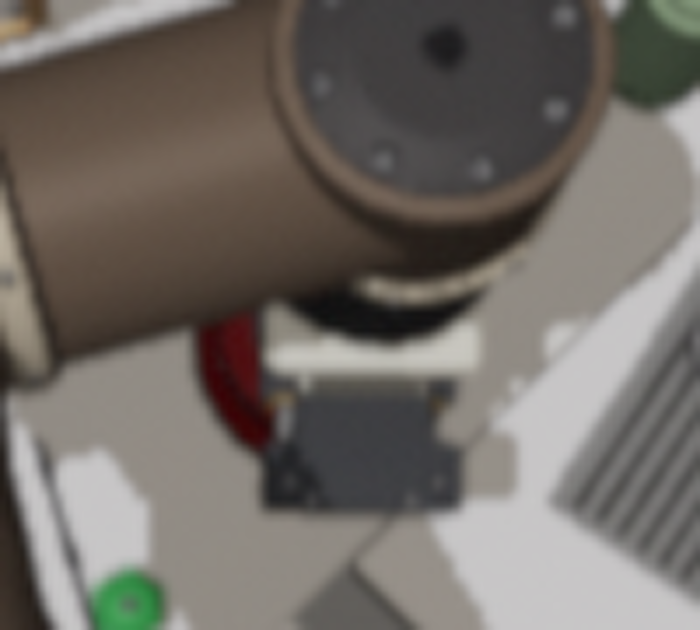

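Request:
jog_arm(targets="0 0 -0.0004 0 0 10 -1;0 0 -0.0008 0 0 20 -1;0 0 -0.0012 0 0 30 -1;0 0 -0.0016 0 0 40 -1;0 0 -0.0019 0 0 50 -1;0 0 -0.0023 0 0 60 -1;0 0 -0.0027 0 0 70 -1;0 0 -0.0031 0 0 80 -1")

```text
clock: 16.15
tool_pos: [0.5409, -0.0399, 0.1096]
orientation: [179.8, 0.2, 9.5]
force: [-2.2, 2.9, 5.4]
opening: 0.0322
```

```bash
python3 -c "
from mv import *
st()"
```

```text
t 16.15 tcp [ 0.5409 -0.0399  0.1096] rpy [179.79   0.23   9.47] J [ 16.6  14.4 -25.    0.2 -50.8  82.7] F [-2.2  2.9  5.4] op 0.0322
```

Request:
jog_arm(targets="0 0 -0.0004 0 0 10 -1;0 0 -0.0008 0 0 20 -1;0 0 -0.0012 0 0 30 -1;0 0 -0.0016 0 0 40 -1;0 0 -0.0019 0 0 50 -1;0 0 -0.0023 0 0 60 -1;0 0 -0.0027 0 0 70 -1;0 0 -0.0031 0 0 80 -1")

```text
clock: 17.15
tool_pos: [0.5417, -0.038, 0.1131]
orientation: [179.9, -0.1, -70.8]
force: [0.2, 7.9, 3.6]
opening: 0.0319
```

Request:
jog_arm(targets="0 0 -0.0004 0 0 10 -1;0 0 -0.0008 0 0 20 -1;0 0 -0.0012 0 0 30 -1;0 0 -0.0016 0 0 40 -1;0 0 -0.0019 0 0 50 -1;0 0 -0.0023 0 0 60 -1;0 0 -0.0027 0 0 70 -1;0 0 -0.0031 0 0 80 -1")

```text
clock: 18.15
tool_pos: [0.5427, -0.0377, 0.1166]
orientation: [-179.9, -0.0, -151.2]
force: [3.5, 0.3, 1.4]
opening: 0.0317
```

Request:
jog_arm(targets="0 0 -0.0004 0 0 10 -1;0 0 -0.0008 0 0 20 -1;0 0 -0.0012 0 0 30 -1;0 0 -0.0016 0 0 40 -1;0 0 -0.0019 0 0 50 -1;0 0 -0.0023 0 0 60 -1;0 0 -0.0027 0 0 70 -1;0 0 -0.0031 0 0 80 -1")

```text
clock: 19.15
tool_pos: [0.5428, -0.0381, 0.1198]
orientation: [-180.0, 0.1, 128.5]
force: [1.2, -2.7, 1.0]
opening: 0.0322
```

```bash
python3 -c "
from mv import *
st()"
```

```text
t 19.15 tcp [ 0.5428 -0.0381  0.1198] rpy [-1.7996e+02  1.1000e-01  1.2852e+02] J [  16.7   13.8  -24.2    0.2  -52.  -158.3] F [ 1.2 -2.7  1. ] op 0.0322
```

Request:
jog_arm(targets="0 0 0 0 0 0 0.4;0 0 0 0 0 0 0.4;0 0 0 0 0 0 0.4;0 0 0 0 0 0 0.4;0 0 0 0 0 -10 0.4;0 0 0 0 0 -20 0.4;0 0 0 0 0 -30 0.4;0 0 0 0 0 -40 0.4")

```text
clock: 20.15
tool_pos: [0.5427, -0.0381, 0.1197]
orientation: [-179.9, 0.1, 168.9]
force: [-0.4, 0.3, -0.4]
opening: 0.061
```

Request:
jog_arm(targets="0 0 0 0 0 -10 0.4;0 0 0 0 0 -20 0.4;0 0 0 0 0 -30 0.4;0 0 0 0 0 -40 0.4;0 0 0 0 0 -50 0.4;0 0 0 0 0 -60 0.4;0 0 0 0 0 -70 0.4;0 0 0 0 0 -80 0.4")

```text
clock: 21.15
tool_pos: [0.5427, -0.0381, 0.1197]
orientation: [-179.9, -0.1, -110.7]
force: [-0.1, 0.2, -0.3]
opening: 0.0616
```

Request:
jog_arm(targets="0 0 0 0 0 -10 0.4;0 0 0 0 0 -20 0.4;0 0 0 0 0 -30 0.4;0 0 0 0 0 -40 0.4;0 0 0 0 0 -50 0.4;0 0 0 0 0 -60 0.4;0 0 0 0 0 -70 0.4;0 0 0 0 0 -80 0.4")

```text
clock: 22.15
tool_pos: [0.5426, -0.038, 0.1196]
orientation: [179.9, -0.1, -30.4]
force: [-0.6, -0.3, -0.1]
opening: 0.0613
```

Request:
jog_arm(targets="0 0 0 0 0 -10 0.4;0 0 0 0 0 -20 0.4;0 0 0 0 0 -30 0.4;0 0 0 0 0 -40 0.4;0 0 0 0 0 -50 0.4;0 0 0 0 0 -60 0.4;0 0 0 0 0 -70 0.4;0 0 0 0 0 -80 0.4")

```text
clock: 23.15
tool_pos: [0.5425, -0.038, 0.1196]
orientation: [179.9, 0.1, 50.0]
force: [0.5, 0.1, 0.5]
opening: 0.0613
```

```bash
python3 -c "
from mv import *
rows([(.542,-.039,.119,128.5-300+360,60)])"
```

```text
-0.0011 0.0002 0.0006 -0.1 0.1 -138.5 0.36;-0.0011 0.0002 0.0006 -0.1 0.1 -138.5 0.36;-0.0011 0.0002 0.0006 -0.1 0.1 -138.5 0.36;-0.0011 0.0002 0.0006 -0.1 0.1 -138.5 0.36;-0.0011 0.0002 0.0006 -0.1 0.1 -138.5 0.36;-0.0011 0.0002 0.0006 -0.1 0.1 -138.5 0.36;-0.0011 0.0002 0.0006 -0.1 0.1 -138.5 0.36;-0.0011 0.0002 0.0006 -0.1 0.1 -138.5 0.36
t 23.15 tcp [ 0.5425 -0.038   0.1196] rpy [1.7992e+02 8.0000e-02 5.0030e+01] J [ 1.670e+01  1.380e+01 -2.430e+01  1.000e-01 -5.200e+01  1.232e+02] F [0.5 0.1 0.5] op 0.0613
```

Request:
jog_arm(targets="-0.0005 0 0.0005 0 0 -9 0.4;-0.0005 0 0.0005 0 0 -18.5 0.4;-0.0005 0 0.0005 0 0 -18.5 -1;-0.0005 0 0.0005 0 0 -18.5 -1;-0.0005 0 0.0005 0 0 -18.5 -1;-0.0005 0 0.0005 0 0 -18.5 -1;-0.0005 0 0.0005 0 0 -18.5 -1;-0.0005 0 0.0005 0 0 -18.5 -1")

```text
clock: 24.15
tool_pos: [0.5422, -0.0384, 0.1191]
orientation: [180.0, 0.1, 68.5]
force: [-0.1, 0.6, -0.2]
opening: 0.0321
```

Request:
jog_arm(targets="0 0 -0.0004 0 0 10 -1;0 0 -0.0008 0 0 20 -1;0 0 -0.0012 0 0 30 -1;0 0 -0.0016 0 0 40 -1;0 0 -0.0019 0 0 50 -1;0 0 -0.0023 0 0 60 -1;0 0 -0.0027 0 0 70 -1;0 0 -0.0031 0 0 80 -1")

```text
clock: 25.15
tool_pos: [0.5425, -0.0382, 0.1223]
orientation: [179.9, -0.1, -11.8]
force: [0.3, 0.5, -0.6]
opening: 0.032
```

Request:
jog_arm(targets="0 0 -0.0004 0 0 10 -1;0 0 -0.0008 0 0 20 -1;0 0 -0.0012 0 0 30 -1;0 0 -0.0016 0 0 40 -1;0 0 -0.0019 0 0 50 -1;0 0 -0.0023 0 0 60 -1;0 0 -0.0027 0 0 70 -1;0 0 -0.0031 0 0 80 -1")

```text
clock: 26.15
tool_pos: [0.5427, -0.0382, 0.1255]
orientation: [-179.9, -0.1, -92.2]
force: [0.1, -1.1, -0.2]
opening: 0.0319
```

```bash
python3 -c "
from mv import *
st()"
```

```text
t 26.15 tcp [ 0.5427 -0.0382  0.1255] rpy [-1.7993e+02 -1.0000e-01 -9.2160e+01] J [ 16.7  13.4 -23.9   0.1 -52.7 -18.9] F [ 0.1 -1.1 -0.2] op 0.0319
```

Request:
jog_arm(targets="0 0 -0.0004 0 0 10 -1;0 0 -0.0008 0 0 20 -1;0 0 -0.0012 0 0 30 -1;0 0 -0.0016 0 0 40 -1;0 0 -0.0019 0 0 50 -1;0 0 -0.0023 0 0 60 -1;0 0 -0.0027 0 0 70 -1;0 0 -0.004 0 0 70 -1")

```text
clock: 27.15
tool_pos: [0.5425, -0.0382, 0.1294]
orientation: [-179.9, 0.0, -162.1]
force: [0.2, 0.7, -0.5]
opening: 0.0316
```

Request:
jog_arm(targets="0 0 -0.002 0 0 0 -1;0 0 -0.004 0 0 0 -1;0 0 -0.006 0 0 0 -1;0 0 -0.010 0 0 0 -1;0 0 -0.02 0 0 0 -1;0 0 -0.04 0 0 0 -1;0 0 -0.06 0 0 0 -1;0 0 -0.06 0 0 0 -1")

```text
clock: 28.15
tool_pos: [0.5436, -0.0379, 0.1915]
orientation: [-179.9, 0.2, -162.1]
force: [0.1, -0.8, 0.3]
opening: 0.0318
```

```bash
python3 -c "
from ov import *
st();s=snapshot('side');t=snapshot('top');
save(s,'s5',(110,90,360,340),2.4);save(t,'t5',(110,60,410,280),2.6)"
```

```text
t 28.15 tcp [ 0.5436 -0.0379  0.1915] rpy [-179.86    0.22 -162.08] J [ 16.7   9.7 -19.    0.2 -61.1 -88.9] F [ 0.1 -0.8  0.3] op 0.0318
```

View pics/s5.png

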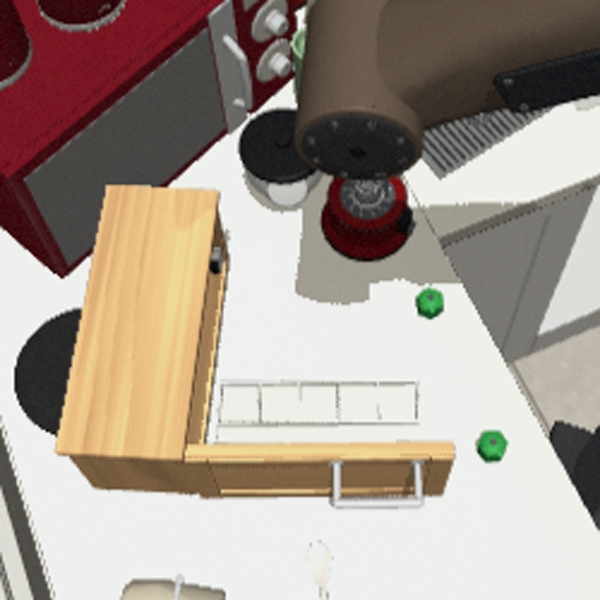

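View pics/t5.png

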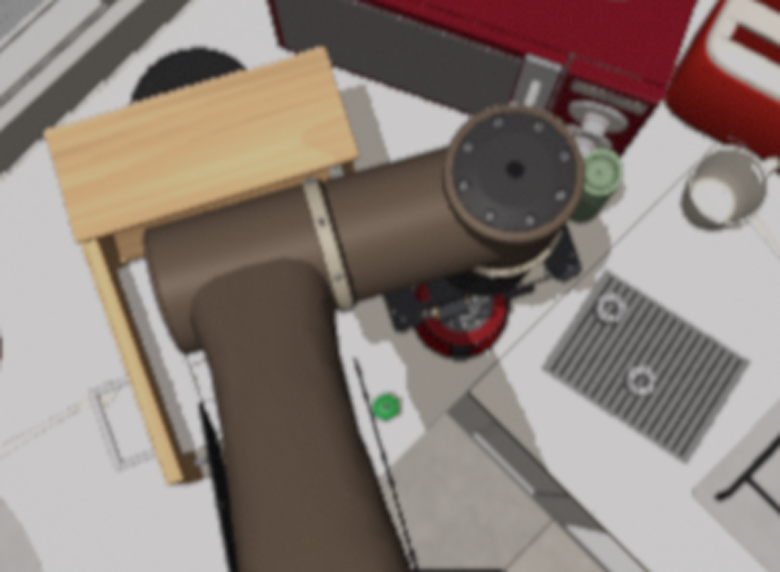

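```bash
python3 - <<'E'
from mv import *
from ov import *
s=snapshot('side')
a=models.spot_point("rack",s);print(a)
R0=atz(s,a[0]["uv"],.110);print("rack",R0)
print("hinge",[ (np.round(q["uv"],1),round(q["conf"],2)) for q in models.spot_point("door_hinge",s)])
print("handle",[ (np.round(q["uv"],1),round(q["conf"],2)) for q in models.spot_point("handle",s)], handle(1.5),atz(s,models.spot_point("handle",s)[0]["uv"],.158))
X=cloud(s);im=s["img"].astype(int)
m=(abs(X[...,2]-.170)<.004)&(X[...,1]>0.15)&(X[...,1]<.45)&(X[...,0]>.3)&(X[...,0]<.62)&(im[...,0]>im[...,2]+30)
q=X[m][:,:2].astype(np.float32);r=cv2.minAreaRect(q);print(m.sum(),r,cv2.boxPoints(r))
for ang in (1.47,1.5,1.53):
    h,xx,yy=door(ang)
    k=5;I=cv2.resize(s["img"][:,:,::-1],None,fx=k,fy=k,interpolation=cv2.INTER_CUBIC)
    def dr(P,col,c=True):
        uv=((np.array([proj(s,x) for x in P])+.5)*k).astype(np.int32); cv2.polylines(I,[uv],c,col,1)
    c=h-.12*yy+.062*xx
    d=np.array([*(R0[:2]-h)]); print(ang,"rack in door frame x,y",d@xx,d@yy)
    for z,col in((.119,(0,0,255)),):
        L=lambda x,y:[*(h+x*xx+y*yy),z]
        cy=d@yy
        for i in range(5):
            y=cy-.088+.044*i
            dr([L(.04,y-.0205),L(.04,y+.0205),L(.084,y+.0205),L(.084,y-.0205)],col)
    L=lambda x,y:[*(h+x*xx+y*yy),.170]
    dr([L(0,0),L(-.016,0),L(-.016,-.28),L(0,-.28)],(255,0,0))
    cv2.imwrite(f"pics/r_{int(ang*100)}.png",I[240*k:305*k,160*k:310*k])
E
```

```text
[{'uv': [243.3, 253.0], 'conf': 0.97}, {'uv': [245.6, 352.9], 'conf': 0.35}]
rack [0.4931 0.2412 0.11  ]
hinge [(array([185.9, 276.3]), 0.7), (array([267.7, 297.4]), 0.54)]
handle [(array([268.2, 298.5]), 0.9)] [0.3861 0.3502] [0.385  0.3449 0.158 ]
810 ((0.4619157314300537, 0.32309168577194214), (0.27638211846351624, 0.04104131832718849), 16.85487937927246) [[0.3237 0.3027]
 [0.3356 0.2634]
 [0.6001 0.3435]
 [0.5882 0.3828]]
1.47 rack in door frame x,y 0.07580380551092648 -0.14359795516437768
1.5 rack in door frame x,y 0.08007698884995931 -0.14125956786728638
1.53 rack in door frame x,y 0.08427810830406177 -0.1387940564938493
```

View pics/r_150.png

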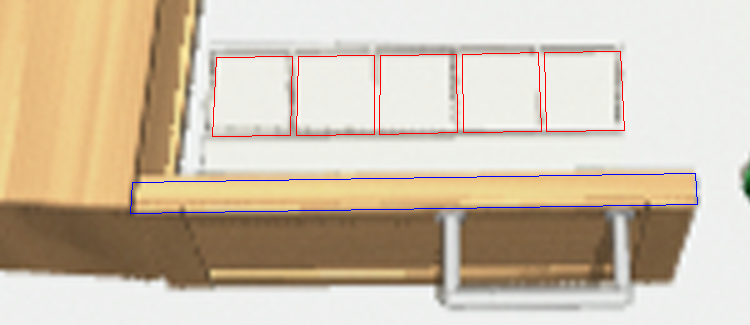

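```bash
python3 -c "
from mv import *
rows([(.50,-.22,.25,-162,0)])"
```

```text
0.0960 -0.1602 -0.0608 -0.1 -0.1 -0.1 -1.00;0.0960 -0.1602 -0.0608 -0.1 -0.1 -0.1 -1.00;0.0960 -0.1602 -0.0608 -0.1 -0.1 -0.1 -1.00;0.0960 -0.1602 -0.0608 -0.1 -0.1 -0.1 -1.00;0.0960 -0.1602 -0.0608 -0.1 -0.1 -0.1 -1.00;0.0960 -0.1602 -0.0608 -0.1 -0.1 -0.1 -1.00;0.0960 -0.1602 -0.0608 -0.1 -0.1 -0.1 -1.00;0.0960 -0.1602 -0.0608 -0.1 -0.1 -0.1 -1.00
t 28.5 tcp [ 0.5421 -0.0382  0.1888] rpy [-1.799e+02 -6.000e-02 -1.621e+02] J [ 16.7   9.9 -19.2   0.1 -61.  -88.9] F [ 0.1 -0.3 -0.7] op 0.0321
```

Request:
jog_arm(targets="0.015 -0.025 -0.015 0 0 0 -1;0.03 -0.05 -0.03 0 0 0 -1;0.045 -0.075 -0.04 0 0 0 -1;0.06 -0.1 -0.05 0 0 0 -1;0.075 -0.13 -0.06 0 0 0 -1;0.096 -0.16 -0.06 0 0 0 -1;0.096 -0.16 -0.06 0 0 0 -1;0.096 -0.16 -0.06 0 0 0 -1")

```text
clock: 29.5
tool_pos: [0.4999, -0.2198, 0.2488]
orientation: [-179.9, -0.1, -162.1]
force: [0.3, 0.4, -1.3]
opening: 0.0322
```

```bash
python3 - <<'E'
from mv import *
from ov import *
s=snapshot('side');t=snapshot('top');st()
hd=np.array([.3857,.3493]);ang=np.deg2rad(-68.2);xx=np.array([np.cos(ang),np.sin(ang)]);yy=np.array([-np.sin(ang),np.cos(ang)])
RK=hd+.06*yy+.123*xx;print("RK",RK)
for n,p in(("side",s),("top",t)):
    for nm in("rack","handle","door_hinge"):
        a=models.spot_point(nm,p)
        if a: print(n,nm,np.round(a[0]["uv"],1),a[0]["conf"],atz(p,a[0]["uv"],.110 if nm=="rack" else .158))
    k=5;I=cv2.resize(p["img"][:,:,::-1],None,fx=k,fy=k,interpolation=cv2.INTER_CUBIC)
    def dr(P,col,c=True):
        uv=((np.array([proj(p,x) for x in P])+.5)*k).astype(np.int32); cv2.polylines(I,[uv],c,col,1)
    for i in range(-2,3):
        L=lambda x,y:[*(RK+x*xx+y*yy),.119]
        y=.044*i
        dr([L(-.022,y-.0205),L(-.022,y+.0205),L(.022,y+.0205),L(.022,y-.0205)],(0,0,255))
    L=lambda x,y:[*(RK+x*xx+y*yy),.170]
    dr([L(-.062,.14),L(-.078,.14),L(-.078,-.14),L(-.062,-.14)],(255,0,0))
    L=lambda x,y:[*(hd+x*xx+y*yy),.158]
    dr([L(-.005,-.042),L(-.005,.042),L(.005,.042),L(.005,-.042)],(0,255,0))
    c=proj(p,[*RK,.11]).astype(int)
    cv2.imwrite(f"pics/rk_{n}.png",I[(c[1]-55)*k:(c[1]+60)*k,(c[0]-75)*k:(c[0]+75)*k])
E
```

```text
t 29.6 tcp [ 0.5001 -0.2193  0.2489] rpy [-179.91   -0.08 -162.07] J [ -3.    7.6 -13.8   0.1 -68.7 -69.1] F [-0.4  0.7 -0.7] op 0.0319
RK [0.4871 0.2574]
side rack [239.5 256.7] 0.97 [0.4988 0.2546 0.11  ]
side handle [265.8 294.7] 0.72 [0.3938 0.3382 0.158 ]
side door_hinge [187.4 274.2] 0.69 [0.5962 0.3599 0.158 ]
top rack [187.6 190.7] 0.92 [0.4887 0.2583 0.11  ]
top handle [150.  227.3] 0.77 [0.379  0.3525 0.158 ]
top door_hinge [144.6 156.2] 0.93 [0.5815 0.376  0.158 ]
```

View pics/rk_side.png

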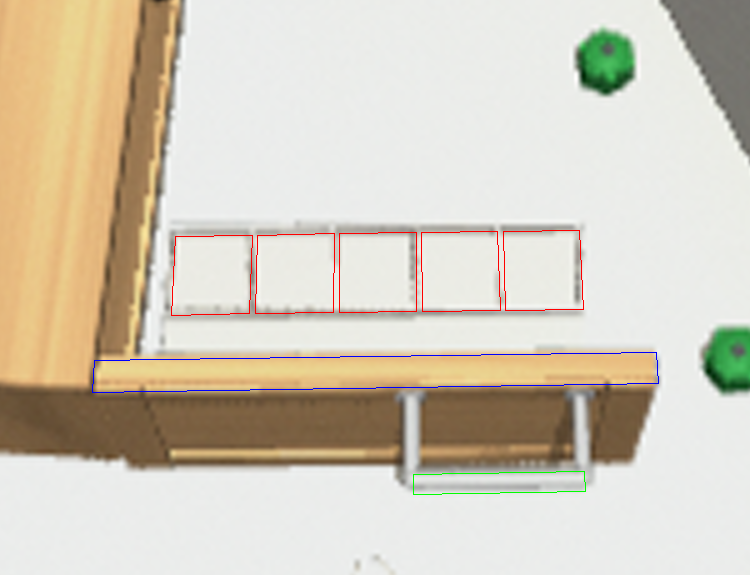

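View pics/rk_top.png

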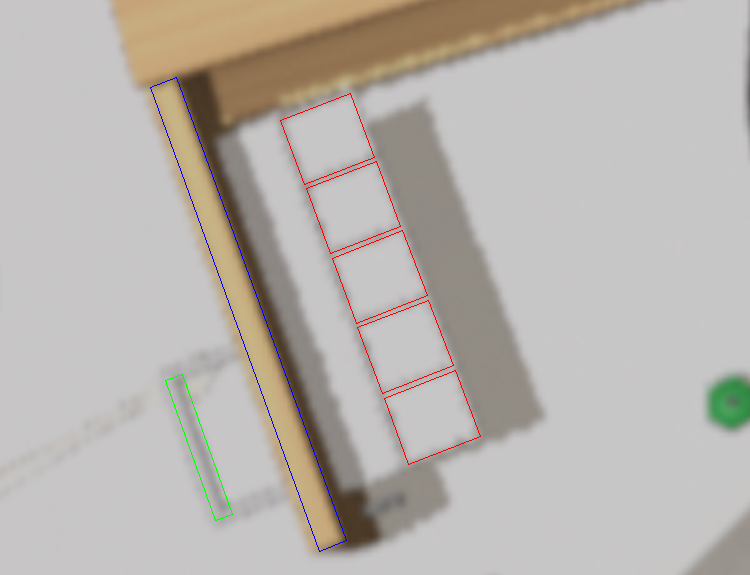

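```bash
python3 -c "
from mv import *
rows([(.49,.08,.235,-90,0)])
t=snapshot('top')
for uv in [(260.7,216.2),(208.2,256.2)]: print(atz(t,uv,.015))"
```

```text
-0.0826 0.2880 0.0136 -0.1 -0.1 -72.1 -1.00;-0.0826 0.2880 0.0136 -0.1 -0.1 -72.1 -1.00;-0.0826 0.2880 0.0136 -0.1 -0.1 -72.1 -1.00;-0.0826 0.2880 0.0136 -0.1 -0.1 -72.1 -1.00;-0.0826 0.2880 0.0136 -0.1 -0.1 -72.1 -1.00;-0.0826 0.2880 0.0136 -0.1 -0.1 -72.1 -1.00;-0.0826 0.2880 0.0136 -0.1 -0.1 -72.1 -1.00;-0.0826 0.2880 0.0136 -0.1 -0.1 -72.1 -1.00
t 29.9 tcp [ 0.5001 -0.2194  0.2492] rpy [-1.7990e+02 -6.0000e-02 -1.6206e+02] J [ -3.    7.6 -13.7   0.1 -68.7 -69.1] F [ 0.3  0.2 -0.3] op 0.0317
[0.42111158 0.04282633 0.015     ]
[0.29656269 0.20482086 0.015     ]
```

Request:
jog_arm(targets="-0.01 0.036 0.005 0 0 -9 -1;-0.02 0.072 0.01 0 0 -18 -1;-0.03 0.108 0.0136 0 0 -27 -1;-0.045 0.15 0.0136 0 0 -36 -1;-0.06 0.2 0.0136 0 0 -46 -1;-0.075 0.25 0.0136 0 0 -56 -1;-0.0911 0.2897 0.0136 0 0 -66 -1;-0.0911 0.2897 0.0136 0 0 -72 -1")

```text
clock: 30.95
tool_pos: [0.4978, 0.0869, 0.235]
orientation: [180.0, -0.1, -89.6]
force: [-0.6, -0.9, 0.5]
opening: 0.0319
```

```bash
python3 -c "
from mv import *
rows([(.50,.085,.15,-90,0)]*2+[(.50,.085,.09,-90,0),(.50,.085,.05,-90,0),(.50,.085,.025,-90,0),(.50,.085,.012,-90,0),(.50,.085,.006,-90,0)])"
```

```text
0.0018 -0.0022 0.0850 0.0 -0.1 0.4 -1.00;0.0018 -0.0022 0.0850 0.0 -0.1 0.4 -1.00;0.0017 -0.0022 0.1450 0.0 -0.1 0.4 -1.00;0.0016 -0.0022 0.1850 0.0 -0.1 0.4 -1.00;0.0015 -0.0022 0.2100 0.0 -0.1 0.4 -1.00;0.0015 -0.0022 0.2230 0.0 -0.1 0.4 -1.00;0.0015 -0.0022 0.2290 0.0 -0.1 0.4 -1.00;0.0015 -0.0022 0.2290 0.0 -0.1 0.4 -1.00
t 30.95 tcp [0.4978 0.0869 0.235 ] rpy [ 1.800e+02 -1.000e-01 -8.961e+01] J [ 32.3   4.1 -19.6   0.1 -66.4 -31.9] F [-0.6 -0.9  0.5] op 0.0319
```

Request:
jog_arm(targets="0.0018 -0.0022 0.05 0 0 0.4 -1;0.0018 -0.0022 0.1 0 0 0.4 -1;0.0017 -0.0022 0.145 0 0 0.4 -1;0.0016 -0.0022 0.185 0 0 0.4 -1;0.0015 -0.0022 0.21 0 0 0.4 -1;0.0015 -0.0022 0.223 0 0 0.4 -1;0.0015 -0.0022 0.227 0 0 0.4 -1;0.0015 -0.0022 0.227 0 0 0.4 -1")

```text
clock: 31.95
tool_pos: [0.5005, 0.0853, 0.0086]
orientation: [-180.0, -0.1, -90.0]
force: [-0.0, 0.1, -0.8]
opening: 0.0321
```

Request:
jog_arm(targets="0 0 0.001 0 0 0 -1;0 0 0.002 0 0 0 -1;0 0 0.003 0 0 0 -1;0 0 0.003 0 0 0 -1;0 0 0.003 0 0 0 -1;0 0 0.003 0 0 0 -1;0 0 0.003 0 0 0 -1;0 0 0.003 0 0 0 -1")

```text
clock: 32.95
tool_pos: [0.5005, 0.0853, 0.0056]
orientation: [-180.0, -0.1, -90.0]
force: [-0.6, -1.0, -0.5]
opening: 0.0318
```

```bash
python3 -c "
from mv import *
st();s=snapshot('side');t=snapshot('top');save(s,'s6',(190,140,320,270),4.5)
"
```

```text
t 32.95 tcp [0.5005 0.0853 0.0056] rpy [-1.7995e+02 -8.0000e-02 -9.0000e+01] J [ 31.9  20.  -35.3   0.2 -34.7 -32.1] F [-0.6 -1.  -0.5] op 0.0318
```

View pics/s6.png

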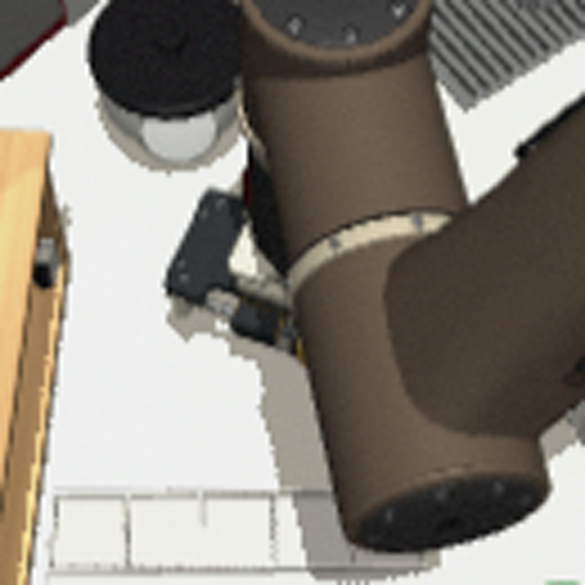

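Request:
jog_arm(targets="0 0 0.0007 0 0 0 -1;0 0 0.0014 0 0 0 -1;0 0 0.002 0 0 0 -1;0 0 0.002 0 0 0 -1;0 0 0.002 0 0 0 -0.4;0 0 0.002 0 0 0 0.1;0 0 0.002 0 0 0 0.1;0 0 0.002 0 0 0 0.1")

```text
clock: 34.05
tool_pos: [0.5004, 0.0852, 0.0034]
orientation: [-180.0, -0.1, -90.0]
force: [0.2, 0.4, 0.5]
opening: 0.0477
```

Request:
jog_arm(targets="0 0 -0.002 0 0 0 0.1;0 0 -0.0045 0 0 0 0.1;0 0 -0.0075 0 0 0 0.1;0 0 -0.0075 0 0 0 -1;0 0 -0.0075 0 0 0 -1;0 0 -0.0075 0 0 0 -1;0 0 -0.0075 0 0 0 -1;0 0 -0.0075 0 0 0 -1")

```text
clock: 35.05
tool_pos: [0.5004, 0.0852, 0.0109]
orientation: [-180.0, -0.1, -90.0]
force: [-0.1, -0.8, 1.2]
opening: 0.0318
```

Request:
jog_arm(targets="0 0 -0.03 0 0 0 -1;0 0 -0.07 0 0 0 -1;0 0 -0.12 0 0 0 -1;0 0 -0.18 0 0 0 -1;0 0 -0.2 0 0 0 -1;0 0 -0.2 0 0 0 -1;0 0 -0.2 0 0 0 -1;0 0 -0.2 0 0 0 -1")

```text
clock: 36.05
tool_pos: [0.4996, 0.0852, 0.2094]
orientation: [179.9, -0.2, -90.0]
force: [-1.0, -0.6, -1.0]
opening: 0.0313
```

```bash
cat >> mv.py <<'E'
RK=np.array([.4871,.2574]);_a=np.deg2rad(-68.2);RX=np.array([np.cos(_a),np.sin(_a)]);RY=np.array([-np.sin(_a),np.cos(_a)])
def bay(y,x=0): return RK+y*RY+x*RX
E
python3 -c "
from mv import *
print([bay(y) for y in(-.088,-.044,0,.044)])
b=bay(-.088)
rows([(*b,.20,-158.2,0)])
rows([(*b,.20,21.8,0)])
t=snapshot('side');save(t,'s7',(190,140,320,270),4.5)
"
```

```text
[array([0.40539325, 0.22471963]), array([0.44624662, 0.24105982]), array([0.4871, 0.2574]), array([0.52795338, 0.27374018])]
-0.1395 0.0942 0.0092 0.0 -0.2 68.2 -1.00;-0.1395 0.0942 0.0092 0.0 -0.2 68.2 -1.00;-0.1395 0.0942 0.0092 0.0 -0.2 68.2 -1.00;-0.1395 0.0942 0.0092 0.0 -0.2 68.2 -1.00;-0.1395 0.0942 0.0092 0.0 -0.2 68.2 -1.00;-0.1395 0.0942 0.0092 0.0 -0.2 68.2 -1.00;-0.1395 0.0942 0.0092 0.0 -0.2 68.2 -1.00;-0.1395 0.0942 0.0092 0.0 -0.2 68.2 -1.00
t 36.05 tcp [0.4996 0.0852 0.2094] rpy [ 1.7989e+02 -1.6000e-01 -9.0010e+01] J [ 32.    5.4 -21.6   0.1 -63.2 -32. ] F [-1.  -0.6 -1. ] op 0.0313
-0.1395 0.0942 0.0092 0.2 0.0 -111.8 -1.00;-0.1395 0.0942 0.0092 0.2 0.0 -111.8 -1.00;-0.1395 0.0942 0.0092 0.2 0.0 -111.8 -1.00;-0.1395 0.0942 0.0092 0.2 0.0 -111.8 -1.00;-0.1395 0.0942 0.0092 0.2 0.0 -111.8 -1.00;-0.1395 0.0942 0.0092 0.2 0.0 -111.8 -1.00;-0.1395 0.0942 0.0092 0.2 0.0 -111.8 -1.00;-0.1395 0.0942 0.0092 0.2 0.0 -111.8 -1.00
t 36.05 tcp [0.4996 0.0852 0.2094] rpy [ 1.7989e+02 -1.6000e-01 -9.0010e+01] J [ 32.    5.4 -21.6   0.1 -63.2 -32. ] F [-1.  -0.6 -1. ] op 0.0313
```

View pics/s7.png

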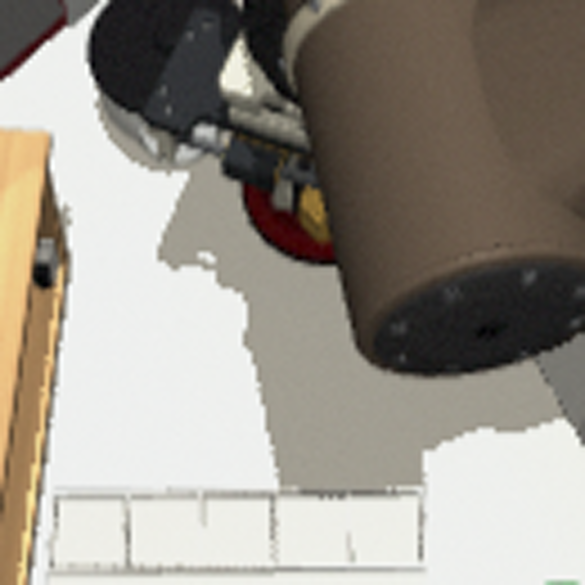

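Request:
jog_arm(targets="-0.02 0.012 0 0 0 9 -1;-0.04 0.024 0.002 0 0 18 -1;-0.06 0.036 0.004 0 0 27 -1;-0.08 0.05 0.006 0 0 37 -1;-0.1 0.065 0.008 0 0 47 -1;-0.12 0.08 0.009 0 0 57 -1;-0.1395 0.0942 0.009 0 0 68.2 -1;-0.1395 0.0942 0.009 0 0 68.2 -1")

```text
clock: 37.1
tool_pos: [0.4048, 0.2255, 0.1997]
orientation: [-179.9, -0.2, -158.2]
force: [-0.9, -0.6, -0.9]
opening: 0.0314
```

```bash
python3 -c "
from mv import *
b=bay(-.088)
rows([(*b,z,-158.2,0) for z in (.19,.17,.15,.14,.134,.13,.13,.13)])
"
```

```text
-0.0003 -0.0009 0.0097 -0.1 -0.2 0.0 -1.00;-0.0004 -0.0008 0.0297 -0.1 -0.2 0.0 -1.00;-0.0005 -0.0008 0.0497 -0.1 -0.2 0.0 -1.00;-0.0005 -0.0008 0.0597 -0.1 -0.2 0.0 -1.00;-0.0005 -0.0007 0.0657 -0.1 -0.2 0.0 -1.00;-0.0005 -0.0007 0.0697 -0.1 -0.2 0.0 -1.00;-0.0005 -0.0007 0.0697 -0.1 -0.2 0.0 -1.00;-0.0005 -0.0007 0.0697 -0.1 -0.2 0.0 -1.00
t 37.1 tcp [0.4048 0.2255 0.1997] rpy [-179.86   -0.2  -158.2 ] J [  53.6    1.6  -27.1    0.   -61.6 -121.8] F [-0.9 -0.6 -0.9] op 0.0314
```

Request:
jog_arm(targets="-0.0003 -0.0008 0.0097 0 -0.2 0 -1;-0.0003 -0.0008 0.03 0 -0.2 0 -1;-0.0004 -0.0008 0.05 0 -0.2 0 -1;-0.0004 -0.0008 0.06 0 -0.2 0 -1;-0.0004 -0.0008 0.066 0 -0.2 0 -1;-0.0004 -0.0008 0.0695 0 -0.2 0 -1;-0.0004 -0.0008 0.0695 0 -0.2 0 -1;-0.0004 -0.0008 0.0695 0 -0.2 0 -1")

```text
clock: 38.1
tool_pos: [0.4055, 0.2248, 0.1306]
orientation: [-179.9, 0.0, -158.2]
force: [0.7, 0.2, -0.8]
opening: 0.0312
```

```bash
python3 -c "
from mv import *
b=bay(-.088)
rows([(*b,z,-158.2,0) for z in (.19,.121)])
for n,c in(('side',(215,200,315,300)),('top',(120,150,240,260))):
    s=snapshot(n);save(s,'p8'+n,c,5.5)
"
```

```text
0.0001 -0.0002 -0.0594 -0.1 0.0 0.0 -1.00;0.0001 -0.0001 0.0096 -0.1 0.0 0.0 -1.00;0.0001 -0.0001 0.0096 -0.1 0.0 0.0 -1.00;0.0001 -0.0001 0.0096 -0.1 0.0 0.0 -1.00;0.0001 -0.0001 0.0096 -0.1 0.0 0.0 -1.00;0.0001 -0.0001 0.0096 -0.1 0.0 0.0 -1.00;0.0001 -0.0001 0.0096 -0.1 0.0 0.0 -1.00;0.0001 -0.0001 0.0096 -0.1 0.0 0.0 -1.00
t 38.1 tcp [0.4055 0.2248 0.1306] rpy [-1.7988e+02  4.0000e-02 -1.5818e+02] J [  53.6    5.7  -32.9    0.2  -51.4 -121.8] F [ 0.7  0.2 -0.8] op 0.0312
```

View pics/p8side.png

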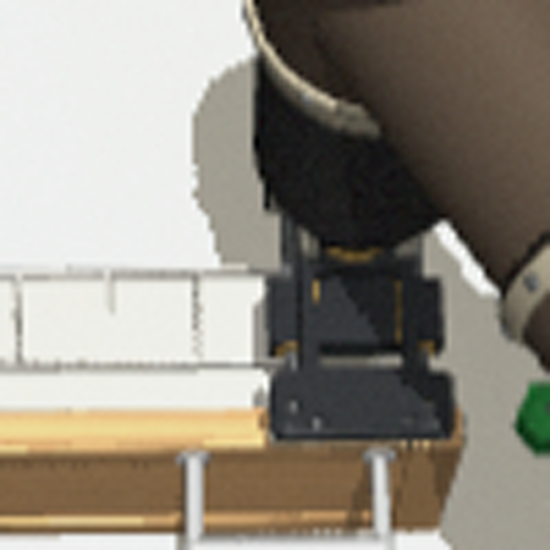

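View pics/p8top.png

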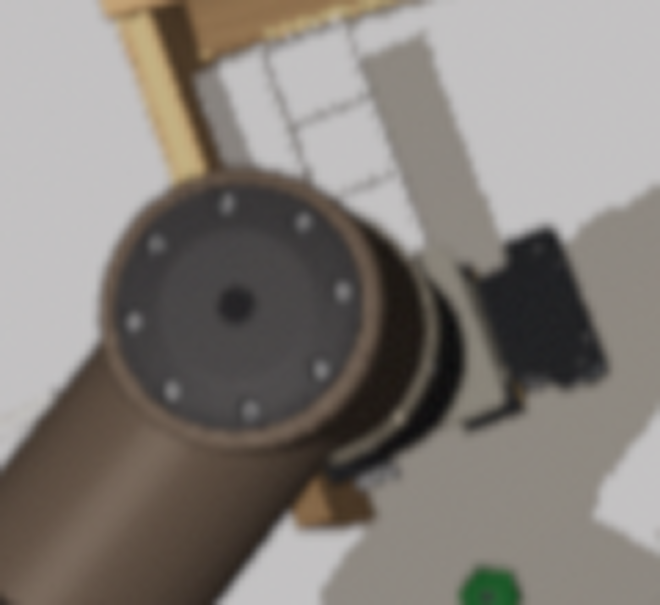

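Gripper body clears the door top. No contact, so I'll lower slowly.

Request:
jog_arm(targets="0 0 0.002 0 0 0 -1;0 0 0.004 0 0 0 -1;0 0 0.006 0 0 0 -1;0 0 0.008 0 0 0 -1;0 0 0.0092 0 0 0 -1;0 0 0.0092 0 0 0 -1;0 0 0.0092 0 0 0 -1;0 0 0.0092 0 0 0 -1")

```text
clock: 39.2
tool_pos: [0.4079, 0.2268, 0.124]
orientation: [-180.0, 0.4, -158.1]
force: [1.2, 1.1, 15.2]
opening: 0.0316
```

```bash
python3 -c "
from mv import *
st()"
```

```text
t 39.2 tcp [0.4079 0.2268 0.124 ] rpy [-179.97    0.4  -158.08] J [  53.6    6.2  -33.4    0.3  -50.1 -121.8] F [ 1.2  1.1 15.2] op 0.0316
```

Request:
jog_arm(targets="0 0 -0.003 0 0 0 -1;0 0 -0.003 0 0 0 -1;0 0 -0.001 0 0 0 -1;0 0 0.001 0 0 0 -1;0 0 0.002 0 0 0 -1;0 0 0.0025 0 0 0 -1;0 0 0.0025 0 0 0 -1;0 0 0.0025 0 0 0 -1")

```text
clock: 40.2
tool_pos: [0.4088, 0.2273, 0.1228]
orientation: [-180.0, 0.5, -158.0]
force: [-2.0, -2.4, 13.6]
opening: 0.0316
```

```bash
python3 -c "
from mv import *
st()"
```

```text
t 40.2 tcp [0.4088 0.2273 0.1228] rpy [-179.96    0.5  -158.03] J [  53.5    6.3  -33.5    0.4  -49.8 -121.8] F [-2.  -2.4 13.6] op 0.0316
```

Request:
jog_arm(targets="0 0 0 0 0 0 -0.2;0 0 0 0 0 0 0;0 0 0 0 0 0 0.05;0 0 0 0 0 0 0.1;0 0 0 0 0 0 0.1;0 0 0 0 0 0 0.1;0 0 -0.03 0 0 0 0.1;0 0 -0.08 0 0 0 0.1")

```text
clock: 41.2
tool_pos: [0.4073, 0.2262, 0.2023]
orientation: [-179.9, 0.3, -158.0]
force: [1.5, 0.7, 0.4]
opening: 0.0484
```

```bash
python3 -c "
from mv import *
rows([(.5425,-.0385,.25,-158,50)])"
```

```text
-0.0267 -0.2961 -0.0468 -0.1 0.3 -0.0 0.14;-0.0267 -0.2961 -0.0468 -0.1 0.3 -0.0 0.14;-0.0267 -0.2961 -0.0468 -0.1 0.3 -0.0 0.14;-0.0267 -0.2961 -0.0468 -0.1 0.3 -0.0 0.14;-0.0267 -0.2961 -0.0468 -0.1 0.3 -0.0 0.14;-0.0267 -0.2961 -0.0468 -0.1 0.3 -0.0 0.14;-0.0267 -0.2961 -0.0468 -0.1 0.3 -0.0 0.14;-0.0267 -0.2961 -0.0468 -0.1 0.3 -0.0 0.14
t 41.2 tcp [0.4073 0.2262 0.2023] rpy [-179.85    0.3  -158.04] J [  53.6    1.4  -27.1    0.3  -61.4 -121.8] F [1.5 0.7 0.4] op 0.0484
```

Request:
jog_arm(targets="-0.004 -0.04 -0.02 0 0 0 0.3;-0.008 -0.08 -0.04 0 0 0 0.3;-0.012 -0.13 -0.047 0 0 0 0.3;-0.017 -0.19 -0.047 0 0 0 0.3;-0.022 -0.245 -0.047 0 0 0 0.3;-0.0267 -0.296 -0.047 0 0 0 0.3;-0.0267 -0.296 -0.047 0 0 0 0.3;-0.0267 -0.296 -0.047 0 0 0 0.3")

```text
clock: 42.2
tool_pos: [0.5422, -0.0385, 0.2499]
orientation: [-179.9, 0.3, -158.1]
force: [0.2, 0.3, 0.4]
opening: 0.0567
```

```bash
python3 -c "
from mv import *
b=bay(-.088);st()
for n in('side','top'):
    s=snapshot(n);c=proj(s,[*b,.12]).astype(int);print(c);save(s,'p9'+n,(c[0]-55,c[1]-50,c[0]+55,c[1]+40),6)
"
```

```text
t 42.2 tcp [ 0.5422 -0.0385  0.2499] rpy [-179.87    0.27 -158.1 ] J [ 16.7   7.1 -14.2   0.1 -68.4 -84.8] F [0.2 0.3 0.4] op 0.0567
[276 257]
[197 218]
```

View pics/p9side.png

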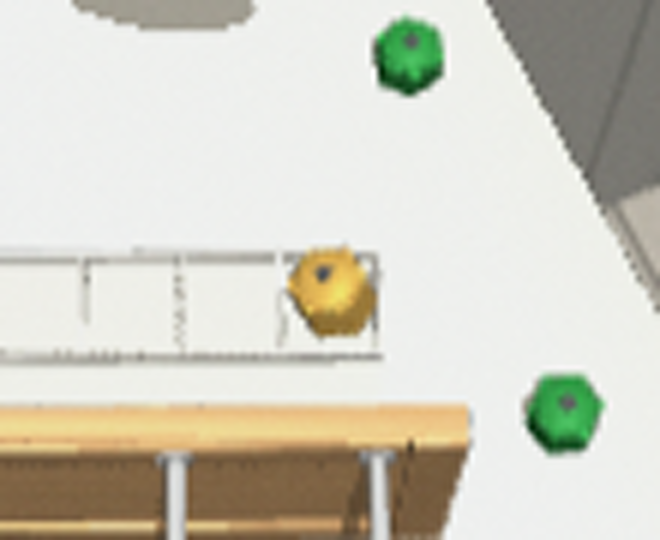

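View pics/p9top.png

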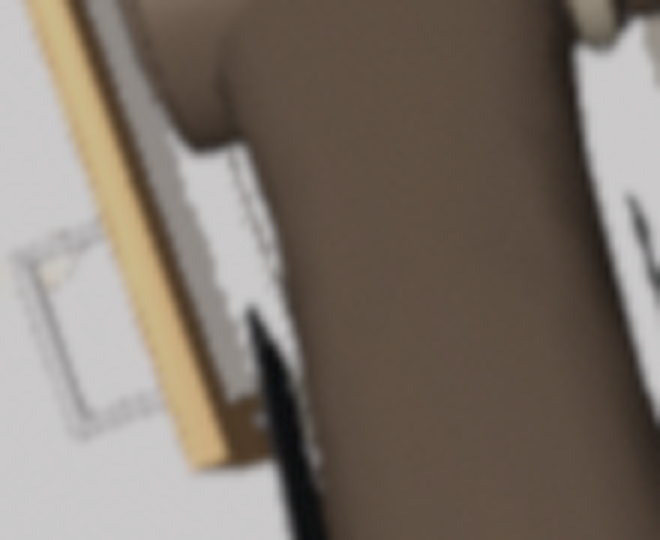

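```bash
python3 - <<'E'
from mv import *
from ov import *
s=snapshot('side');k=8
I0=cv2.resize(s["img"][:,:,::-1],None,fx=k,fy=k,interpolation=cv2.INTER_CUBIC)
outs=[]
for dy in(0,.003):
    I=I0.copy()
    def dr(P,col,c=True):
        uv=((np.array([proj(s,x) for x in P])+.5)*k).astype(np.int32); cv2.polylines(I,[uv],c,col,1)
    for z,c in((.110,(0,0,255)),(.119,(255,0,255))):
        for i in(-1,-2):
            y=.044*i;L=lambda x,y:[*bay(y,x),z]
            dr([L(-.022,y-.0205),L(-.022,y+.0205),L(.022,y+.0205),L(.022,y-.0205)],c)
    for z,c in((.110,(0,255,0)),(.134,(255,0,0))):
        C=bay(-.088+dy);a0=_a=np.deg2rad(-68.2+30)
        dr([[C[0]+.0185*np.cos(a0+i*np.pi/3),C[1]+.0185*np.sin(a0+i*np.pi/3),z] for i in range(6)],c)
    c=proj(s,[*bay(-.08),.12]).astype(int);outs.append(I[(c[1]-25)*k:(c[1]+25)*k,(c[0]-25)*k:(c[0]+25)*k])
cv2.imwrite("pics/n1.png",np.hstack(outs))
E
```

```text
(no output)
```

View pics/n1.png

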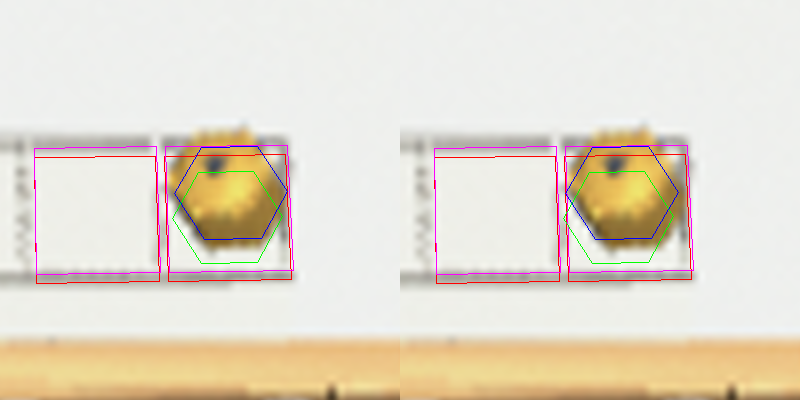

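```bash
python3 -c "
from mv import *
b=bay(-.140);print(b)
rows([(*b,.25,-158.2,0)])"
```

```text
[0.35711198 0.2054085 ]
0.0804 0.2945 -0.0008 -0.1 0.3 0.2 -1.00;0.0804 0.2945 -0.0008 -0.1 0.3 0.2 -1.00;0.0804 0.2945 -0.0008 -0.1 0.3 0.2 -1.00;0.0804 0.2945 -0.0008 -0.1 0.3 0.2 -1.00;0.0804 0.2945 -0.0008 -0.1 0.3 0.2 -1.00;0.0804 0.2945 -0.0008 -0.1 0.3 0.2 -1.00;0.0804 0.2945 -0.0008 -0.1 0.3 0.2 -1.00;0.0804 0.2945 -0.0008 -0.1 0.3 0.2 -1.00
t 42.35 tcp [ 0.5422 -0.0374  0.2504] rpy [-179.86    0.32 -157.96] J [ 16.8   7.  -14.2   0.1 -68.4 -84.8] F [ 0.1 -0.4 -0. ] op 0.057
```

Request:
jog_arm(targets="0.01 0.04 0 0 0 0 0;0.02 0.08 0 0 0 0 -1;0.035 0.13 0 0 0 0 -1;0.05 0.19 0 0 0 0 -1;0.065 0.245 0 0 0 0 -1;0.0804 0.2945 0 0 0 0 -1;0.0804 0.2945 0 0 0 0 -1;0.0804 0.2945 0 0 0 0 -1")

```text
clock: 43.35
tool_pos: [0.3567, 0.206, 0.2495]
orientation: [-179.9, 0.4, -157.8]
force: [0.3, -0.3, 0.1]
opening: 0.0003
```

```bash
python3 -c "
from mv import *
b=bay(-.135)
rows([(*b,z,-158.2,0) for z in (.22,.18,.15,.13,.1225)])"
```

```text
-0.0050 -0.0007 0.0296 -0.1 0.4 0.4 -1.00;-0.0048 -0.0006 0.0696 -0.1 0.4 0.4 -1.00;-0.0046 -0.0005 0.0996 -0.1 0.4 0.4 -1.00;-0.0045 -0.0005 0.1196 -0.1 0.4 0.4 -1.00;-0.0044 -0.0005 0.1271 -0.1 0.4 0.4 -1.00;-0.0044 -0.0005 0.1271 -0.1 0.4 0.4 -1.00;-0.0044 -0.0005 0.1271 -0.1 0.4 0.4 -1.00;-0.0044 -0.0005 0.1271 -0.1 0.4 0.4 -1.00
t 43.35 tcp [0.3567 0.206  0.2495] rpy [-179.88    0.36 -157.79] J [  58.1   -6.7  -28.2    0.3  -68.3 -126. ] F [ 0.3 -0.3  0.1] op 0.0003
```

Request:
jog_arm(targets="-0.005 -0.0007 0.03 0 0.4 0.4 -1;-0.005 -0.0006 0.07 0 0.4 0.4 -1;-0.0046 -0.0005 0.1 0 0.4 0.4 -1;-0.0045 -0.0005 0.12 0 0.4 0.4 -1;-0.0044 -0.0005 0.127 0 0.4 0.4 -1;-0.0044 -0.0005 0.127 0 0.4 0.4 -1;-0.0044 -0.0005 0.127 0 0.4 0.4 -1;-0.0044 -0.0005 0.127 0 0.4 0.4 -1")

```text
clock: 44.35
tool_pos: [0.3621, 0.2076, 0.1233]
orientation: [-179.9, 0.0, -158.2]
force: [-0.2, 0.5, -0.1]
opening: 0.0005
```

```bash
python3 -c "
from mv import *
rows([(*bay(y),.1225,-158.2,0) for y in (-.132,-.129,-.126,-.124,-.122,-.12,-.118,-.117)])"
```

```text
-0.0026 -0.0002 0.0008 -0.1 0.0 0.0 -1.00;-0.0056 -0.0002 0.0008 -0.1 0.0 0.0 -1.00;-0.0086 -0.0002 0.0008 -0.1 0.0 0.0 -1.00;-0.0106 -0.0002 0.0008 -0.1 0.0 0.0 -1.00;-0.0126 -0.0002 0.0008 -0.1 0.0 0.0 -1.00;-0.0146 -0.0002 0.0008 -0.1 0.0 0.0 -1.00;-0.0166 -0.0002 0.0008 -0.1 0.0 0.0 -1.00;-0.0176 -0.0002 0.0008 -0.1 0.0 0.0 -1.00
t 44.35 tcp [0.3621 0.2076 0.1233] rpy [-1.7993e+02  3.0000e-02 -1.5820e+02] J [ 5.730e+01  1.500e+00 -3.870e+01  1.000e-01 -4.980e+01 -1.255e+02] F [-0.2  0.5 -0.1] op 0.0005
```

Request:
jog_arm(targets="-0.003 0 0.0008 0 0 0 -1;-0.006 0 0.0008 0 0 0 -1;-0.0085 0 0.0008 0 0 0 -1;-0.0105 0 0.0008 0 0 0 -1;-0.0125 0 0.0008 0 0 0 -1;-0.0145 0 0.0008 0 0 0 -1;-0.0165 0 0.0008 0 0 0 -1;-0.0176 0 0.0008 0 0 0 -1")

```text
clock: 45.35
tool_pos: [0.3785, 0.2142, 0.1225]
orientation: [-179.9, 0.0, -158.2]
force: [0.7, -0.2, -0.5]
opening: 0.0004
```

```bash
python3 -c "
from mv import *
st()
b=bay(-.088)
for n in('side',):
    s=snapshot(n);c=proj(s,[*b,.12]).astype(int);print(c);save(s,'p10'+n,(c[0]-55,c[1]-50,c[0]+55,c[1]+40),6)
"
```

```text
t 45.35 tcp [0.3785 0.2142 0.1225] rpy [-1.7992e+02  3.0000e-02 -1.5820e+02] J [ 5.57e+01  3.40e+00 -3.68e+01  1.00e-01 -4.98e+01 -1.24e+02] F [ 0.7 -0.2 -0.5] op 0.0004
[276 257]
```

View pics/p10side.png

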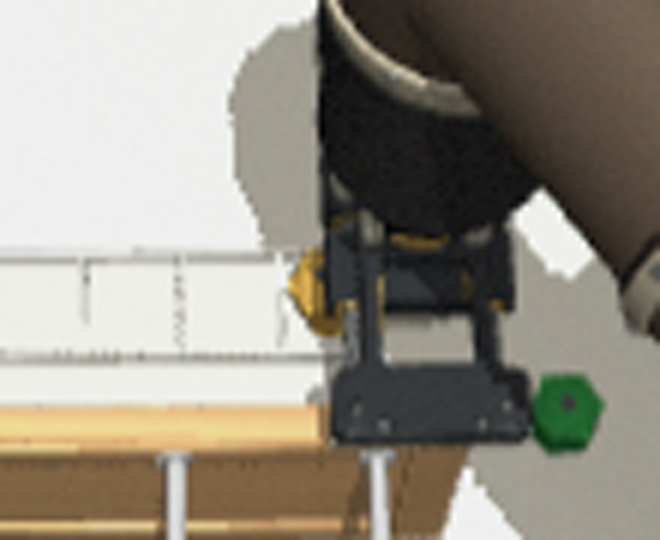

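Request:
jog_arm(targets="-0.0005 0 0 0 0 0 -1;-0.001 0 0 0 0 0 -1;-0.0015 0 0 0 0 0 -1;-0.002 0 0 0 0 0 -1;-0.0025 0 0 0 0 0 -1;-0.003 0 0 0 0 0 -1;-0.0035 0 0 0 0 0 -1;-0.004 0 0 0 0 0 -1")

```text
clock: 46.4
tool_pos: [0.3823, 0.2157, 0.1225]
orientation: [-179.9, 0.0, -158.2]
force: [-0.7, -0.2, -0.5]
opening: 0.0007
```

```bash
python3 -c "
from mv import *
st()
b=bay(-.088)
for n in('side',):
    s=snapshot(n);c=proj(s,[*b,.12]).astype(int);print(c);save(s,'p11'+n,(c[0]-25,c[1]-20,c[0]+25,c[1]+20),14)
"
```

```text
t 46.4 tcp [0.3823 0.2157 0.1225] rpy [-1.7992e+02  3.0000e-02 -1.5820e+02] J [ 5.540e+01  3.800e+00 -3.630e+01  1.000e-01 -4.990e+01 -1.237e+02] F [-0.7 -0.2 -0.5] op 0.0007
[276 257]
```

View pics/p11side.png

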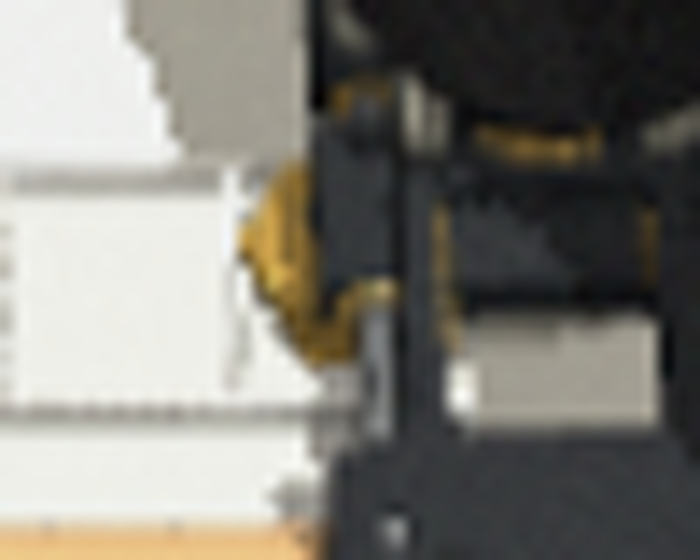

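```bash
python3 -c "
from mv import *
rows([(*bay(-.125),.13,-158.2,0),(*bay(-.125),.18,-158.2,0),(*bay(-.125),.23,-158.2,0),(.46,.10,.25,-158.2,0),(.48,.0,.25,-158.2,0),(.5,-.10,.25,-158.2,0),(.5,-.22,.25,-158.2,50),(.5,-.22,.25,-158.2,50)])"
```

```text
0.0123 -0.0002 -0.0075 -0.1 0.0 0.0 -1.00;0.0123 -0.0003 -0.0575 -0.1 0.0 0.0 -1.00;0.0122 -0.0003 -0.1075 -0.1 0.0 0.0 -1.00;-0.0292 -0.1365 -0.1273 -0.1 0.0 0.0 -1.00;-0.0106 -0.2367 -0.1272 -0.1 0.0 0.0 -1.00;0.0080 -0.3370 -0.1271 -0.1 0.0 0.0 -1.00;0.0526 -0.4484 -0.1270 -0.1 0.0 0.0 0.14;0.0526 -0.4484 -0.1270 -0.1 0.0 0.0 0.14
t 46.45 tcp [0.3824 0.2157 0.1225] rpy [-1.7992e+02  4.0000e-02 -1.5820e+02] J [ 5.540e+01  3.800e+00 -3.630e+01  1.000e-01 -4.990e+01 -1.237e+02] F [-0.6 -0.  -0.4] op 0.0004
```

Request:
jog_arm(targets="0.0123 0 -0.0075 0 0 0 -1;0.0123 0 -0.0575 0 0 0 -1;0.0122 0 -0.1075 0 0 0 -1;-0.005 -0.06 -0.127 0 0 0 -1;-0.01 -0.12 -0.127 0 0 0 -1;-0.012 -0.18 -0.127 0 0 0 -1;-0.011 -0.24 -0.127 0 0 0 -1;0 -0.3 -0.127 0 0 0 0.14")

```text
clock: 47.45
tool_pos: [0.4937, -0.0644, 0.2506]
orientation: [-179.9, 0.1, -158.2]
force: [0.7, 0.4, 0.6]
opening: 0.0059
```

Request:
jog_arm(targets="0.016 -0.05 0 0 0 0 0.3;0.032 -0.1 0 0 0 0 0.3;0.05 -0.15 0 0 0 0 0.3;0.05 -0.15 0 0 0 0 0.3;0.05 -0.15 0 0 0 0 0.3;0.05 -0.15 0 0 0 0 0.3;0.05 -0.15 0 0 0 0 0.3;0.05 -0.15 0 0 0 0 0.3")

```text
clock: 48.45
tool_pos: [0.5032, -0.2215, 0.251]
orientation: [-179.9, 0.1, -158.1]
force: [-0.3, 0.4, -0.5]
opening: 0.057
```

```bash
cat > nutlook.py <<'E'
from mv import *
from ov import *
def look(tag,yc=-.088):
    st();b=bay(yc);outs=[]
    for n in('side','top'):
        s=snapshot(n);X=cloud(s);im=s["img"].astype(int);k=10
        m=(im[...,0]-im[...,2]>60)&(np.hypot(X[...,0]-b[0],X[...,1]-b[1])<.045)&(X[...,2]>.1)&(abs((X[...,:2]-b)@RX)<.04)
        Q=X[m]; print(n,m.sum(),"z",np.percentile(Q[:,2],[5,50,90,100]),"xy in rack:",((Q[:,:2]-RK)@RX).mean(),((Q[:,:2]-RK)@RY).mean())
        hi=Q[Q[:,2]>np.percentile(Q[:,2],85)];print("  top pts x,y,z",((hi[:,:2]-RK)@RX).mean(),((hi[:,:2]-RK)@RY).mean(),hi[:,2].mean())
        I=cv2.resize(s["img"][:,:,::-1],None,fx=k,fy=k,interpolation=cv2.INTER_CUBIC)
        def dr(P,col,c=True):
            uv=((np.array([proj(s,x) for x in P])+.5)*k).astype(np.int32); cv2.polylines(I,[uv],c,col,1)
        for z,c in((.110,(0,0,255)),(.119,(255,0,255))):
            L=lambda x,y:[*bay(y,x),z];y=yc
            dr([L(-.022,y-.0205),L(-.022,y+.0205),L(.022,y+.0205),L(.022,y-.0205)],c)
        c=proj(s,[*b,.12]).astype(int);outs.append(I[(c[1]-20)*k:(c[1]+20)*k,(c[0]-20)*k:(c[0]+20)*k])
    cv2.imwrite("pics/"+tag+".png",np.hstack(outs))
E
python3 -c "
from nutlook import *
look('nl1')"
```

```text
t 48.45 tcp [ 0.5032 -0.2215  0.251 ] rpy [-179.9     0.11 -158.11] J [ -3.3   7.8 -13.2   0.  -68.9 -64.8] F [-0.3  0.4 -0.5] op 0.057
side 139 z [0.1207 0.1375 0.1409 0.145 ] xy in rack: -0.002140238891853623 -0.08785939302531859
  top pts x,y,z 0.0006910359497904404 -0.0883088961096905 0.1416495348468104
top 93 z [0.1329 0.1402 0.1433 0.1456] xy in rack: -0.0012777645428807263 -0.08967610453022802
  top pts x,y,z 0.00036031983824117147 -0.08805365945113088 0.1441334558774844
```

View pics/nl1.png

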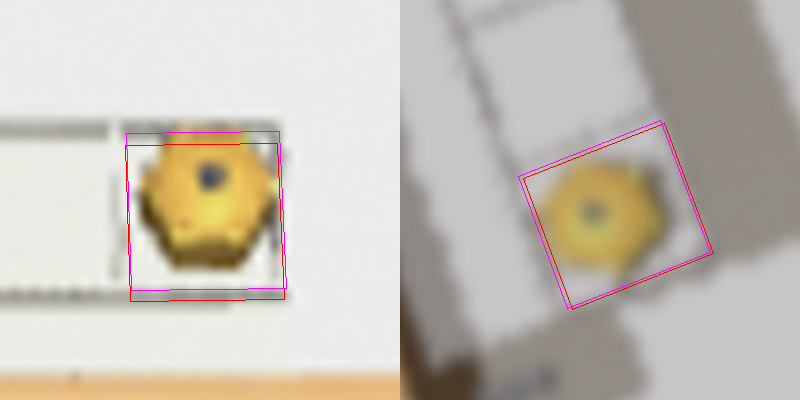

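```bash
python3 -c "
from mv import *
rows([(.5423,-.0385,.2,-158.2,60)])"
```

```text
-0.1045 0.1556 0.0507 -0.1 0.1 0.1 0.36;-0.1045 0.1556 0.0507 -0.1 0.1 0.1 0.36;-0.1045 0.1556 0.0507 -0.1 0.1 0.1 0.36;-0.1045 0.1556 0.0507 -0.1 0.1 0.1 0.36;-0.1045 0.1556 0.0507 -0.1 0.1 0.1 0.36;-0.1045 0.1556 0.0507 -0.1 0.1 0.1 0.36;-0.1045 0.1556 0.0507 -0.1 0.1 0.1 0.36;-0.1045 0.1556 0.0507 -0.1 0.1 0.1 0.36
t 48.55 tcp [ 0.5031 -0.2218  0.2508] rpy [-1.7991e+02  9.0000e-02 -1.5813e+02] J [ -3.3   7.8 -13.2   0.  -68.9 -64.8] F [ 0.3 -0.3 -0.3] op 0.0569
```

Request:
jog_arm(targets="-0.03 0.045 0.01 0 0 0 0.36;-0.06 0.09 0.03 0 0 0 0.36;-0.09 0.135 0.05 0 0 0 0.36;-0.1045 0.1556 0.0507 0 0 0 0.36;-0.1045 0.1556 0.0507 0 0 0 0.36;-0.1045 0.1556 0.0507 0 0 0 0.36;-0.1045 0.1556 0.0507 0 0 0 0.36;-0.1045 0.1556 0.0507 0 0 0 0.36")

```text
clock: 49.55
tool_pos: [0.5422, -0.0393, 0.2002]
orientation: [-179.9, 0.1, -158.2]
force: [0.3, -0.3, -0.1]
opening: 0.0595
```

```bash
python3 -c "
from mv import *
rows([(.5423,-.0385,z,-158.2,60) for z in(.17,.14,.11,.095,.087,.085)])
s=snapshot('top')
a=models.cut_out('burr_1',s)
for c in a: print(c['conf'],np.round(c['uv'],1),atz(s,c['uv'],.02))
save(s,'t12',(300,140,420,250),5)"
```

```text
-0.0004 0.0007 0.0302 -0.1 0.1 -0.0 0.36;-0.0003 0.0008 0.0602 -0.1 0.1 -0.0 0.36;-0.0002 0.0008 0.0902 -0.1 0.1 -0.0 0.36;-0.0002 0.0008 0.1052 -0.1 0.1 -0.0 0.36;-0.0002 0.0008 0.1132 -0.1 0.1 -0.0 0.36;-0.0002 0.0009 0.1152 -0.1 0.1 -0.0 0.36;-0.0002 0.0009 0.1152 -0.1 0.1 -0.0 0.36;-0.0002 0.0009 0.1152 -0.1 0.1 -0.0 0.36
t 49.55 tcp [ 0.5422 -0.0393  0.2002] rpy [-1.7991e+02  1.1000e-01 -1.5821e+02] J [ 16.6   9.2 -18.3   0.1 -62.3 -84.8] F [ 0.3 -0.3 -0.1] op 0.0595
0.62 [357.4 206.3] [ 0.4532105  -0.25987905  0.02      ]
0.31 [164.2 203. ] [0.46073571 0.34577091 0.02      ]
```

View pics/t12.png

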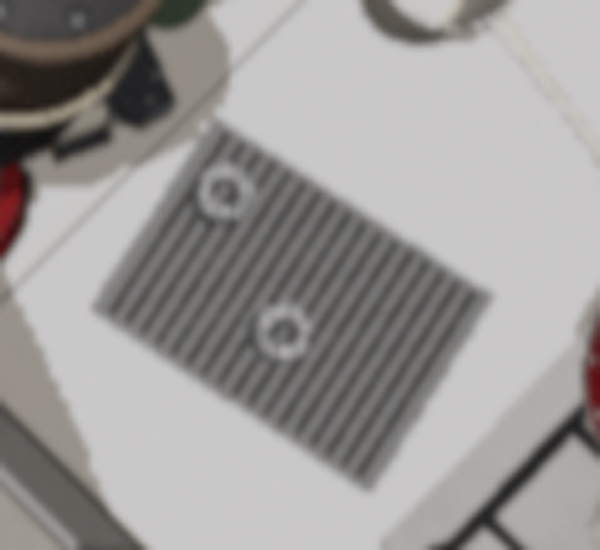

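Both spares are in place on the mat (about px 345,178 and 357,206). Descending on the mill burr.

Request:
jog_arm(targets="0 0.0008 0.03 0 0 0 0.36;0 0.0008 0.06 0 0 0 0.36;0 0.0008 0.09 0 0 0 0.36;0 0.0008 0.105 0 0 0 0.36;0 0.0008 0.113 0 0 0 0.36;0 0.0008 0.1147 0 0 0 0.36;0 0.0008 0.1147 0 0 0 -1;0 0.0008 0.1147 0 0 0 -1")

```text
clock: 50.65
tool_pos: [0.5427, -0.0383, 0.0863]
orientation: [-179.9, 0.2, -158.2]
force: [-0.7, 0.7, 0.5]
opening: 0.0452
```

Request:
jog_arm(targets="0 0 0 0 0 0 -1;0 0 0 0 0 0 -1;0 0 0 0 0 0 -1;0 0 0 0 0 0 -1;0 0 0 0 0 0 -1;0 0 0 0 0 0 -1;0 0 0 0 0 0 -1;0 0 0 0 0 0 -1")

```text
clock: 51.65
tool_pos: [0.5429, -0.0382, 0.0865]
orientation: [-179.9, 0.2, -158.2]
force: [-1.4, 0.6, 5.0]
opening: 0.0361
```

Request:
jog_arm(targets="0 0 -0.01 0 0 0 -1;0 0 -0.025 0 0 0 -1;0 0 -0.045 0 0 0 -1;0 0 -0.07 0 0 0 -1;0 0 -0.1 0 0 0 -1;0 0 -0.14 0 0 0 -1;0 0 -0.14 0 0 0 -1;0 0 -0.14 0 0 0 -1")

```text
clock: 52.65
tool_pos: [0.5419, -0.0381, 0.2268]
orientation: [-179.9, 0.2, -158.2]
force: [0.4, -1.2, -1.1]
opening: 0.0364
```

```bash
python3 -c "
from mv import *
rows([(*bay(-.043),.215,-158.2,0)])"
```

```text
-0.0159 0.2948 0.0113 -0.1 0.2 0.0 -1.00;-0.0159 0.2948 0.0113 -0.1 0.2 0.0 -1.00;-0.0159 0.2948 0.0113 -0.1 0.2 0.0 -1.00;-0.0159 0.2948 0.0113 -0.1 0.2 0.0 -1.00;-0.0159 0.2948 0.0113 -0.1 0.2 0.0 -1.00;-0.0159 0.2948 0.0113 -0.1 0.2 0.0 -1.00;-0.0159 0.2948 0.0113 -0.1 0.2 0.0 -1.00;-0.0159 0.2948 0.0113 -0.1 0.2 0.0 -1.00
t 52.65 tcp [ 0.5419 -0.0381  0.2268] rpy [-179.91    0.24 -158.19] J [ 16.7   8.  -16.2   0.1 -65.6 -84.9] F [ 0.4 -1.2 -1.1] op 0.0364
```

Request:
jog_arm(targets="-0.002 0.035 0 0 0 0 -1;-0.004 0.075 0 0 0 0 -1;-0.006 0.12 0 0 0 0 -1;-0.009 0.17 0.003 0 0 0 -1;-0.012 0.22 0.006 0 0 0 -1;-0.0145 0.265 0.009 0 0 0 -1;-0.0159 0.2948 0.0113 0 0 0 -1;-0.0159 0.2948 0.0113 0 0 0 -1")

```text
clock: 53.65
tool_pos: [0.446, 0.2426, 0.2138]
orientation: [-179.9, 0.1, -158.0]
force: [-0.4, 0.0, -0.6]
opening: 0.0362
```

```bash
python3 -c "
from mv import *
rows([(*bay(-.043),z,-158.2,0) for z in(.19,.165,.145,.136,.133)])"
```

```text
-0.0006 -0.0014 0.0238 -0.1 0.1 0.2 -1.00;-0.0006 -0.0014 0.0488 -0.1 0.1 0.2 -1.00;-0.0005 -0.0013 0.0688 -0.1 0.1 0.2 -1.00;-0.0005 -0.0013 0.0778 -0.1 0.1 0.2 -1.00;-0.0005 -0.0013 0.0808 -0.1 0.1 0.2 -1.00;-0.0005 -0.0013 0.0808 -0.1 0.1 0.2 -1.00;-0.0005 -0.0013 0.0808 -0.1 0.1 0.2 -1.00;-0.0005 -0.0013 0.0808 -0.1 0.1 0.2 -1.00
t 53.65 tcp [0.446  0.2426 0.2138] rpy [-1.7986e+02  1.1000e-01 -1.5804e+02] J [  50.9    5.2  -21.3    0.2  -63.5 -119. ] F [-0.4  0.  -0.6] op 0.0362
```

Request:
jog_arm(targets="-0.0006 -0.0014 0.024 0 0 0.2 -1;-0.0006 -0.0014 0.049 0 0 0.2 -1;-0.0005 -0.0013 0.069 0 0 0.2 -1;-0.0005 -0.0013 0.078 0 0 0.2 -1;-0.0005 -0.0013 0.082 0 0 0.2 -1;-0.0005 -0.0013 0.082 0 0 0.2 -1;-0.0005 -0.0013 0.082 0 0 0.2 -1;-0.0005 -0.0013 0.082 0 0 0.2 -1")

```text
clock: 54.65
tool_pos: [0.4474, 0.2417, 0.1323]
orientation: [-179.9, 0.2, -158.2]
force: [-0.2, -0.0, -1.2]
opening: 0.0363
```

Request:
jog_arm(targets="0 0 0.001 0 0 0 -1;0 0 0.002 0 0 0 -1;0 0 0.003 0 0 0 -1;0 0 0.004 0 0 0 -1;0 0 0.005 0 0 0 -1;0 0 0.006 0 0 0 -1;0 0 0.006 0 0 0 -1;0 0 0.006 0 0 0 -1")

```text
clock: 55.65
tool_pos: [0.4474, 0.2417, 0.1263]
orientation: [-179.9, 0.2, -158.2]
force: [0.8, -0.1, -0.8]
opening: 0.0361
```

```bash
python3 -c "
from mv import *
o=st();d=o['tool_pos'][:2]-RK;print('rack xy',d@RX,d@RY)"
```

```text
t 55.65 tcp [0.4474 0.2417 0.1263] rpy [-1.7989e+02  1.6000e-01 -1.5823e+02] J [  50.7   10.1  -28.2    0.2  -51.6 -119.1] F [ 0.8 -0.1 -0.8] op 0.0361
rack xy -0.00017220190767455978 -0.04264872961957421
```

Request:
jog_arm(targets="0 0 0.001 0 0 0 -1;0 0 0.002 0 0 0 -1;0 0 0.003 0 0 0 -1;0 0 0.0037 0 0 0 -1;0 0 0.0037 0 0 0 -1;0 0 0.0037 0 0 0 -1;0 0 0.0037 0 0 0 -1;0 0 0.0037 0 0 0 -1")

```text
clock: 56.65
tool_pos: [0.4475, 0.2417, 0.1227]
orientation: [-179.9, 0.2, -158.2]
force: [1.4, 0.9, -0.4]
opening: 0.0361
```

Now release gently, then rise and head for the mat.

Request:
jog_arm(targets="0 0 0.0005 0 0 0 -0.15;0 0 0.0005 0 0 0 0;0 0 0.0005 0 0 0 0.1;0 0 0.0005 0 0 0 0.15;0 0 0.0005 0 0 0 0.15;0 0 -0.02 0 0 0 0.15;0 0 -0.06 0 0 0 0.15;0 0 -0.1 0 0 0 0.15")

```text
clock: 57.65
tool_pos: [0.4469, 0.2416, 0.2236]
orientation: [-179.9, 0.1, -158.2]
force: [1.2, -0.1, -0.1]
opening: 0.0501
```

```bash
python3 -c "
from mv import *
rows([(.50,-.05,.25,-158.2,50)])"
```

```text
0.0588 -0.2905 -0.0259 -0.1 0.1 -0.0 0.14;0.0588 -0.2905 -0.0259 -0.1 0.1 -0.0 0.14;0.0588 -0.2905 -0.0259 -0.1 0.1 -0.0 0.14;0.0588 -0.2905 -0.0259 -0.1 0.1 -0.0 0.14;0.0588 -0.2905 -0.0259 -0.1 0.1 -0.0 0.14;0.0588 -0.2905 -0.0259 -0.1 0.1 -0.0 0.14;0.0588 -0.2905 -0.0259 -0.1 0.1 -0.0 0.14;0.0588 -0.2905 -0.0259 -0.1 0.1 -0.0 0.14
t 57.65 tcp [0.4469 0.2416 0.2236] rpy [-1.7986e+02  1.3000e-01 -1.5823e+02] J [  50.7    4.8  -20.4    0.2  -64.8 -119. ] F [ 1.2 -0.1 -0.1] op 0.0501
```

Request:
jog_arm(targets="0.01 -0.04 -0.026 0 0 0 0.36;0.02 -0.09 -0.026 0 0 0 0.36;0.03 -0.15 -0.026 0 0 0 0.36;0.04 -0.2 -0.026 0 0 0 0.36;0.05 -0.25 -0.026 0 0 0 0.36;0.0588 -0.29 -0.026 0 0 0 0.36;0.0588 -0.29 -0.026 0 0 0 0.36;0.0588 -0.29 -0.026 0 0 0 0.36")

```text
clock: 58.65
tool_pos: [0.4996, -0.0495, 0.25]
orientation: [-179.9, 0.1, -158.3]
force: [0.2, 0.5, -0.8]
opening: 0.0596
```

```bash
cat > mat.py <<'E'
from nutlook import *
def burrs(tag):
    out=[]
    t=snapshot('top')
    save(t,tag+'t',(300,140,420,250),5)
    s=snapshot('side')
    for p,n in((t,'top'),(s,'side')):
        for c in models.cut_out('burr_1',p):
            X=cloud(p);Q=X[c["region"]];Q=Q[~np.isnan(Q[:,0])];med=np.median(Q,0)
            if med[1]>-.1: print(n,'other',c["conf"],med); continue
            f=lambda q:[ring(q,.018,.004)+ring(q,.018,.032)]
            x,v=fit(p,c["region"],f,med[:2]);print(n,'burr',round(c["conf"],2),np.round(c["uv"],1),'med',med,'fit',x,v)
E
python3 -c "
from mat import *
look('nl2',-.044)
burrs('m1')"
```

```text
t 58.65 tcp [ 0.4996 -0.0495  0.25  ] rpy [-179.88    0.11 -158.28] J [ 16.9   3.1 -18.7   0.1 -68.1 -85.2] F [ 0.2  0.5 -0.8] op 0.0596
side 71 z [0.1194 0.1376 0.1407 0.1446] xy in rack: -0.002120870795175887 -0.08031889639904909
  top pts x,y,z 0.00023087104680830146 -0.08310163076241439 0.14151763538528123Traceback (most recent call last):
  File "<string>", line 3, in <module>
    look('nl2',-.044)
    ~~~~^^^^^^^^^^^^^
  File "nutlook.py", line 8, in look
    Q=X[m]; print(n,m.sum(),"z",np.percentile(Q[:,2],[5,50,90,100]),"xy in rack:",((Q[:,:2]-RK)@RX).mean(),((Q[:,:2]-RK)@RY).mean())
                                ~~~~~~~~~~~~~^^^^^^^^^^^^^^^^^^^^^^
    return _quantile_unchecked(
        a, q, axis, out, overwrite_input, method, keepdims, weights)
    return _ureduce(a,
                    func=_quantile_ureduce_func,
    ...<5 lines>...
                    overwrite_input=overwrite_input,
                    method=method)
    r = func(a, **kwargs)
    result = _quantile(arr,
                       quantiles=q,
    ...<2 lines>...
                       out=out,
                       weights=wgt)
    slices_having_nans = np.isnan(arr[-1, ...])
                                  ~~~^^^^^^^^^
IndexError: index -1 is out of bounds for axis 0 with size 0
```

```bash
python3 -c "
from mat import *
s=snapshot('side');c=proj(s,[*bay(-.044),.12]).astype(int);save(s,'p13',(c[0]-50,c[1]-35,c[0]+50,c[1]+40),6)
burrs('m1')"
```

```text
top burr 0.6 [355.3 205.3] med [ 0.4535 -0.2504  0.0329] fit [ 0.4545 -0.2534] 0.6112703
top other 0.32 [0.4378 0.3182 0.1611]
side other 0.73 [0.4448 0.2381 0.13  ]
side burr 0.16 [249.2 142.7] med [ 0.6244 -0.1239  0.0754] fit [ 0.6469 -0.1644] 0.5401309
```

View pics/p13.png

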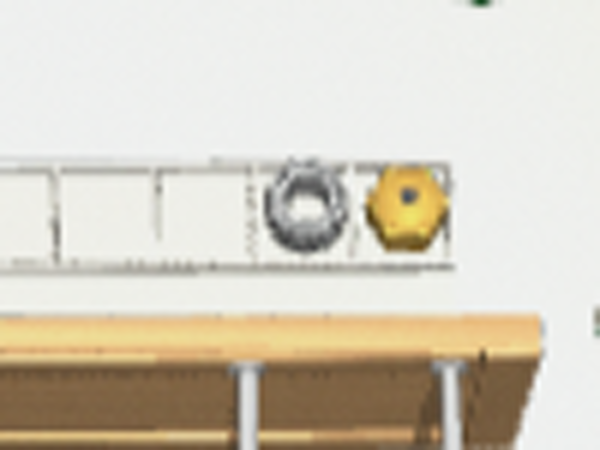

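View pics/m1t.png

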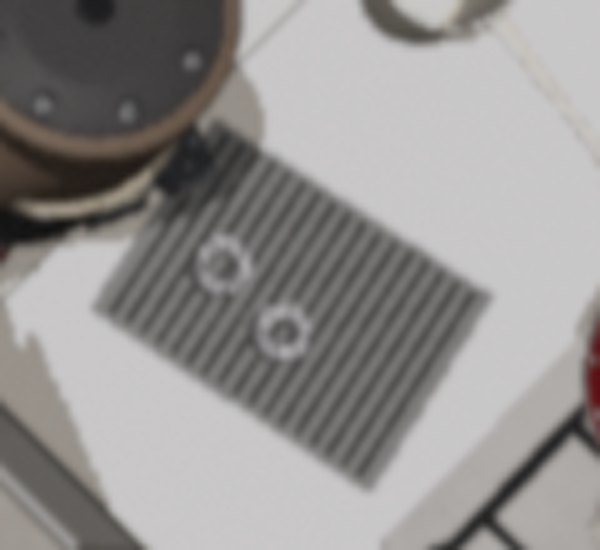

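```bash
python3 -c "
from mat import *
t=snapshot('top');s=snapshot('side')
for uv in [(356.8-.5,206.4-.5),(344.4-.5,192.8-.5)]: print(atz(t,uv,.030))
for c in [(388,138)]: print('mug',atz(t,c,.0))
# ring center by bright threshold
g=cv2.cvtColor(t['img'],cv2.COLOR_RGB2GRAY);k=8
G=cv2.resize(g,None,fx=k,fy=k,interpolation=cv2.INTER_CUBIC)
for u,v in[(356,206),(344,192)]:
    p=g[v-9:v+10,u-9:u+10].astype(float);X=cloud(t)[v-9:v+10,u-9:u+10]
    m=(X[...,2]>.024)&(X[...,2]<.045);vv,uu=np.nonzero(m);print(m.sum(),'uv',uu.mean()+u-9,vv.mean()+v-9,'minmax',uu.min()+u-9,uu.max()+u-9,vv.min()+v-9,vv.max()+v-9,'xy',np.median(X[m],0))
    W=np.array([proj(s,[*atz(t,(u,v),.03)])]);print('side px',W)
save(s,'s14',(230,90,360,190),6)
"
```

```text
[ 0.4535 -0.2542  0.03  ]
[ 0.496  -0.2166  0.03  ]
mug [ 0.6781 -0.3698  0.    ]
77 uv 355.961038961039 205.46753246753246 minmax 350 361 200 211 xy [ 0.4533 -0.2521  0.0338]
side px [[309.3056 135.0914]]
79 uv 343.8987341772152 192.32911392405063 minmax 338 353 187 201 xy [ 0.4958 -0.2156  0.0328]
side px [[293.5416 139.5242]]
```

View pics/s14.png

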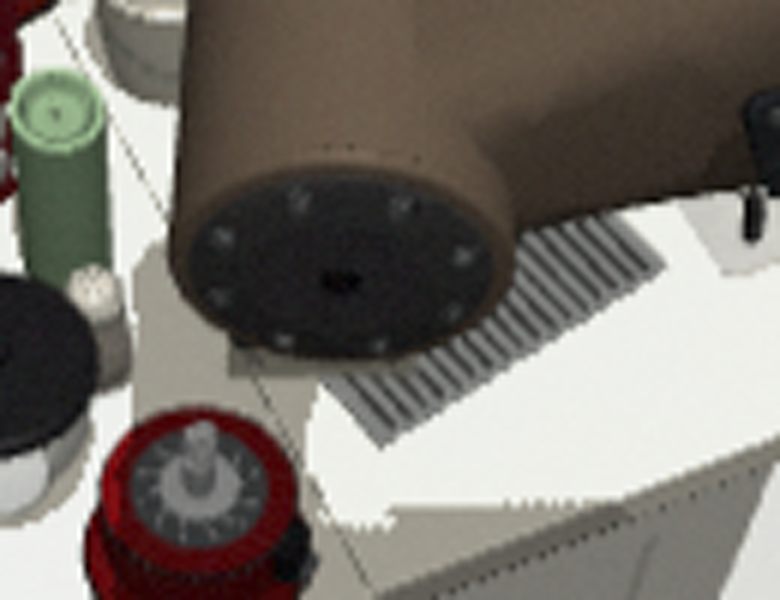

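```bash
python3 -c "
from mat import *
rows([(.4978,-.2178,.2,-137,60)]*5+[(.4978,-.2178,.15,-137,60),(.4978,-.2178,.11,-137,60),(.4978,-.2178,.08,-137,60)])"
```

```text
0.0646 -0.1558 0.0504 -0.2 0.1 -21.2 0.36;0.0646 -0.1558 0.0504 -0.2 0.1 -21.2 0.36;0.0646 -0.1558 0.0504 -0.2 0.1 -21.2 0.36;0.0646 -0.1558 0.0504 -0.2 0.1 -21.2 0.36;0.0646 -0.1558 0.0504 -0.2 0.1 -21.2 0.36;0.0648 -0.1557 0.1004 -0.2 0.1 -21.2 0.36;0.0649 -0.1556 0.1404 -0.2 0.1 -21.2 0.36;0.0649 -0.1555 0.1704 -0.2 0.1 -21.2 0.36
t 59.1 tcp [ 0.4998 -0.0491  0.2502] rpy [-179.87    0.13 -158.19] J [ 16.9   3.1 -18.7   0.1 -68.1 -85.2] F [ 1.4 -0.3  0.1] op 0.0594
```

Request:
jog_arm(targets="0.02 -0.05 0.01 0 0 -7 0.36;0.04 -0.1 0.03 0 0 -14 0.36;0.0646 -0.1558 0.0504 0 0 -21.2 0.36;0.0646 -0.1558 0.0504 0 0 -21.2 0.36;0.0646 -0.1558 0.07 0 0 -21.2 0.36;0.0648 -0.1557 0.1 0 0 -21.2 0.36;0.0649 -0.1556 0.14 0 0 -21.2 0.36;0.0649 -0.1556 0.16 0 0 -21.2 0.36")

```text
clock: 60.1
tool_pos: [0.4972, -0.217, 0.0888]
orientation: [-179.9, 0.0, -137.0]
force: [-1.2, 0.4, 0.3]
opening: 0.0597
```

```bash
python3 -c "
from mat import *
rows([(.4978,-.2178,z,-137,60) for z in(.07,.05,.035,.022,.0155)])
s=snapshot('side');save(s,'s15',(250,90,350,170),7)
s=snapshot('top');save(s,'t15',(300,140,400,220),7)"
```

```text
0.0001 -0.0010 0.0188 -0.1 0.0 -0.0 0.36;0.0001 -0.0010 0.0388 -0.1 0.0 -0.0 0.36;0.0001 -0.0009 0.0538 -0.1 0.0 -0.0 0.36;0.0001 -0.0009 0.0668 -0.1 0.0 -0.0 0.36;0.0001 -0.0009 0.0733 -0.1 0.0 -0.0 0.36;0.0001 -0.0009 0.0733 -0.1 0.0 -0.0 0.36;0.0001 -0.0009 0.0733 -0.1 0.0 -0.0 0.36;0.0001 -0.0009 0.0733 -0.1 0.0 -0.0 0.36
t 60.1 tcp [ 0.4972 -0.217   0.0888] rpy [-179.91    0.02 -137.01] J [ -2.8  15.7 -26.4   0.1 -47.8 -44.2] F [-1.2  0.4  0.3] op 0.0597
```

View pics/s15.png

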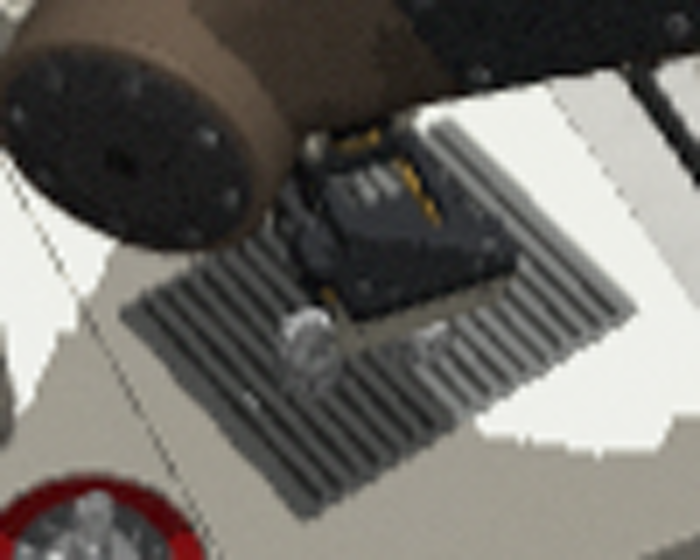

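View pics/t15.png

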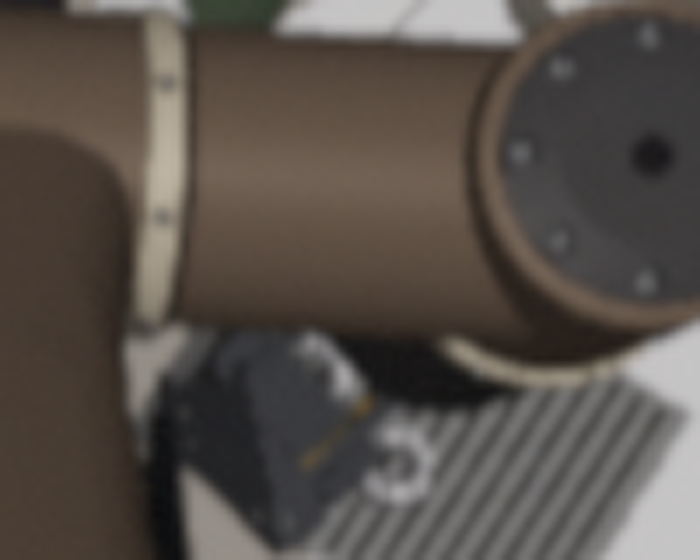

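Request:
jog_arm(targets="0 -0.001 0.019 0 0 0 0.36;0 -0.001 0.039 0 0 0 0.36;0 -0.001 0.054 0 0 0 0.36;0 -0.001 0.067 0 0 0 0.36;0 -0.001 0.0733 0 0 0 0.36;0 -0.001 0.0733 0 0 0 -1;0 -0.001 0.0733 0 0 0 -1;0 -0.001 0.0733 0 0 0 -1")

```text
clock: 61.2
tool_pos: [0.4975, -0.2178, 0.0157]
orientation: [-180.0, -0.0, -137.0]
force: [-0.3, -0.1, 0.9]
opening: 0.0353
```

Request:
jog_arm(targets="0 0 0 0 0 0 -1;0 0 0 0 0 0 -1;0 0 0 0 0 0 -1;0 0 0 0 0 0 -1;0 0 0 0 0 0 -1;0 0 -0.01 0 0 0 -1;0 0 -0.05 0 0 0 -1;0 0 -0.1 0 0 0 -1")

```text
clock: 62.2
tool_pos: [0.4968, -0.2177, 0.1166]
orientation: [179.9, -0.1, -137.0]
force: [1.4, 0.7, -0.3]
opening: 0.0355
```

```bash
python3 -c "
from mat import *
st()
rows([(.485,-.10,.24,-158.2,0)])"
```

```text
t 62.2 tcp [ 0.4968 -0.2177  0.1166] rpy [ 179.94   -0.12 -137.01] J [ -2.9  13.9 -24.5   0.1 -51.7 -44.1] F [ 1.4  0.7 -0.3] op 0.0355
-0.0714 0.0942 -0.1235 0.0 -0.1 21.2 -1.00;-0.0714 0.0942 -0.1235 0.0 -0.1 21.2 -1.00;-0.0714 0.0942 -0.1235 0.0 -0.1 21.2 -1.00;-0.0714 0.0942 -0.1235 0.0 -0.1 21.2 -1.00;-0.0714 0.0942 -0.1235 0.0 -0.1 21.2 -1.00;-0.0714 0.0942 -0.1235 0.0 -0.1 21.2 -1.00;-0.0714 0.0942 -0.1235 0.0 -0.1 21.2 -1.00;-0.0714 0.0942 -0.1235 0.0 -0.1 21.2 -1.00
t 62.2 tcp [ 0.4968 -0.2177  0.1166] rpy [ 179.94   -0.12 -137.01] J [ -2.9  13.9 -24.5   0.1 -51.7 -44.1] F [ 1.4  0.7 -0.3] op 0.0355
```

Request:
jog_arm(targets="0 0 -0.06 0 0 0 -1;-0.005 0.01 -0.1 0 0 4 -1;-0.02 0.03 -0.1235 0 0 8 -1;-0.035 0.05 -0.1235 0 0 13 -1;-0.055 0.075 -0.1235 0 0 18 -1;-0.0714 0.0942 -0.1235 0 0 21.2 -1;-0.0714 0.0942 -0.1235 0 0 21.2 -1;-0.0714 0.0942 -0.1235 0 0 21.2 -1")

```text
clock: 63.2
tool_pos: [0.485, -0.1001, 0.2405]
orientation: [-180.0, -0.1, -158.1]
force: [0.1, 0.0, -0.1]
opening: 0.0354
```

```bash
python3 -c "
from mat import *
rows([(*bay(.001),.22,-158.2,0)])
s=snapshot('side');save(s,'s16',(210,70,360,190),5)"
```

```text
-0.1361 0.3311 0.0202 -0.0 -0.1 0.1 -1.00;-0.1361 0.3311 0.0202 -0.0 -0.1 0.1 -1.00;-0.1361 0.3311 0.0202 -0.0 -0.1 0.1 -1.00;-0.1361 0.3311 0.0202 -0.0 -0.1 0.1 -1.00;-0.1361 0.3311 0.0202 -0.0 -0.1 0.1 -1.00;-0.1361 0.3311 0.0202 -0.0 -0.1 0.1 -1.00;-0.1361 0.3311 0.0202 -0.0 -0.1 0.1 -1.00;-0.1361 0.3311 0.0202 -0.0 -0.1 0.1 -1.00
t 63.2 tcp [ 0.485  -0.1001  0.2405] rpy [-180.     -0.1  -158.14] J [ 11.1   2.9 -20.1   0.  -67.1 -79.3] F [ 0.1  0.  -0.1] op 0.0354
```

View pics/s16.png

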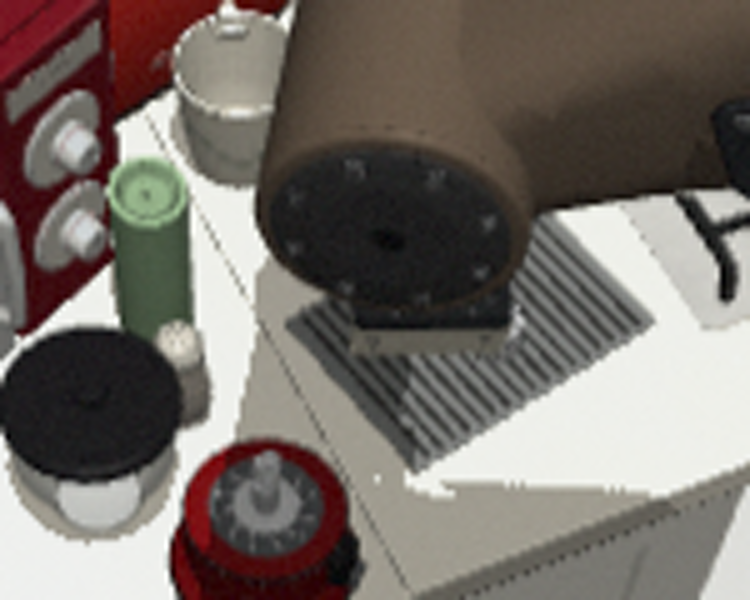

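Grip still holds (35 mm). On to bay y=0.

Request:
jog_arm(targets="-0.017 0.041 0.002 0 0 0 -1;-0.034 0.083 0.004 0 0 0 -1;-0.055 0.133 0.006 0 0 0 -1;-0.077 0.187 0.01 0 0 0 -1;-0.1 0.243 0.014 0 0 0 -1;-0.12 0.292 0.018 0 0 0 -1;-0.1361 0.3311 0.02 0 0 0 -1;-0.1361 0.3311 0.02 0 0 0 -1")

```text
clock: 64.25
tool_pos: [0.4886, 0.2594, 0.2192]
orientation: [-180.0, -0.2, -158.1]
force: [0.0, -0.2, -1.8]
opening: 0.0353
```

```bash
python3 -c "
from mv import *
rows([(*bay(.001),z,-158.2,0) for z in(.19,.165,.145,.136,.130)])"
```

```text
0.0010 -0.0013 0.0292 -0.0 -0.2 0.1 -1.00;0.0009 -0.0013 0.0542 -0.0 -0.2 0.1 -1.00;0.0009 -0.0013 0.0742 -0.0 -0.2 0.1 -1.00;0.0009 -0.0013 0.0832 -0.0 -0.2 0.1 -1.00;0.0008 -0.0013 0.0892 -0.0 -0.2 0.1 -1.00;0.0008 -0.0013 0.0892 -0.0 -0.2 0.1 -1.00;0.0008 -0.0013 0.0892 -0.0 -0.2 0.1 -1.00;0.0008 -0.0013 0.0892 -0.0 -0.2 0.1 -1.00
t 64.25 tcp [0.4886 0.2594 0.2192] rpy [-1.7997e+02 -1.7000e-01 -1.5805e+02] J [ 4.820e+01  9.500e+00 -1.530e+01 -1.000e-01 -6.530e+01 -1.163e+02] F [ 0.  -0.2 -1.8] op 0.0353
```

Request:
jog_arm(targets="0.0009 -0.0013 0.029 0 -0.2 0.1 -1;0.0009 -0.0013 0.054 0 -0.2 0.1 -1;0.0009 -0.0013 0.074 0 -0.2 0.1 -1;0.0009 -0.0013 0.083 0 -0.2 0.1 -1;0.0009 -0.0013 0.087 0 -0.2 0.1 -1;0.0009 -0.0013 0.089 0 -0.2 0.1 -1;0.0009 -0.0013 0.091 0 -0.2 0.1 -1;0.0009 -0.0013 0.092 0 -0.2 0.1 -1")

```text
clock: 65.25
tool_pos: [0.4884, 0.2581, 0.1277]
orientation: [-180.0, 0.1, -158.1]
force: [1.8, 0.3, -0.3]
opening: 0.0354
```

```bash
python3 -c "
from mv import *
o=st();d=o['tool_pos'][:2]-RK;print('rack xy',d@RX,d@RY)"
```

```text
t 65.25 tcp [0.4884 0.2581 0.1277] rpy [-1.7999e+02  1.0000e-01 -1.5814e+02] J [ 4.820e+01  1.400e+01 -2.270e+01  1.000e-01 -5.320e+01 -1.164e+02] F [ 1.8  0.3 -0.3] op 0.0354
rack xy -0.00018023619194268184 0.0014615914637809647
```

Request:
jog_arm(targets="0 0 0.001 0 0 0 -1;0 0 0.002 0 0 0 -1;0 0 0.003 0 0 0 -1;0 0 0.004 0 0 0 -1;0 0 0.005 0 0 0 -1;0 0 0.0055 0 0 0 -1;0 0 0.0055 0 0 0 -1;0 0 0.0055 0 0 0 -1")

```text
clock: 66.25
tool_pos: [0.4884, 0.2581, 0.1222]
orientation: [-180.0, 0.1, -158.1]
force: [-0.4, 0.5, -0.8]
opening: 0.0347
```

Request:
jog_arm(targets="0 0 0 0 0 0 -0.15;0 0 0 0 0 0 0;0 0 0 0 0 0 0.1;0 0 0 0 0 0 0.15;0 0 0 0 0 0 0.15;0 0 -0.02 0 0 0 0.15;0 0 -0.06 0 0 0 0.15;0 0 -0.1 0 0 0 0.15")

```text
clock: 67.25
tool_pos: [0.4881, 0.2579, 0.2232]
orientation: [-180.0, 0.1, -158.1]
force: [-0.1, -0.2, -0.9]
opening: 0.0504
```

```bash
python3 -c "
from mv import *
rows([(.48,.0,.25,-158.2,50)])"
```

```text
0.1035 -0.2363 -0.0268 -0.0 0.1 0.1 0.14;0.1035 -0.2363 -0.0268 -0.0 0.1 0.1 0.14;0.1035 -0.2363 -0.0268 -0.0 0.1 0.1 0.14;0.1035 -0.2363 -0.0268 -0.0 0.1 0.1 0.14;0.1035 -0.2363 -0.0268 -0.0 0.1 0.1 0.14;0.1035 -0.2363 -0.0268 -0.0 0.1 0.1 0.14;0.1035 -0.2363 -0.0268 -0.0 0.1 0.1 0.14;0.1035 -0.2363 -0.0268 -0.0 0.1 0.1 0.14
t 67.25 tcp [0.4881 0.2579 0.2232] rpy [-1.7997e+02  7.0000e-02 -1.5813e+02] J [ 4.820e+01  9.100e+00 -1.540e+01  1.000e-01 -6.550e+01 -1.164e+02] F [-0.1 -0.2 -0.9] op 0.0504
```

Request:
jog_arm(targets="0.015 -0.035 -0.02 0 0 0 0.36;0.035 -0.08 -0.0268 0 0 0 0.36;0.055 -0.13 -0.0268 0 0 0 0.36;0.08 -0.18 -0.0268 0 0 0 0.36;0.1035 -0.2363 -0.0268 0 0 0 0.36;0.1035 -0.2363 -0.0268 0 0 0 0.36;0.1035 -0.2363 -0.0268 0 0 0 0.36;0.1035 -0.2363 -0.0268 0 0 0 0.36")

```text
clock: 68.25
tool_pos: [0.4801, 0.001, 0.25]
orientation: [-180.0, 0.1, -158.1]
force: [0.2, -0.0, -0.8]
opening: 0.0596
```

```bash
python3 -c "
from mat import *
s=snapshot('side');c=proj(s,[*bay(-.02),.12]).astype(int);save(s,'p17',(c[0]-60,c[1]-35,c[0]+60,c[1]+40),6)
t=snapshot('top');save(t,'t17',(300,140,420,250),5);st()
X=cloud(t);m=(X[...,2]>.024)&(X[...,2]<.05)&(X[...,0]>.38)&(X[...,0]<.56)&(X[...,1]<-.16)&(X[...,1]>-.33)
vv,uu=np.nonzero(m);print(m.sum(),uu.mean(),vv.mean(),np.median(X[m],0),atz(t,(uu.mean(),vv.mean()),.03))"
```

```text
t 68.35 tcp [0.4801 0.0011 0.2499] rpy [-179.98    0.06 -158.04] J [ 23.7   0.9 -21.    0.  -68.1 -91.7] F [ 0.5  0.2 -0.4] op 0.0595
79 355.7848101265823 205.51898734177215 [ 0.4536 -0.252   0.0335] [ 0.4547 -0.2527  0.03  ]
```

View pics/p17.png

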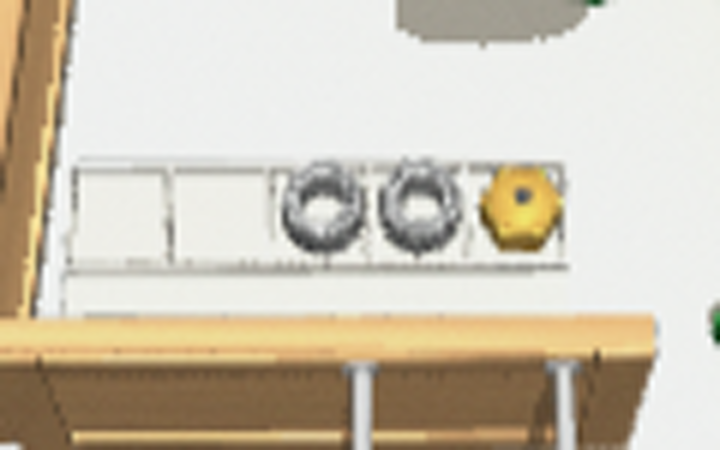

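View pics/t17.png

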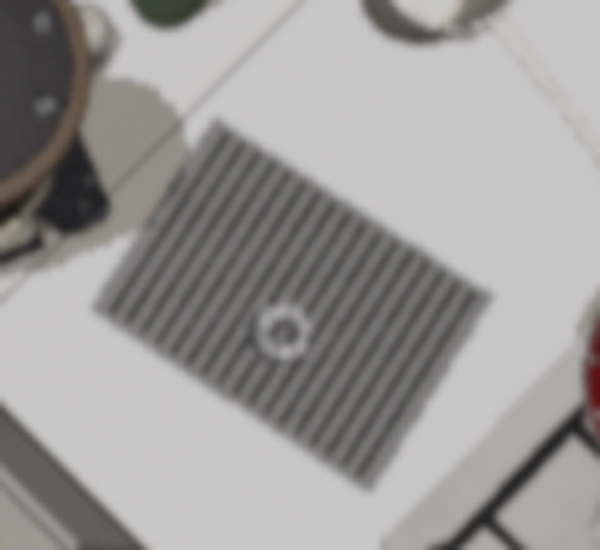

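```bash
python3 -c "
from mat import *
rows([(.4557,-.255,.2,-158.2,60)])"
```

```text
0.1185 -0.2284 0.0499 -0.0 0.1 0.2 0.36;0.1185 -0.2284 0.0499 -0.0 0.1 0.2 0.36;0.1185 -0.2284 0.0499 -0.0 0.1 0.2 0.36;0.1185 -0.2284 0.0499 -0.0 0.1 0.2 0.36;0.1185 -0.2284 0.0499 -0.0 0.1 0.2 0.36;0.1185 -0.2284 0.0499 -0.0 0.1 0.2 0.36;0.1185 -0.2284 0.0499 -0.0 0.1 0.2 0.36;0.1185 -0.2284 0.0499 -0.0 0.1 0.2 0.36
t 68.35 tcp [0.4801 0.0011 0.2499] rpy [-179.98    0.06 -158.04] J [ 23.7   0.9 -21.    0.  -68.1 -91.7] F [ 0.5  0.2 -0.4] op 0.0595
```

Request:
jog_arm(targets="0.025 -0.045 0 0 0 0 0.36;0.05 -0.095 0 0 0 0 0.36;0.075 -0.145 0.01 0 0 0 0.36;0.1 -0.195 0.03 0 0 0 0.36;0.1185 -0.2284 0.05 0 0 0 0.36;0.1185 -0.2284 0.05 0 0 0 0.36;0.1185 -0.2284 0.08 0 0 0 0.36;0.1185 -0.2284 0.12 0 0 0 0.36")

```text
clock: 69.35
tool_pos: [0.4575, -0.2542, 0.1304]
orientation: [-179.9, 0.2, -157.9]
force: [0.1, 0.2, -0.6]
opening: 0.0596
```

```bash
python3 -c "
from mat import *
rows([(.4557,-.255,z,-158.2,60) for z in (.1,.07,.045,.03,.02,.0155)])
s=snapshot('side');save(s,'s18',(270,90,350,170),7)"
```

```text
0.0021 0.0001 0.0304 -0.1 0.2 0.3 0.36;0.0022 0.0001 0.0604 -0.1 0.2 0.3 0.36;0.0023 0.0002 0.0854 -0.1 0.2 0.3 0.36;0.0024 0.0002 0.1004 -0.1 0.2 0.3 0.36;0.0024 0.0002 0.1104 -0.1 0.2 0.3 0.36;0.0024 0.0003 0.1149 -0.1 0.2 0.3 0.36;0.0024 0.0003 0.1149 -0.1 0.2 0.3 0.36;0.0024 0.0003 0.1149 -0.1 0.2 0.3 0.36
t 69.35 tcp [ 0.4575 -0.2542  0.1304] rpy [-179.87    0.22 -157.94] J [ -7.6  11.1 -26.1   0.  -52.5 -60.4] F [ 0.1  0.2 -0.6] op 0.0596
```

View pics/s18.png

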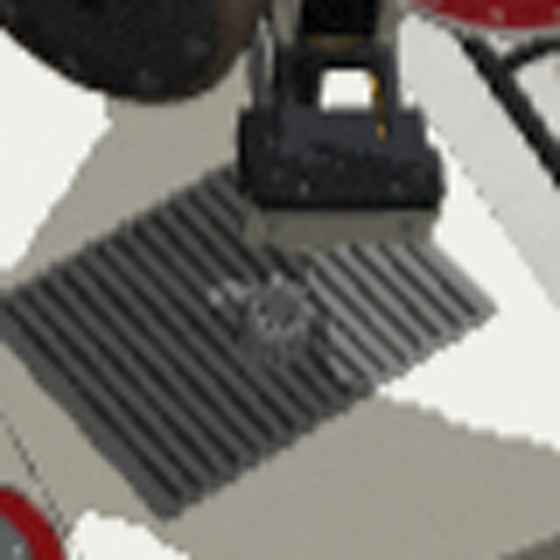

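Request:
jog_arm(targets="0.0021 0 0.03 0 0 0.3 0.36;0.0022 0 0.06 0 0 0.3 0.36;0.0023 0 0.085 0 0 0.3 0.36;0.0024 0 0.1 0 0 0.3 0.36;0.0024 0.0002 0.11 0 0 0.3 0.36;0.0024 0.0002 0.1149 0 0 0.3 0.36;0.0024 0.0002 0.1149 0 0 0.3 -1;0.0024 0.0002 0.1149 0 0 0.3 -1")

```text
clock: 70.4
tool_pos: [0.4517, -0.2535, 0.0103]
orientation: [179.8, -0.1, -158.3]
force: [0.5, 0.2, -0.0]
opening: 0.0448
```

Request:
jog_arm(targets="0 0 0 0 0 0 -1;0 0 0 0 0 0 -1;0 0 0 0 0 0 -1;0 0 0 0 0 0 -1;0 0 0 0 0 0 -1;0 0 -0.01 0 0 0 -1;0 0 -0.05 0 0 0 -1;0 0 -0.1 0 0 0 -1")

```text
clock: 71.4
tool_pos: [0.4509, -0.2535, 0.1108]
orientation: [179.7, -0.2, -158.3]
force: [2.3, 0.1, -1.0]
opening: 0.0352
```

```bash
python3 -c "
from mat import *
rows([(.475,-.05,.24,-158.2,0)])"
```

```text
-0.0971 0.1808 -0.1288 0.3 -0.2 -0.1 -1.00;-0.0971 0.1808 -0.1288 0.3 -0.2 -0.1 -1.00;-0.0971 0.1808 -0.1288 0.3 -0.2 -0.1 -1.00;-0.0971 0.1808 -0.1288 0.3 -0.2 -0.1 -1.00;-0.0971 0.1808 -0.1288 0.3 -0.2 -0.1 -1.00;-0.0971 0.1808 -0.1288 0.3 -0.2 -0.1 -1.00;-0.0971 0.1808 -0.1288 0.3 -0.2 -0.1 -1.00;-0.0971 0.1808 -0.1288 0.3 -0.2 -0.1 -1.00
t 71.4 tcp [ 0.4509 -0.2535  0.1108] rpy [ 179.74   -0.24 -158.32] J [ -7.7  12.2 -27.7  -0.1 -50.4 -60.6] F [ 2.3  0.1 -1. ] op 0.0352
```

Request:
jog_arm(targets="0 0 0 0 0 0 -1;0 0 0.03 0 0 0 -1;0 0 0.06 0 0 0 -1;0 0 0.085 0 0 0 -1;0 0 0.095 0 0 0 -1;0 0 0.099 0 0 0 -1;0 0 0.0998 0 0 0 -1;0 0 0.0998 0 0 0 -1")

```text
clock: 72.4
tool_pos: [0.4509, -0.2533, 0.0117]
orientation: [179.8, -0.2, -158.3]
force: [0.0, 1.2, -1.0]
opening: 0.0351
```

```bash
python3 -c "
from mat import *
st()"
```

```text
t 72.4 tcp [ 0.4509 -0.2533  0.0117] rpy [ 179.78   -0.17 -158.32] J [ -7.6  20.2 -33.4  -0.2 -36.6 -60.5] F [ 0.   1.2 -1. ] op 0.0351
```

Request:
jog_arm(targets="0 0 0.001 0 0 0 -1;0 0 0.001 0 0 0 -0.4;0 0 0.001 0 0 0 0.2;0 0 0.001 0 0 0 0.2;0 0 0.001 0 0 0 0.2;-0.003 0 -0.004 0 0 0 0.2;-0.003 0 -0.004 0 0 0 0.2;-0.003 0 -0.004 0 0 0 0.2")

```text
clock: 73.4
tool_pos: [0.4538, -0.2522, 0.0158]
orientation: [179.8, -0.2, -158.3]
force: [0.1, -0.5, -0.2]
opening: 0.0526
```

```bash
python3 -c "
from mat import *
st()
s=snapshot('side');save(s,'s19',(270,90,350,170),7)
s=snapshot('top');save(s,'t19',(300,140,400,240),6)"
```

```text
t 73.4 tcp [ 0.4538 -0.2522  0.0158] rpy [ 179.79   -0.16 -158.31] J [ -7.5  20.  -33.   -0.2 -37.3 -60.7] F [ 0.1 -0.5 -0.2] op 0.0526
```

View pics/s19.png

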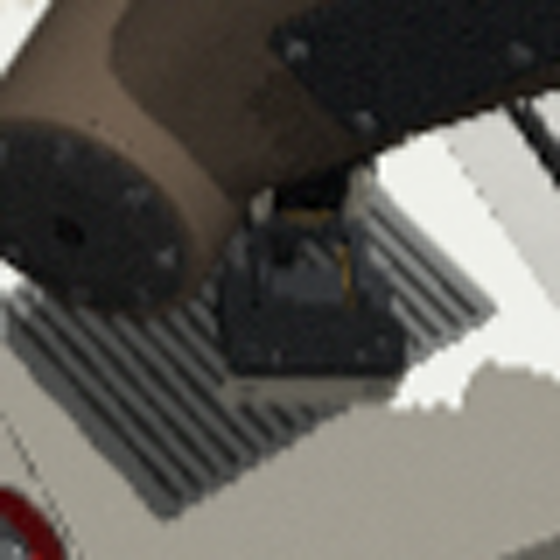

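View pics/t19.png

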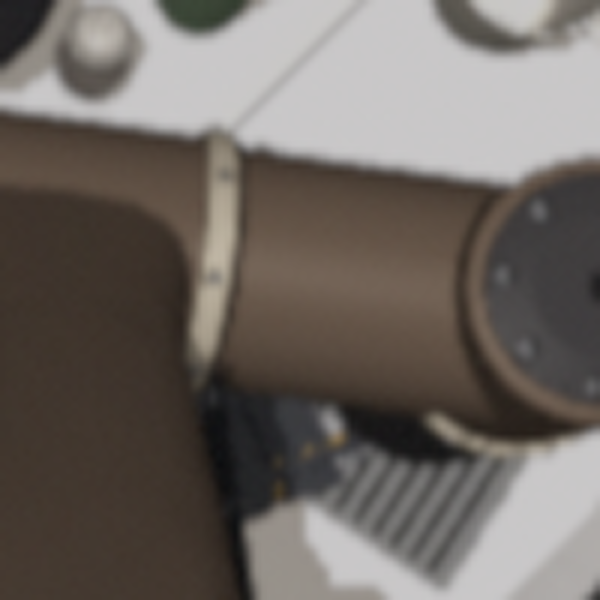

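Request:
jog_arm(targets="0 0 0 0 0 -10 0.3;0 0 0 0 0 -20 0.3;0 0 0 0 0 -30 0.3;0 0 0 0 0 -40 0.3;0 0 0 0 0 -50 0.3;0 0 0 0 0 -60 0.3;0 0 0 0 0 -70 0.3;0 0 0 0 0 -80 0.3")

```text
clock: 74.5
tool_pos: [0.4535, -0.2522, 0.0156]
orientation: [179.8, 0.2, -78.0]
force: [0.0, -0.1, -0.1]
opening: 0.057
```

Request:
jog_arm(targets="0 0 0 0 0 -10 0.3;0 0 0 0 0 -10 -0.2;0 0 0 0 0 -10 -1;0 0 0 0 0 -10 -1;0 0 0 0 0 -10 -1;0 0 0 0 0 -10 -1;0 0 0 0 0 -10 -1;0 0 0 0 0 -10 -1")

```text
clock: 75.5
tool_pos: [0.4534, -0.2522, 0.0156]
orientation: [179.8, 0.2, -68.0]
force: [-0.3, -0.3, -0.7]
opening: 0.0355
```

Request:
jog_arm(targets="0 0 0 0 0 0 0.3;0 0 0 0 0 0 0.3;0 0 0 0 0 0 0.3;0 0 0 0 0 0 0.3;0 0 0 0 0 10 0.3;0 0 0 0 0 20 0.3;0 0 0 0 0 30 0.3;0 0 0 0 0 40 0.3")

```text
clock: 76.5
tool_pos: [0.4534, -0.2522, 0.0156]
orientation: [179.7, 0.1, -108.3]
force: [-0.6, -0.6, 1.2]
opening: 0.0572
```

Request:
jog_arm(targets="0 0 0 0 0 10 0.3;0 0 0 0 0 20 0.3;0 0 0 0 0 30 0.3;0 0 0 0 0 40 0.3;0 0 0 0 0 50 0.3;0 0 0 0 0 50 0.3;0 0 0 0 0 50 -1;0 0 0 0 0 50 -1")

```text
clock: 77.5
tool_pos: [0.4534, -0.2522, 0.0156]
orientation: [179.8, -0.2, -158.2]
force: [-0.0, 0.1, -1.0]
opening: 0.0422
```

Request:
jog_arm(targets="0 0 0 0 0 0 -1;0 0 0 0 0 0 -1;0 0 0 0 0 0 -1;0 0 0 0 0 0 -1;0 0 0 0 0 0 -1;0 0 0 0 0 0 -1;0 0 0 0 0 0 -1;0 0 0 0 0 0 -1")

```text
clock: 78.5
tool_pos: [0.4535, -0.2522, 0.0156]
orientation: [179.8, -0.2, -158.2]
force: [0.2, 0.8, 0.3]
opening: 0.0351
```

```bash
python3 -c "
from mat import *
st()"
```

```text
t 78.5 tcp [ 0.4535 -0.2522  0.0156] rpy [ 179.77   -0.18 -158.21] J [ -7.5  20.  -33.   -0.2 -37.3 -60.6] F [0.2 0.8 0.3] op 0.0351
```

Centred in both directions. Lift and carry to bay +44.

Request:
jog_arm(targets="0 0 -0.01 0 0 0 -1;0 0 -0.04 0 0 0 -1;0 0 -0.09 0 0 0 -1;0 0 -0.14 0 0 0 -1;0 0 -0.19 0 0 0 -1;0 0 -0.225 0 0 0 -1;0 0 -0.225 0 0 0 -1;0 0 -0.225 0 0 0 -1")

```text
clock: 79.5
tool_pos: [0.4539, -0.2525, 0.2403]
orientation: [179.7, -0.2, -158.2]
force: [0.1, 0.3, -1.4]
opening: 0.0351
```

```bash
python3 -c "
from mat import *
rows([(.49,.05,.235,-158.2,0)])
rows([(*bay(.045),.23,-158.2,0)])"
```

```text
-0.1458 0.2675 0.0061 0.3 -0.2 -0.0 -1.00;-0.1458 0.2675 0.0061 0.3 -0.2 -0.0 -1.00;-0.1458 0.2675 0.0061 0.3 -0.2 -0.0 -1.00;-0.1458 0.2675 0.0061 0.3 -0.2 -0.0 -1.00;-0.1458 0.2675 0.0061 0.3 -0.2 -0.0 -1.00;-0.1458 0.2675 0.0061 0.3 -0.2 -0.0 -1.00;-0.1458 0.2675 0.0061 0.3 -0.2 -0.0 -1.00;-0.1458 0.2675 0.0061 0.3 -0.2 -0.0 -1.00
t 79.5 tcp [ 0.4539 -0.2525  0.2403] rpy [ 179.74   -0.19 -158.21] J [ -7.5   5.5 -17.2  -0.2 -67.6 -60.6] F [ 0.1  0.3 -1.4] op 0.0351
-0.2651 0.4611 0.0116 0.3 -0.2 -0.0 -1.00;-0.2651 0.4611 0.0116 0.3 -0.2 -0.0 -1.00;-0.2651 0.4611 0.0116 0.3 -0.2 -0.0 -1.00;-0.2651 0.4611 0.0116 0.3 -0.2 -0.0 -1.00;-0.2651 0.4611 0.0116 0.3 -0.2 -0.0 -1.00;-0.2651 0.4611 0.0116 0.3 -0.2 -0.0 -1.00;-0.2651 0.4611 0.0116 0.3 -0.2 -0.0 -1.00;-0.2651 0.4611 0.0116 0.3 -0.2 -0.0 -1.00
t 79.5 tcp [ 0.4539 -0.2525  0.2403] rpy [ 179.74   -0.19 -158.21] J [ -7.5   5.5 -17.2  -0.2 -67.6 -60.6] F [ 0.1  0.3 -1.4] op 0.0351
```

Request:
jog_arm(targets="-0.022 0.04 0 0 0 0 -1;-0.05 0.09 0 0 0 0 -1;-0.078 0.14 0.003 0 0 0 -1;-0.107 0.19 0.006 0 0 0 -1;-0.135 0.24 0.008 0 0 0 -1;-0.165 0.29 0.01 0 0 0 -1;-0.195 0.34 0.01 0 0 0 -1;-0.22 0.385 0.01 0 0 0 -1")

```text
clock: 80.5
tool_pos: [0.5146, 0.1884, 0.2299]
orientation: [179.8, -0.3, -158.2]
force: [1.3, -0.8, -0.8]
opening: 0.0354
```

```bash
python3 -c "
from mat import *
rows([(*bay(.045),.22,-158.2,0)])"
```

```text
-0.0452 0.0742 0.0099 0.2 -0.3 0.0 -1.00;-0.0452 0.0742 0.0099 0.2 -0.3 0.0 -1.00;-0.0452 0.0742 0.0099 0.2 -0.3 0.0 -1.00;-0.0452 0.0742 0.0099 0.2 -0.3 0.0 -1.00;-0.0452 0.0742 0.0099 0.2 -0.3 0.0 -1.00;-0.0452 0.0742 0.0099 0.2 -0.3 0.0 -1.00;-0.0452 0.0742 0.0099 0.2 -0.3 0.0 -1.00;-0.0452 0.0742 0.0099 0.2 -0.3 0.0 -1.00
t 80.5 tcp [0.5146 0.1884 0.2299] rpy [ 179.77   -0.34 -158.18] J [  40.4    8.7  -14.8   -0.4  -66.8 -108.4] F [ 1.3 -0.8 -0.8] op 0.0354
```

Request:
jog_arm(targets="-0.015 0.025 0.003 0.2 -0.3 0 -1;-0.03 0.05 0.006 0.2 -0.3 0 -1;-0.0452 0.0742 0.01 0.2 -0.3 0 -1;-0.0452 0.0742 0.01 0.2 -0.3 0 -1;-0.0452 0.0742 0.01 0.2 -0.3 0 -1;-0.0452 0.0742 0.01 0.2 -0.3 0 -1;-0.0452 0.0742 0.01 0.2 -0.3 0 -1;-0.0452 0.0742 0.01 0.2 -0.3 0 -1")

```text
clock: 81.5
tool_pos: [0.529, 0.2738, 0.2202]
orientation: [180.0, -0.0, -158.2]
force: [0.2, -0.3, -1.3]
opening: 0.0355
```

```bash
python3 -c "
from mat import *
rows([(*bay(.045),z,-158.2,0) for z in(.19,.165,.145,.135,.13)])"
```

```text
-0.0001 0.0003 0.0302 0.0 -0.0 -0.0 -1.00;-0.0001 0.0003 0.0552 0.0 -0.0 -0.0 -1.00;-0.0001 0.0003 0.0752 0.0 -0.0 -0.0 -1.00;-0.0001 0.0003 0.0852 0.0 -0.0 -0.0 -1.00;-0.0001 0.0003 0.0902 0.0 -0.0 -0.0 -1.00;-0.0001 0.0003 0.0902 0.0 -0.0 -0.0 -1.00;-0.0001 0.0003 0.0902 0.0 -0.0 -0.0 -1.00;-0.0001 0.0003 0.0902 0.0 -0.0 -0.0 -1.00
t 81.5 tcp [0.529  0.2738 0.2202] rpy [ 179.96   -0.02 -158.21] J [  46.1   13.4  -10.2   -0.   -66.4 -114.3] F [ 0.2 -0.3 -1.3] op 0.0355
```

Request:
jog_arm(targets="0 0.0003 0.03 0 0 0 -1;0 0.0003 0.055 0 0 0 -1;0 0.0003 0.075 0 0 0 -1;0 0.0003 0.084 0 0 0 -1;0 0.0003 0.088 0 0 0 -1;0 0.0003 0.09 0 0 0 -1;0 0.0003 0.092 0 0 0 -1;0 0.0003 0.093 0 0 0 -1")

```text
clock: 82.5
tool_pos: [0.5289, 0.2742, 0.1276]
orientation: [180.0, 0.0, -158.2]
force: [0.6, -0.8, -1.4]
opening: 0.0353
```

Request:
jog_arm(targets="0 0 0.001 0 0 0 -1;0 0 0.002 0 0 0 -1;0 0 0.003 0 0 0 -1;0 0 0.004 0 0 0 -1;0 0 0.0048 0 0 0 -1;0 0 0.0048 0 0 0 -1;0 0 0.0048 0 0 0 -1;0 0 0.0048 0 0 0 -1")

```text
clock: 83.5
tool_pos: [0.529, 0.2743, 0.1228]
orientation: [179.9, 0.0, -158.2]
force: [0.3, 0.6, -1.8]
opening: 0.0352
```

```bash
python3 -c "
from mv import *
o=st();d=o['tool_pos'][:2]-RK;print('rack xy',d@RX,d@RY)"
```

```text
t 83.5 tcp [0.529  0.2743 0.1228] rpy [ 1.7994e+02  3.0000e-02 -1.5821e+02] J [  46.2   18.1  -17.5   -0.   -54.4 -114.3] F [ 0.3  0.6 -1.8] op 0.0352
rack xy -9.807162567058795e-05 0.045159149626123087
```

Request:
jog_arm(targets="0 0 0.0007 0 0 0 -0.15;0 0 0.0007 0 0 0 0;0 0 0.0007 0 0 0 0.1;0 0 0.0007 0 0 0 0.15;0 0 0.0007 0 0 0 0.15;0 0 -0.02 0 0 0 0.15;0 0 -0.06 0 0 0 0.15;0 0 -0.1 0 0 0 0.15")

```text
clock: 84.5
tool_pos: [0.5288, 0.2739, 0.2237]
orientation: [180.0, -0.0, -158.2]
force: [1.1, -0.2, -0.3]
opening: 0.0502
```

```bash
python3 -c "
from mv import *
rows([(.47,0.0,.26,-158.2,30)])"
```

```text
0.1563 -0.2325 -0.0364 0.0 -0.0 -0.0 -0.32;0.1563 -0.2325 -0.0364 0.0 -0.0 -0.0 -0.32;0.1563 -0.2325 -0.0364 0.0 -0.0 -0.0 -0.32;0.1563 -0.2325 -0.0364 0.0 -0.0 -0.0 -0.32;0.1563 -0.2325 -0.0364 0.0 -0.0 -0.0 -0.32;0.1563 -0.2325 -0.0364 0.0 -0.0 -0.0 -0.32;0.1563 -0.2325 -0.0364 0.0 -0.0 -0.0 -0.32;0.1563 -0.2325 -0.0364 0.0 -0.0 -0.0 -0.32
t 84.5 tcp [0.5288 0.2739 0.2237] rpy [ 1.7997e+02 -1.0000e-02 -1.5821e+02] J [  46.2   13.2   -9.9   -0.   -66.8 -114.3] F [ 1.1 -0.2 -0.3] op 0.0502
```

Request:
jog_arm(targets="0.02 -0.03 -0.02 0 0 0 -0.3;0.045 -0.07 -0.0364 0 0 0 -0.3;0.075 -0.11 -0.0364 0 0 0 -0.3;0.105 -0.155 -0.0364 0 0 0 -0.3;0.13 -0.2 -0.0364 0 0 0 -0.3;0.156 -0.2325 -0.0364 0 0 0 -0.3;0.165 -0.28 -0.0364 0 0 0 -0.3;0.18 -0.33 -0.0364 0 0 0 -0.3")

```text
clock: 85.5
tool_pos: [0.4843, -0.1006, 0.2605]
orientation: [180.0, 0.1, -158.2]
force: [1.5, 0.0, -0.5]
opening: 0.0306
```

```bash
python3 -c "
from mat import *
o=st()
a=[]
for n in('side','top'):
    s=snapshot(n);c=proj(s,[*bay(0),.12]).astype(int);save(s,'p20'+n,(c[0]-65,c[1]-50,c[0]+65,c[1]+50),5)
    save(s,'full20'+n)"
```

```text
t 85.5 tcp [ 0.4843 -0.1006  0.2605] rpy [ 179.98    0.06 -158.16] J [ 11.1   2.  -18.4  -0.  -69.6 -79.2] F [ 1.5  0.  -0.5] op 0.0306
```

View pics/p20side.png

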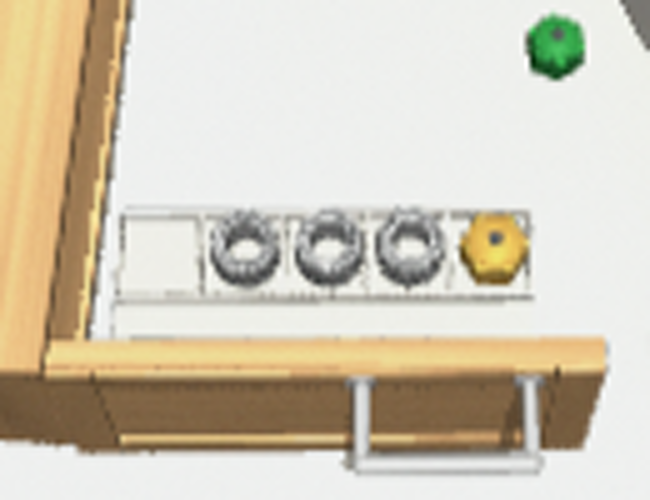

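View pics/p20top.png

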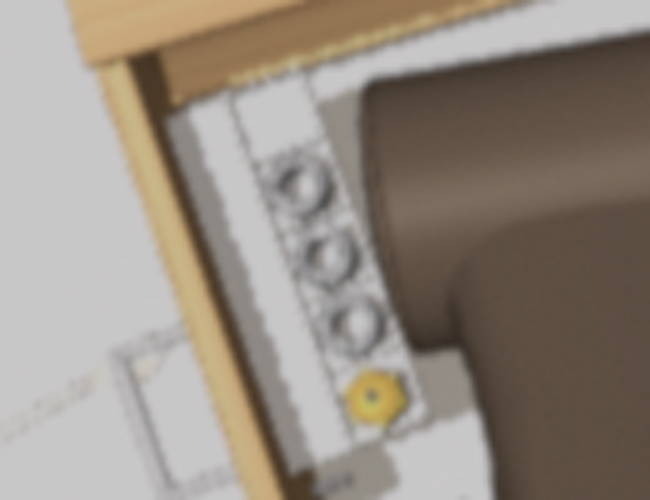

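View pics/full20top.png

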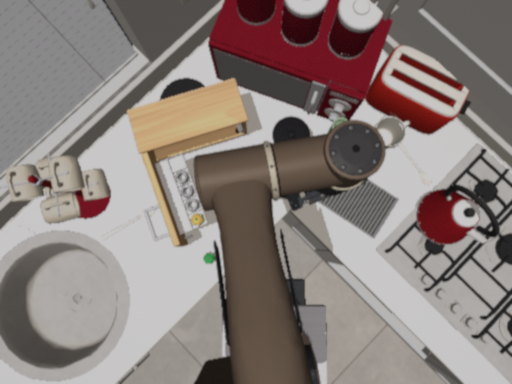

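```bash
python3 -c "
from mv import *
rows([(.3857,.3493,.235,-158.2,32)])"
```

```text
-0.0749 0.4567 0.0249 0.0 -0.0 -0.2 -0.27;-0.0749 0.4567 0.0249 0.0 -0.0 -0.2 -0.27;-0.0749 0.4567 0.0249 0.0 -0.0 -0.2 -0.27;-0.0749 0.4567 0.0249 0.0 -0.0 -0.2 -0.27;-0.0749 0.4567 0.0249 0.0 -0.0 -0.2 -0.27;-0.0749 0.4567 0.0249 0.0 -0.0 -0.2 -0.27;-0.0749 0.4567 0.0249 0.0 -0.0 -0.2 -0.27;-0.0749 0.4567 0.0249 0.0 -0.0 -0.2 -0.27
t 85.6 tcp [ 0.4839 -0.1029  0.2599] rpy [ 1.7999e+02 -5.0000e-02 -1.5843e+02] J [ 10.8   2.1 -18.4   0.  -69.6 -79.2] F [-0.8  0.8 -0.6] op 0.0307
```

Request:
jog_arm(targets="-0.008 0.05 0 0 0 0 -0.27;-0.017 0.105 0 0 0 0 -0.27;-0.027 0.165 0 0 0 0 -0.27;-0.037 0.225 0 0 0 0 -0.27;-0.047 0.285 0 0 0 0 -0.27;-0.057 0.345 0 0 0 0 -0.27;-0.067 0.405 0.01 0 0 0 -0.27;-0.0749 0.4567 0.025 0 0 0 -0.27")

```text
clock: 86.6
tool_pos: [0.3847, 0.3521, 0.2353]
orientation: [179.9, 0.0, -158.4]
force: [0.9, -0.2, 1.1]
opening: 0.0321
```

```bash
python3 -c "
from mv import *
rows([(.3857,.3493,.235,-158.2,32)]*4+[(.3857,.3493,.215,-158.2,32)])"
```

```text
0.0001 -0.0030 0.0003 0.1 0.0 -0.2 -0.27;0.0001 -0.0030 0.0003 0.1 0.0 -0.2 -0.27;0.0001 -0.0030 0.0003 0.1 0.0 -0.2 -0.27;0.0001 -0.0030 0.0003 0.1 0.0 -0.2 -0.27;0.0001 -0.0030 0.0203 0.1 0.0 -0.2 -0.27;0.0001 -0.0030 0.0203 0.1 0.0 -0.2 -0.27;0.0001 -0.0030 0.0203 0.1 0.0 -0.2 -0.27;0.0001 -0.0030 0.0203 0.1 0.0 -0.2 -0.27
t 86.6 tcp [0.3847 0.3521 0.2353] rpy [ 1.7992e+02  4.0000e-02 -1.5836e+02] J [  64.     5.6  -17.8   -0.   -66.5 -132.4] F [ 0.9 -0.2  1.1] op 0.0321
```

Request:
jog_arm(targets="0 -0.003 0.0003 0 0 -0.2 -0.27;0 -0.003 0.0003 0 0 -0.2 -0.27;0 -0.003 0.0003 0 0 -0.2 -0.27;0 -0.003 0.02 0 0 -0.2 -0.27;0 -0.003 0.02 0 0 -0.2 -0.27;0 -0.003 0.02 0 0 -0.2 -0.27;0 -0.003 0.02 0 0 -0.2 -0.27;0 -0.003 0.02 0 0 -0.2 -0.27")

```text
clock: 87.6
tool_pos: [0.3859, 0.3495, 0.2158]
orientation: [179.9, 0.1, -158.2]
force: [-0.8, -0.1, 0.4]
opening: 0.0322
```

```bash
python3 -c "
from mv import *
rows([(.3857,.3493,z,-158.2,32) for z in (.2,.18,.165,.155,.147,.142)])"
```

```text
0.0003 -0.0001 0.0158 0.1 0.1 0.0 -0.27;0.0003 -0.0001 0.0358 0.1 0.1 0.0 -0.27;0.0003 -0.0002 0.0508 0.1 0.1 0.0 -0.27;0.0003 -0.0002 0.0608 0.1 0.1 0.0 -0.27;0.0003 -0.0002 0.0688 0.1 0.1 0.0 -0.27;0.0004 -0.0002 0.0738 0.1 0.1 0.0 -0.27;0.0004 -0.0002 0.0738 0.1 0.1 0.0 -0.27;0.0004 -0.0002 0.0738 0.1 0.1 0.0 -0.27
t 87.6 tcp [0.3859 0.3495 0.2158] rpy [ 1.7990e+02  7.0000e-02 -1.5817e+02] J [  63.8    6.3  -19.6   -0.   -63.9 -131.9] F [-0.8 -0.1  0.4] op 0.0322
```

Request:
jog_arm(targets="0 0 0.016 0 0 0 -0.27;0 0 0.036 0 0 0 -0.27;0 0 0.051 0 0 0 -0.27;0 0 0.061 0 0 0 -0.27;0 0 0.069 0 0 0 -0.27;0 0 0.0738 0 0 0 -0.27;0 0 0.0738 0 0 0 -0.27;0 0 0.0738 0 0 0 -0.27")

```text
clock: 88.6
tool_pos: [0.3862, 0.3499, 0.1424]
orientation: [179.9, 0.1, -158.2]
force: [0.4, 0.4, 0.2]
opening: 0.0324
```

Request:
jog_arm(targets="0 0 0 0 0 0 -0.6;0 0 0 0 0 0 -1;0 0 0 0 0 0 -1;0 0 0 0 0 0 -1;0 0 0 0 0 0 -1;0 0 0 0 0 0 -1;0 0 0 0 0 0 -1;0 0 0 0 0 0 -1")

```text
clock: 89.6
tool_pos: [0.3861, 0.35, 0.1425]
orientation: [179.9, 0.1, -158.2]
force: [-2.7, 0.4, 2.9]
opening: 0.009
```

```bash
python3 -c "
from mv import *
rows([(*handle(a),.142,-72.2-np.rad2deg(a),0) for a in 1.5-np.array([.01,.03,.06,.09,.12,.15,.18,.21])])"
```

```text
0.0005 -0.0018 0.0005 0.1 0.1 -0.6 -1.00;0.0017 -0.0058 0.0005 0.1 0.1 -1.7 -1.00;0.0032 -0.0119 0.0005 0.1 0.1 -3.5 -1.00;0.0046 -0.0180 0.0005 0.1 0.1 -5.2 -1.00;0.0058 -0.0241 0.0005 0.1 0.1 -6.9 -1.00;0.0068 -0.0303 0.0004 0.1 0.1 -8.6 -1.00;0.0076 -0.0366 0.0004 0.1 0.1 -10.3 -1.00;0.0082 -0.0428 0.0004 0.1 0.1 -12.0 -1.00
t 89.6 tcp [0.3861 0.35   0.1425] rpy [ 1.7987e+02  1.2000e-01 -1.5816e+02] J [  63.8   10.2  -25.4   -0.   -54.2 -131.9] F [-2.7  0.4  2.9] op 0.009
```

Request:
jog_arm(targets="0.0005 -0.0018 0.0005 0 0 -0.6 -1;0.0017 -0.0058 0.0005 0 0 -1.7 -1;0.0032 -0.0119 0.0005 0 0 -3.5 -1;0.0046 -0.018 0.0005 0 0 -5.2 -1;0.0058 -0.0241 0.0005 0 0 -6.9 -1;0.0068 -0.0303 0.0005 0 0 -8.6 -1;0.0076 -0.0366 0.0005 0 0 -10.3 -1;0.0082 -0.0428 0.0005 0 0 -12 -1")

```text
clock: 90.6
tool_pos: [0.3943, 0.307, 0.1424]
orientation: [179.9, 0.1, -146.1]
force: [-4.8, -0.3, 8.3]
opening: 0.009
```

```bash
python3 -c "
from mv import *
rows([(*handle(a),.142,-72.2-np.rad2deg(a),0) for a in 1.29-np.arange(1,9)*.03])"
```

```text
0.0016 -0.0059 0.0004 0.1 0.2 -1.7 -1.00;0.0031 -0.0119 0.0004 0.1 0.2 -3.4 -1.00;0.0045 -0.0181 0.0004 0.1 0.2 -5.1 -1.00;0.0057 -0.0242 0.0004 0.1 0.2 -6.8 -1.00;0.0067 -0.0304 0.0004 0.1 0.2 -8.6 -1.00;0.0075 -0.0366 0.0003 0.1 0.2 -10.3 -1.00;0.0082 -0.0429 0.0003 0.1 0.2 -12.0 -1.00;0.0086 -0.0491 0.0003 0.1 0.2 -13.7 -1.00
t 90.6 tcp [0.3943 0.307  0.1424] rpy [ 1.7989e+02  1.5000e-01 -1.4609e+02] J [  60.4    8.2  -27.9   -0.   -53.6 -116.5] F [-4.8 -0.3  8.3] op 0.009
```

Request:
jog_arm(targets="0.0016 -0.0059 0.0003 0 0 -1.7 -1;0.0031 -0.0119 0.0003 0 0 -3.4 -1;0.0045 -0.0181 0.0003 0 0 -5.1 -1;0.0057 -0.0242 0.0003 0 0 -6.8 -1;0.0067 -0.0304 0.0003 0 0 -8.6 -1;0.0075 -0.0366 0.0003 0 0 -10.3 -1;0.0082 -0.0429 0.0003 0 0 -12 -1;0.0086 -0.0491 0.0003 0 0 -13.7 -1")

```text
clock: 91.6
tool_pos: [0.4145, 0.2608, 0.1425]
orientation: [179.9, 0.1, -132.3]
force: [-4.8, -1.2, 8.3]
opening: 0.0088
```

```bash
python3 -c "
from mv import *
rows([(*handle(a),.142,-72.2-np.rad2deg(a),0) for a in 1.05-np.arange(1,9)*.032])"
```

```text
0.0013 -0.0061 0.0004 0.1 0.1 -1.8 -1.00;0.0030 -0.0126 0.0004 0.1 0.1 -3.6 -1.00;0.0044 -0.0191 0.0004 0.1 0.1 -5.5 -1.00;0.0057 -0.0257 0.0004 0.1 0.1 -7.3 -1.00;0.0067 -0.0323 0.0004 0.0 0.1 -9.1 -1.00;0.0075 -0.0389 0.0004 0.0 0.1 -11.0 -1.00;0.0081 -0.0456 0.0004 0.0 0.1 -12.8 -1.00;0.0085 -0.0523 0.0004 0.0 0.1 -14.6 -1.00
t 91.6 tcp [0.4145 0.2608 0.1425] rpy [ 1.7994e+02  1.4000e-01 -1.3231e+02] J [ 55.2   7.3 -29.1  -0.1 -53.5 -97.5] F [-4.8 -1.2  8.3] op 0.0088
```

Request:
jog_arm(targets="0.0013 -0.0061 0.0003 0 0 -1.8 -1;0.003 -0.0126 0.0003 0 0 -3.6 -1;0.0044 -0.0191 0.0003 0 0 -5.5 -1;0.0057 -0.0257 0.0003 0 0 -7.3 -1;0.0067 -0.0323 0.0003 0 0 -9.1 -1;0.0075 -0.0389 0.0003 0 0 -11 -1;0.0081 -0.0456 0.0003 0 0 -12.8 -1;0.0085 -0.0523 0.0003 0 0 -14.6 -1")

```text
clock: 92.6
tool_pos: [0.4474, 0.2183, 0.1424]
orientation: [180.0, 0.1, -117.6]
force: [-4.3, -1.9, 7.9]
opening: 0.0086
```

```bash
python3 -c "
from mv import *
rows([(*handle(a),.142,-72.2-np.rad2deg(a),0) for a in .794-np.arange(1,9)*.034])"
```

```text
0.0010 -0.0064 0.0004 0.0 0.1 -1.9 -1.00;0.0027 -0.0133 0.0004 0.0 0.1 -3.8 -1.00;0.0042 -0.0203 0.0004 0.0 0.1 -5.8 -1.00;0.0055 -0.0273 0.0004 0.0 0.1 -7.7 -1.00;0.0065 -0.0343 0.0004 0.0 0.1 -9.7 -1.00;0.0073 -0.0414 0.0004 0.0 0.1 -11.6 -1.00;0.0078 -0.0485 0.0004 -0.0 0.1 -13.6 -1.00;0.0081 -0.0556 0.0004 -0.0 0.1 -15.5 -1.00
t 92.6 tcp [0.4474 0.2183 0.1424] rpy [ 1.7999e+02  8.0000e-02 -1.1764e+02] J [ 48.6   8.1 -28.1  -0.  -53.7 -76.3] F [-4.3 -1.9  7.9] op 0.0086
```

Request:
jog_arm(targets="0.001 -0.0064 0.0003 0 0 -1.9 -1;0.0027 -0.0133 0.0003 0 0 -3.8 -1;0.0042 -0.0203 0.0003 0 0 -5.8 -1;0.0055 -0.0273 0.0003 0 0 -7.7 -1;0.0065 -0.0343 0.0003 0 0 -9.7 -1;0.0073 -0.0414 0.0003 0 0 -11.6 -1;0.0078 -0.0485 0.0003 0 0 -13.6 -1;0.0081 -0.0556 0.0003 0 0 -15.5 -1")

```text
clock: 93.6
tool_pos: [0.4927, 0.184, 0.1425]
orientation: [180.0, -0.0, -102.1]
force: [-2.8, -3.6, 8.2]
opening: 0.0087
```

```bash
python3 -c "
from mv import *
rows([(*handle(a),.142,-72.2-np.rad2deg(a),0) for a in .522-np.arange(1,9)*.030])"
```

```text
0.0004 -0.0059 0.0005 0.0 -0.0 -1.7 -1.00;0.0020 -0.0120 0.0004 0.0 -0.0 -3.4 -1.00;0.0033 -0.0181 0.0004 0.0 -0.0 -5.1 -1.00;0.0045 -0.0242 0.0004 0.0 -0.0 -6.8 -1.00;0.0055 -0.0304 0.0004 0.0 -0.0 -8.6 -1.00;0.0064 -0.0367 0.0004 0.0 -0.0 -10.3 -1.00;0.0070 -0.0429 0.0004 0.0 -0.0 -12.0 -1.00;0.0075 -0.0492 0.0004 0.0 -0.0 -13.7 -1.00
t 93.6 tcp [0.4927 0.184  0.1425] rpy [ 1.7999e+02 -3.0000e-02 -1.0206e+02] J [ 41.9  10.8 -24.7   0.  -54.5 -53.9] F [-2.8 -3.6  8.2] op 0.0087
```

Request:
jog_arm(targets="0.0004 -0.0059 0.0004 0 0 -1.7 -1;0.002 -0.012 0.0004 0 0 -3.4 -1;0.0033 -0.0181 0.0004 0 0 -5.1 -1;0.0045 -0.0242 0.0004 0 0 -6.8 -1;0.0055 -0.0304 0.0004 0 0 -8.6 -1;0.0064 -0.0367 0.0004 0 0 -10.3 -1;0.007 -0.0429 0.0004 0 0 -12 -1;0.0075 -0.0492 0.0004 0 0 -13.7 -1")

```text
clock: 94.6
tool_pos: [0.5391, 0.1647, 0.1425]
orientation: [179.9, -0.2, -88.3]
force: [-1.7, -4.9, 7.8]
opening: 0.0086
```

```bash
python3 -c "
from mv import *
rows([(*handle(a),.142,-72.2-np.rad2deg(a),0) for a in .282-np.array([.028,.055,.08,.105,.125,.145,.165,.182])])"
```

```text
-0.0001 -0.0058 0.0005 0.1 -0.2 -1.5 -1.00;0.0014 -0.0112 0.0005 0.1 -0.2 -3.1 -1.00;0.0026 -0.0163 0.0005 0.1 -0.2 -4.5 -1.00;0.0036 -0.0214 0.0005 0.1 -0.2 -6.0 -1.00;0.0044 -0.0255 0.0004 0.1 -0.2 -7.1 -1.00;0.0051 -0.0297 0.0004 0.1 -0.2 -8.3 -1.00;0.0056 -0.0338 0.0004 0.1 -0.2 -9.4 -1.00;0.0061 -0.0373 0.0004 0.1 -0.2 -10.4 -1.00
t 94.6 tcp [0.5391 0.1647 0.1425] rpy [ 1.7994e+02 -1.6000e-01 -8.8300e+01] J [ 36.9  14.2 -20.1   0.1 -55.8 -35.3] F [-1.7 -4.9  7.8] op 0.0086
```

Request:
jog_arm(targets="0.0004 -0.0058 0.0004 0 0 -1.5 -1;0.0014 -0.0112 0.0004 0 0 -3.1 -1;0.0026 -0.0163 0.0004 0 0 -4.5 -1;0.0036 -0.0214 0.0004 0 0 -6 -1;0.0044 -0.0255 0.0004 0 0 -7.1 -1;0.0051 -0.0297 0.0004 0 0 -8.3 -1;0.0056 -0.0338 0.0004 0 0 -9.4 -1;0.0061 -0.0373 0.0004 0 0 -10.4 -1")

```text
clock: 95.6
tool_pos: [0.5766, 0.1577, 0.1425]
orientation: [179.8, -0.3, -77.9]
force: [-1.1, -6.7, 6.2]
opening: 0.0087
```

```bash
python3 -c "
from mv import *
rows([(*handle(a),.142,-72.2-np.rad2deg(a),0) for a in .1-np.arange(1,9)*.009])"
```

```text
-0.0014 -0.0022 0.0005 0.2 -0.3 -0.5 -1.00;-0.0009 -0.0040 0.0005 0.2 -0.3 -1.0 -1.00;-0.0004 -0.0058 0.0005 0.2 -0.3 -1.5 -1.00;0.0001 -0.0077 0.0005 0.2 -0.3 -2.0 -1.00;0.0006 -0.0095 0.0005 0.2 -0.3 -2.5 -1.00;0.0010 -0.0113 0.0005 0.2 -0.3 -3.0 -1.00;0.0015 -0.0131 0.0005 0.2 -0.3 -3.6 -1.00;0.0019 -0.0150 0.0005 0.2 -0.3 -4.1 -1.00
t 95.6 tcp [0.5766 0.1577 0.1425] rpy [179.84  -0.29 -77.87] J [ 34.1  17.3 -15.8   0.2 -57.1 -22.2] F [-1.1 -6.7  6.2] op 0.0087
```

Now slowly through the catch.

Request:
jog_arm(targets="0 -0.0022 0.0005 0 0 -0.5 -1;0 -0.004 0.0005 0 0 -1 -1;0 -0.0058 0.0005 0 0 -1.5 -1;0.0004 -0.0077 0.0005 0 0 -2 -1;0.0007 -0.0095 0.0005 0 0 -2.5 -1;0.001 -0.0113 0.0005 0 0 -3 -1;0.0015 -0.0131 0.0005 0 0 -3.6 -1;0.0019 -0.015 0.0005 0 0 -4.1 -1")

```text
clock: 96.6
tool_pos: [0.59, 0.1568, 0.1424]
orientation: [179.6, -0.4, -73.8]
force: [-9.5, -5.9, 13.0]
opening: 0.009
```

```bash
python3 -c "
from mv import *
rows([(*handle(a),.142,-72.2-np.rad2deg(a),0) for a in .028-np.arange(1,9)*.0045])"
```

```text
-0.0013 -0.0031 0.0004 0.4 -0.4 -0.2 -1.00;-0.0011 -0.0040 0.0004 0.4 -0.4 -0.5 -1.00;-0.0008 -0.0049 0.0004 0.4 -0.4 -0.8 -1.00;-0.0005 -0.0058 0.0004 0.4 -0.4 -1.0 -1.00;-0.0003 -0.0067 0.0004 0.4 -0.4 -1.3 -1.00;-0.0000 -0.0076 0.0004 0.4 -0.4 -1.5 -1.00;0.0002 -0.0085 0.0004 0.4 -0.4 -1.8 -1.00;0.0005 -0.0094 0.0004 0.4 -0.4 -2.0 -1.00
t 96.6 tcp [0.59   0.1568 0.1424] rpy [179.58  -0.39 -73.78] J [ 33.4  18.5 -14.    0.3 -57.9 -17.3] F [-9.5 -5.9 13. ] op 0.009
```

Request:
jog_arm(targets="-0.001 -0.002 0.0004 0 0 -0.2 -1;-0.001 -0.003 0.0004 0 0 -0.5 -1;-0.0008 -0.004 0.0004 0 0 -0.8 -1;-0.0006 -0.005 0.0004 0 0 -1 -1;-0.0004 -0.006 0.0004 0 0 -1.2 -1;-0.0002 -0.007 0.0004 0 0 -1.4 -1;0 -0.008 0.0004 0 0 -1.6 -1;0 -0.009 0.0004 0 0 -1.6 -1")

```text
clock: 97.6
tool_pos: [0.5994, 0.1568, 0.1425]
orientation: [179.5, -0.6, -72.2]
force: [0.9, -9.7, 6.3]
opening: 0.0087
```

```bash
python3 -c "
from mv import *
st()
o=telemetry.get_obs(); print('along normal from closed grip', (o['tool_pos'][:2]-np.array([.5984,.1602]))@np.array([.952,.3057]))"
```

```text
t 97.6 tcp [0.5994 0.1568 0.1425] rpy [179.54  -0.58 -72.18] J [ 33.   19.3 -12.9   0.5 -58.3 -15.4] F [ 0.9 -9.7  6.3] op 0.0087
along normal from closed grip -7.372269860840623e-05
```

Request:
jog_arm(targets="0 -0.001 0 0 0 0 -1;0 -0.001 0 0 0 0 -1;0 -0.0003 0 0 0 0 -0.7;0 -0.0003 0 0 0 0 -0.35;0 -0.0003 0 0 0 0 -0.27;0 -0.0003 0 0 0 0 -0.27;0 -0.0003 0 0 0 0 -0.27;0 -0.0003 0 0 0 0 -0.27")

```text
clock: 98.6
tool_pos: [0.5997, 0.1569, 0.1425]
orientation: [179.5, -0.6, -72.2]
force: [-0.5, -0.1, 0.2]
opening: 0.032
```

Request:
jog_arm(targets="0 0 -0.015 0 0 0 -0.27;0 0 -0.035 0 0 0 -0.27;0 0 -0.065 0 0 0 -0.27;0 0 -0.1 0 0 0 -0.27;0 0.04 -0.12 0 0 0 -0.27;0 0.09 -0.12 0 0 0 -0.27;0 0.13 -0.12 0 0 0 -0.27;0 0.15 -0.12 0 0 0 -0.27")

```text
clock: 99.6
tool_pos: [0.4562, 0.1119, 0.2653]
orientation: [179.7, -0.5, -72.2]
force: [0.7, 0.3, 0.4]
opening: 0.0323
```

```bash
python3 -c "
from mv import *
st()
rows([(.42,-.12,.28,-72,40)])"
```

```text
t 99.6 tcp [0.4562 0.1119 0.2653] rpy [179.68  -0.54 -72.16] J [ 38.2  -0.5 -20.5   0.4 -70.5 -20.5] F [0.7 0.3 0.4] op 0.0323
0.2098 0.1055 -0.0122 0.3 -0.5 -0.2 -0.09;0.2098 0.1055 -0.0122 0.3 -0.5 -0.2 -0.09;0.2098 0.1055 -0.0122 0.3 -0.5 -0.2 -0.09;0.2098 0.1055 -0.0122 0.3 -0.5 -0.2 -0.09;0.2098 0.1055 -0.0122 0.3 -0.5 -0.2 -0.09;0.2098 0.1055 -0.0122 0.3 -0.5 -0.2 -0.09;0.2098 0.1055 -0.0122 0.3 -0.5 -0.2 -0.09;0.2098 0.1055 -0.0122 0.3 -0.5 -0.2 -0.09
t 99.6 tcp [0.4562 0.1119 0.2653] rpy [179.68  -0.54 -72.16] J [ 38.2  -0.5 -20.5   0.4 -70.5 -20.5] F [0.7 0.3 0.4] op 0.0323
```

Request:
jog_arm(targets="0.04 0.02 -0.012 0 0 0 -0.27;0.08 0.04 -0.012 0 0 0 -0.27;0.12 0.06 -0.012 0 0 0 -0.27;0.16 0.08 -0.012 0 0 0 -0.27;0.21 0.1055 -0.012 0 0 0 -0.27;0.21 0.1055 -0.012 0 0 0 -0.27;0.21 0.1055 -0.012 0 0 0 -0.27;0.21 0.1055 -0.012 0 0 0 -0.27")

```text
clock: 100.6
tool_pos: [0.4206, -0.1194, 0.28]
orientation: [179.7, -0.5, -72.1]
force: [0.0, 0.0, 0.4]
opening: 0.0321
```

```bash
python3 -c "
from ov import *
for n in('side','top'):
    p=snapshot(n);a={'side':(110,90,360,290),'top':(110,60,410,280)}[n];save(p,'e_'+n,a,2.6)
    X=cloud(p);im=p['img'].astype(int)
    m=(abs(X[...,2]-.170)<.004)&(X[...,1]>0.05)&(X[...,1]<.42)&(X[...,0]>.5)&(X[...,0]<.75)&(im[...,0]>im[...,2]+30)
    q=X[m][:,:2].astype(np.float32); print(n,m.sum(),cv2.minAreaRect(q))
    for nm in('handle','hopper','pepper_shaker','candle'):
        r=models.spot_point(nm,p); print(' ',nm,[(np.round(c['uv'],1),round(c['conf'],2)) for c in r[:2]])
"
```

```text
side 602 ((0.6255379915237427, 0.2390303909778595), (0.04411480575799942, 0.3009078800678253), 12.029373168945312)
  handle [(array([218. , 205.9]), 0.66)]
  hopper []
  pepper_shaker []
  candle [(array([236.8, 135. ]), 0.76)]
top 547 ((0.6275491118431091, 0.23147591948509216), (0.019934698939323425, 0.27971598505973816), 17.425443649291992)
  handle [(array([220.9, 150.4]), 0.76)]
  hopper [(array([288.8, 143.9]), 0.59), (array([129.1, 222.2]), 0.17)]
  pepper_shaker [(array([314.8, 153. ]), 0.46)]
  candle []
```

View pics/e_side.png

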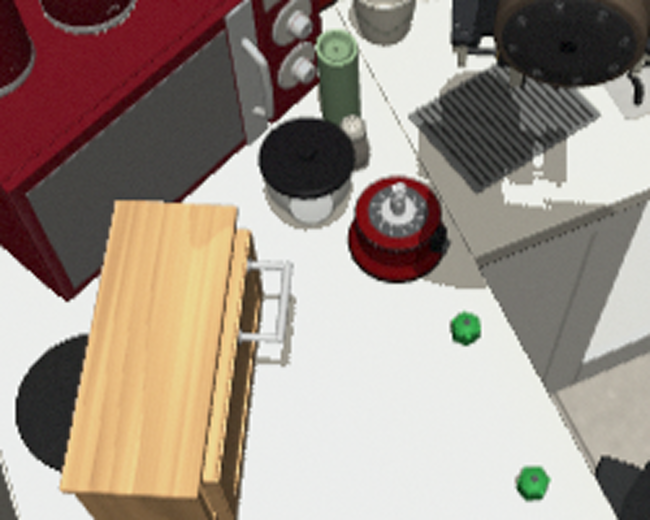

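View pics/e_top.png

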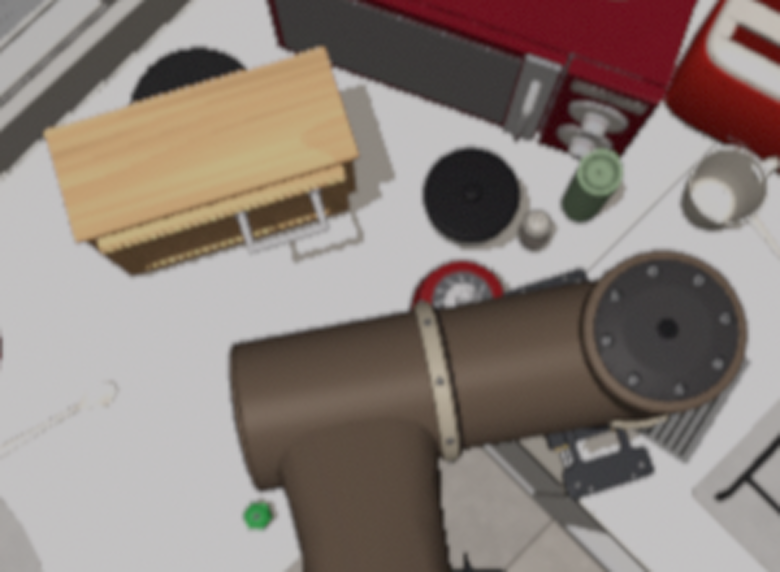

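```bash
python3 -c "
from h import *
st();print(job.close_job())"
```

```text
t 101.1 tcp [ 0.4201 -0.1201  0.2798] rpy [179.68  -0.53 -72.15] J [ 10.6  -4.7 -22.6   0.6 -72.4   7. ] F [-0.3 -0.1  0.4] op 0.0316
the job is handed in; nothing more can be done
None
```

The mill is stripped, and I handed the job in at 101 s. The nut, the mill's burr and the two spares on the mat are in the door rack, one to a bay with the burrs flat, and the door is shut. The hand-in gave no verdict.

**What went off plan**
- **Nut:** I set it on the clear worktop for a moment to grip it higher. At its first placing it sat tilted on the bay wall. I nudged its bay side with closed fingers, feeling no contact force, and in the next pictures it lay flat.
- **Knocked spare:** one spare burr had shifted a few centimetres on the mat by the time I reached it. I measured it again and picked it from there.
- **Last spare:** my first grip on it was too low and off-centre. I put it back on the mat, re-centred the grip and took it again.

**Last checks**
- **Rack:** pictures from both cameras before shutting the door showed the nut and three burrs seated flat. The rack can't be seen with the door shut.
- **Door:** I guided it shut by the handle, with the push on the handle peaking at about 10 N going into the catch. The force then dropped off, and the handle sat within 0.1 mm of where it started, measured along the closing direction. The door edge in the top camera matches the starting picture. The side camera's fit of that edge was noisy and about 5° off, so I relied on the other two readings.
- **Other things:** the hopper, pepper shaker, candle, spoon and both green nuts look unmoved in the final pictures, though the arm hid part of the top view.

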